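Sort washed mill parts on the tilting board

TASK

The washed parts of the ball mill lie mixed on the tilting board. Push the empty catch tray home under the board's lip with its spout pointing away, lift the handle just enough that the steel balls roll off into the tray while the flat sealing rings stay on the board, lower the board again, and pour the balls from the tray into the grinding jar. Finish with every ring lying in the shallow dish, the board level and the empty tray back in its place under the lip, and leave the beaker where it stands.

Things in the scene. Friction and masses are not known exactly. Their poses are not given: they have to be found in the camera images.
- station_hinge (a point): tilting sorting board on a grey base fixed to the bench; this point is mid-way along its hinge axis, 45 mm above the bench; x from the lip to the handle. White board, 176 mm wide, to x = +135 mm; steel rails 12 mm high close back and sides and converge to the open lip (82 mm between rails) at x = -31 mm, which overhangs the bench, underside 43 mm up; the base begins at x = +2 mm
- board (a joint): tilt of the sorting board, rad: 0 level (it rests there by its own weight), 0.6 greatest; grows as the handle is lifted. It falls back to 0 when let go. Balls begin to roll at about 0.1; rings begin to slide between 0.45 and 0.6. Lifting takes about 3 to 6 N
- board_handle (a point): middle of the board's round lifting bar (13 mm thick, 76 mm long, along the hinge axis), 165 mm behind the hinge axis and 40 mm above it when level; it moves with the board
- board_mid (a point): point on the board's upper face, straight above the hinge axis (the face is 3 mm above the axis); tilts with the board: x along the board towards the handle, z square to its face. Parts lying on the board lie at x -30 to +135 mm, y -84 to +84 mm here
- tray_place (a point): point on the bench where the catch tray belongs: its centre stands here when its back wall is pushed under the lip against the base; x from here towards the board. There its back wall lies 29 mm under the overhanging lip with 19 mm of headroom, so the tray is moved in and out level along x; from 40 mm out it lifts freely
- tray: sheet-steel catch tray with a bail handle, about 0.22 kg; origin on its underside below the handle. 100 mm wide (y); back wall at x = +60 mm, 24 mm high; pouring spout at x = -79 mm, where the sides taper to 66 mm and the floor ramps up at 30 degrees to 23 mm. Floor 3 mm thick. In its place its x points as the board's: spout away from the board
- tray_grip (a point): middle of the tray's black grip, 95 mm above the tray's underside, straight above the origin: a block 14 mm thick along the tray's x, 46 mm long along its y, 22 mm high, with 80 mm free below it; axes as the tray's
- jar_mouth (a point): centre of the mouth of the steel grinding jar, in the plane of its rim, 66 mm above the underside; mouth 88 mm wide inside, 98 mm outside, floor 60 mm below the rim; weight 0.8 kg, loose on the bench
- dish_in (a point): centre of the inner floor of the shallow rectangular steel dish, 3 mm above its underside; inside 82 mm (x) by 122 mm (y), walls 20 mm high and 3 mm thick, loose on the bench near its front edge. Between dish and board stands a microtome 0.36 m high (y -0.40 to 0.10, beyond x = 0.50, with a low tray before it from x = 0.40): swing round in front of it
- beaker: small empty beaker, 54 mm wide and 69 mm high, a bystander; origin on its underside
- ball0_center (a point): centre of a polished steel grinding ball, 22 mm in diameter, 44 g; absent in some runs
- ball1_center (a point): centre of a polished steel grinding ball, 22 mm in diameter, 44 g; absent in some runs
- ball2_center (a point): centre of a polished steel grinding ball, 22 mm in diameter, 44 g; absent in some runs
- ball3_center (a point): centre of a polished steel grinding ball, 22 mm in diameter, 44 g; absent in some runs
- ball4_center (a point): centre of a polished steel grinding ball, 22 mm in diameter, 44 g; absent in some runs
- ball5_center (a point): centre of a polished steel grinding ball, 22 mm in diameter, 44 g; absent in some runs
- ring0_center (a point): centre of a flat black rubber sealing ring, 36 mm outside, 22 mm inside, 7 mm thick (centre 3.5 mm above what it lies on), z along its axis; absent in some runs
- ring1_center (a point): centre of a flat black rubber sealing ring, 36 mm outside, 22 mm inside, 7 mm thick (centre 3.5 mm above what it lies on), z along its axis; absent in some runs
- ring2_center (a point): centre of a flat black rubber sealing ring, 36 mm outside, 22 mm inside, 7 mm thick (centre 3.5 mm above what it lies on), z along its axis; absent in some runs

How it is judged:
By the outcome, as a careful person would: the job done as asked, in the order asked, and still so for the second after the job is handed in, with the robot touching nothing.
Of ball0, ball1, ball2, ball3, ball4, ball5 only 3 to 5 are there at a start; the rules pass over those that are not, and their reading is None.
Of ring0, ring1, ring2 only 2 to 3 are there at a start; the rules pass over those that are not, and their reading is None.
At some moment in a run one of jar, dish may be knocked a few centimetres aside while the robot is not near it.
Once in a run the grip may slacken for a moment while it holds something.
It also fails if it takes over 208 s, if anything falls off the work surface, if the arm or the gripper's body presses on something with over 40 N, if the wrist force passes 120 N, or if a joint passes its speed limit or range.

ROBOT

A 6-joint arm with a two-finger parallel gripper is mounted at the origin on a cart in front of the work surface, level with it; the furniture and walls round the work are solid. World frame = base frame: x ahead of the robot, y to its left, z up, the work surface at z = 0. Lengths are in mm, angles in rad, forces in N, time in s.
With the tool pointing down it reaches from about 250 to 725 mm from the base axis. Payload 4 kg.
Tool frame: the origin (TCP) lies on the centre line of the jaws, within the pads' length; the fingertips stand ahead of it and the grasp point (between the pads) lies 6 mm ahead of it (robot.nose_length is the z of the fingertips in the tool frame, in mm); z points along the fingers, y is the line along which they close (so a half turn about z gives the same grasp; the last joint's range is limited). The gripper opens to 85 mm and grips with 20 to 120 N. Pads are 22 mm wide; open, the fingers measure 114 mm over their backs; the gripper's body (76 mm by 85 mm) begins 54 mm behind the grasp point. The pads swing forward as they close: fully open they stand 13 mm farther back than shut.
Start: joints at [-1.202, 0.241, 0.005, 1.335, 0, 1.571], TCP at [180.246, -466.38, 221.906] pointing down, gripper open.
Joint ranges: [-2.72, 2.72], [-1.05, 1.87], [-1.09, 1.28], [-1.99, 2.15], [-1.42, 1.44], [-3.14, 3.14]. Speed limits (rad/s): [2.79, 2.79, 3.14, 3.14, 3.14, 3.14].

INTERFACE

Orientations are given as a 3x3 rotation matrix whose columns are the frame's x, y, z axes.
In Python, from cell import get_obs, optics, job, robot gives the robot as it stands.
- The arm moves only by the tool move_arm, never from a script. Its argument "commands" is one flat list of numbers, 5 for each row, row after row: the closure, from 0 (fully open) to 1 (shut), then the shift along the tool's x, y, z in cm, then the turn about the tool's z in degrees. In form: [fingers, dx, dy, dz, twist, fingers, dx, dy, dz, twist, ...]. A call has exactly 5 rows; each row is the pose to reach, as a shift and turn from the pose commanded when the call began, along the tool's axes at that moment; what a row does not reach only later rows make up. A row lasts 1/10 s, in which the tool goes at most 50 mm and 8.59 degrees, less where a joint would pass 70% of its speed; a pose out of reach is approached as far as the arm can. A call with a gripper value outside its range is refused whole. The fingers move at their own pace and stop on an object; the grip force is fixed at half the most. Time passes only in rows, so rows that repeat a pose let the fingers close, or fill a call up. It gives the time, the measured TCP pose, the force, the opening and the grip force at its end, in the units of the state.
- get_obs(): the state, without advancing time (a new reading comes with each control period).
- optics.read_camera(name): name is "side" or "top"; returns a dict with "image" (400x640x3 uint8, red, green, blue), "z_map" (400x640 float32, mm along the optical axis (not along the pixel's ray), 0 where there is no reading), "fovy" (degrees; the focal length in pixels is half the picture's height over the tangent of half this angle, whatever the lens; pixels are square), "cx", "cy" (the principal point, pixels), "distortion" ([k1, k2, p1, p2, k3] as OpenCV has them; the pictures are not rectified), "extrinsics" (4x4, takes a point from camera to world coordinates). Camera axes: x right, y up, looking along -z (the intrinsics and any distortion apply to the point x, -y, -z); pixel columns grow to the right and rows downward; lengths in mm; the calibration is good to about 2 mm. A picture is of the moment at which its call begins.
- job.hand_in(): hands the job in; it is judged then, once.
The state is a dict: "t": time; "joints": joint angles; "joint_velocities": joint speeds; "effort": joint torques, N m; "eef_pos": TCP position; "tool_rot": TCP orientation; "force": force on the tool from outside, world axes, zero at the start; "wrist_torque": the same for the moment, N m; "gripper_width": finger opening in mm; "finger_force": force on a finger pad.
Only numpy, scipy, OpenCV 4.12 (cv2) and the standard library are available. Lean on these libraries where they do the work, as an engineer would, in place of code of your own. Each camera call takes 0.05 s, during which the arm holds its last target. There are 200 camera calls.

## Working session

There is one attempt and no reset: what is moved stays moved. The work goes in short steps, Python scripts to look and compute and a tool call to move; the robot and the scene stay as the last step left them, time stands still between calls to the robot, and variables do not carry over. Pictures are saved under pics/ and viewed, at most 14 in all, crops included, and the job is handed in when it is done.

Besides the shell and the picture viewer there is one more tool, called after "Call:" as name(argument=value, ...), one argument or row to a line, values as JSON. move_arm: Moves the arm, as the interface text tells. Its arguments: {"type":"object","properties":{"commands":{"type":"array"}},"required":["commands"]}

```bash
ls; mkdir -p pics; cat > h.py <<'E'
import numpy as np, cv2
from cell import get_obs, optics, job, robot
def cam(n):
    c=optics.read_camera(n); h,w=c['image'].shape[:2]
    f=h/2/np.tan(np.radians(c['fovy'])/2)
    c['K']=np.array([[f,0,c['cx']],[0,f,c['cy']],[0,0,1]]); c['D']=np.array(c['distortion'],float); c['T']=np.array(c['extrinsics']); return c
def rays(c,uv):
    p=cv2.undistortPoints(np.array(uv,float).reshape(-1,1,2),c['K'],c['D']).reshape(-1,2)
    d=np.c_[p[:,0],-p[:,1],-np.ones(len(p))]
    return d
def onplane(c,uv,z):
    d=rays(c,uv)@c['T'][:3,:3].T; o=c['T'][:3,3]
    return o+d*((z-o[2])/d[:,2])[:,None]
def depthpts(c,uv):
    d=rays(c,uv); z=np.array([c['z_map'][int(v),int(u)] for u,v in uv])
    return (d*z[:,None])@c['T'][:3,:3].T+c['T'][:3,3]
def cloud(c):
    h,w=c['z_map'].shape; u,v=np.meshgrid(np.arange(w),np.arange(h))
    return depthpts(c,np.c_[u.ravel(),v.ravel()]).reshape(h,w,3)
def proj(c,P):
    q=(np.atleast_2d(P)-c['T'][:3,3])@c['T'][:3,:3]; q=q*[1,-1,-1]
    return cv2.projectPoints(q,np.zeros(3),np.zeros(3),c['K'],c['D'])[0].reshape(-1,2)
def save(c,n): cv2.imwrite('pics/'+n,c['image'][:,:,::-1])
E
python3 - <<'E'
from h import *
for n in('top','side'):
    c=cam(n); save(c,n+'0.png'); print(n,c['fovy'],c['D'],c['T'].round(2).tolist())
o=get_obs(); print(o['eef_pos'],o['tool_rot'],o['gripper_width'],robot.nose_length)
E
```

```text
pics
top 51.879377021167926 [-0.07243141  0.          0.          0.          0.        ] [[-0.0, 1.0, -0.1, 383.52], [-1.0, -0.0, 0.01, 72.11], [0.01, 0.1, 1.0, 1284.5], [0.0, 0.0, 0.0, 1.0]]
side 46.738981157889356 [-0.00952486  0.          0.          0.          0.        ] [[-0.94, 0.18, -0.29, 148.52], [-0.34, -0.53, 0.78, 1046.68], [-0.02, 0.83, 0.56, 762.56], [0.0, 0.0, 0.0, 1.0]]
[ 180.04891856 -465.83887388  221.10957668] [[ 9.32752834e-01  3.60515912e-01 -6.54002300e-04]
 [ 3.60516504e-01 -9.32751173e-01  1.76081068e-03]
 [ 2.47788544e-05 -1.87817977e-03 -9.99998236e-01]] 85.63582962234582 25.0
```

View pics/top0.png

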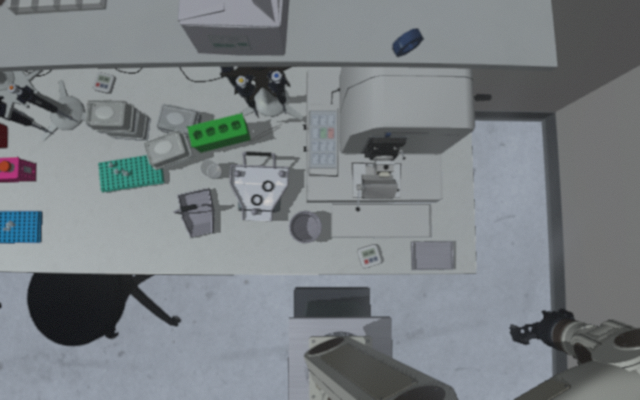

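View pics/side0.png

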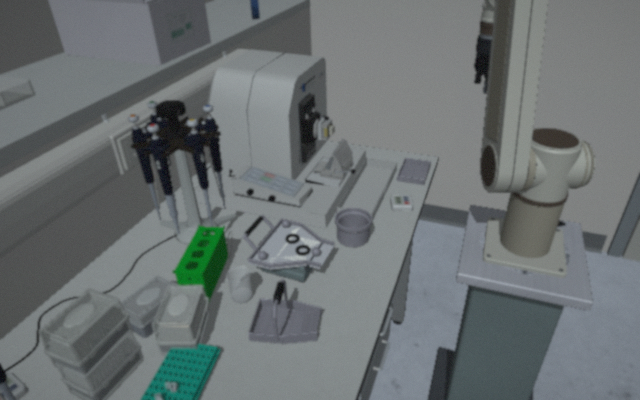

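The top view shows the board around (262,185) with rings at (268,185) and (257,200), handle at (258,158), and lip near (258,217). The tray is at (197,212), jar at (305,226), dish at (433,254) and beaker at (212,170). In the side view the board is at (290,245), tray at (285,315), jar at (353,227) and dish at (415,170).

```bash
python3 - <<'E'
from h import *
c=cam('top'); cv2.imwrite('pics/tc.png',cv2.resize(c['image'][145:255,170:330,::-1],None,fx=5,fy=5,interpolation=cv2.INTER_CUBIC))
s=cam('side'); cv2.imwrite('pics/sc.png',cv2.resize(s['image'][205:349,230:390,::-1],None,fx=5,fy=4.1,interpolation=cv2.INTER_CUBIC)[:600])
P=cloud(c); np.save('Pt.npy',P); np.save('Ps.npy',cloud(s))
for u,v in [(268,172),(250,172),(258,215),(258,156),(197,215),(305,226),(433,254),(212,170)]: print(u,v,P[v,u].round())
E
```

```text
268 172 [593. 220.  47.]
250 172 [593. 275.  51.]
258 215 [462. 249.  45.]
258 156 [652. 258.   2.]
197 215 [465. 447.   2.]
305 226 [430. 108.   6.]
433 254 [ 342. -290.    6.]
212 170 [607. 403.   2.]
```

View pics/tc.png

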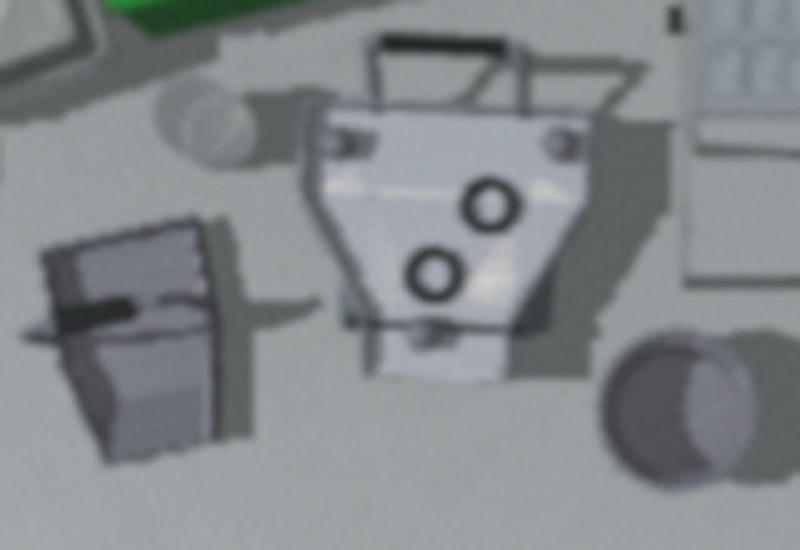

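View pics/sc.png

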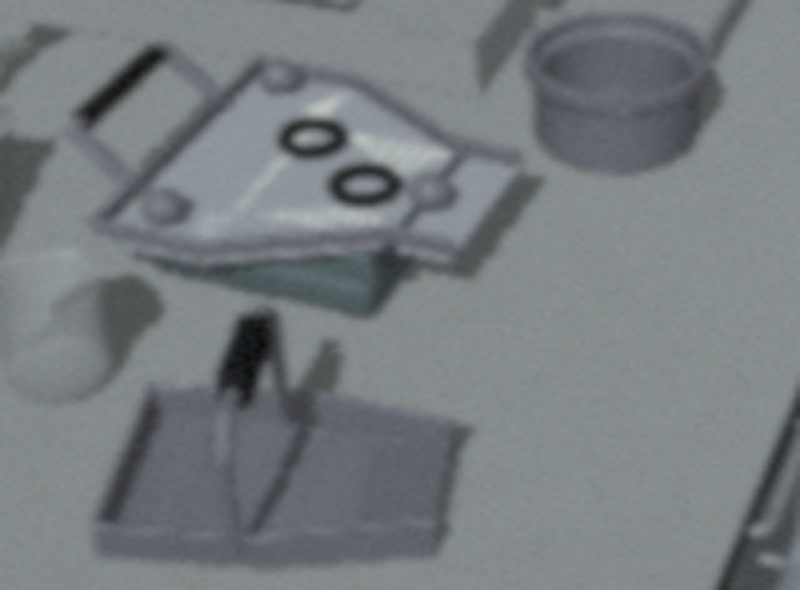

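The zoomed views show three balls, at top-crop (347,143), (565,143) and (432,332), and two rings, at (490,205) and (435,275). The tray's grip is at (97,312), its back wall at (45,250)-(195,218) and its spout at the bottom. The jar rim is centred on (680,410).

The tool can't be told to tilt, so I'll check in free air how the arm behaves at the edge of its reach, since that affects the pour.

Call:
move_arm(
  commands=[0,0,0,-5,0,0,0,0,-10,0,0,0,0,-15,0,0,0,0,-20,0,0,0,0,-25,0],
)

```text
t: 0.7
eef_pos: [180.0, -465.7, 474.0]
tool_rot: [[0.933, 0.36, 0.0], [0.36, -0.933, -0.001], [0.0, 0.001, -1.0]]
force: [1.1, -1.5, 0.1]
gripper_width: 85.6
finger_force: 0.0
```

Call:
move_arm(
  commands=[0,0,0,-5,0,0,0,0,-10,0,0,0,0,-15,0,0,0,0,-20,0,0,0,0,-25,0],
)

```text
t: 1.2
eef_pos: [168.6, -436.3, 535.9]
tool_rot: [[0.933, 0.36, 0.016], [0.36, -0.932, -0.042], [0.0, 0.045, -0.999]]
force: [0.6, -0.1, -0.4]
gripper_width: 85.4
finger_force: 0.0
```

Call:
move_arm(
  commands=[0,0,0,-5,0,0,0,0,-10,0,0,0,0,-15,0,0,0,0,-20,0,0,0,0,-25,0],
)

```text
t: 1.7
eef_pos: [157.5, -407.5, 563.1]
tool_rot: [[0.933, 0.359, 0.035], [0.36, -0.928, -0.091], [-0.0, 0.097, -0.995]]
force: [0.5, -0.2, 0.4]
gripper_width: 85.4
finger_force: 0.0
```

```bash
python3 - <<'E'
from h import *
o=get_obs(); print(o['t'],o['joints'],o['eef_pos'],o['tool_rot'])
c=cam('top')
uv=lambda L:(np.array(L,float)+.5)/5-.5+[170,145]
def p(n,L,z): print(n,onplane(c,uv(L),z).round(1)[:,:2].tolist())
p('lip',[(372,378),(507,380)],48); p('back',[(322,106),(600,112)],60); p('bar',[(380,43),(505,46)],88)
p('balls',[(347,143),(565,143),(432,332)],59); p('rings',[(490,205),(435,275)],52)
p('tray back',[(45,250),(195,218)],24); p('tray spout',[(108,462),(215,440)],23); p('grip',[(58,320),(133,305)],100)
p('jar',[(603,408),(757,412),(680,330),(680,490)],66)
E
```

```text
1.7 [-1.20199938e+00  1.96016898e-01  8.71256778e-01  2.14878412e+00
 -2.16478671e-06  1.57081383e+00] [ 157.47167533 -407.45315154  563.11407067] [[ 9.32768067e-01  3.58773785e-01  3.50014900e-02]
 [ 3.60477090e-01 -9.28360482e-01 -9.05708740e-02]
 [-4.55123727e-07  9.70988543e-02 -9.95274742e-01]]
lip [[446.3, 290.9], [445.1, 209.5]]
back [[610.1, 321.9], [606.2, 153.8]]
bar [[642.7, 282.6], [640.8, 208.4]]
balls [[587.6, 306.5], [587.5, 174.8], [473.3, 253.4]]
rings [[550.7, 220.4], [508.2, 253.1]]
tray back [[526.7, 500.2], [546.5, 406.8]]
tray spout [[395.8, 457.3], [409.4, 391.4]]
grip [[477.1, 465.4], [485.9, 421.6]]
jar [[427.7, 150.5], [425.3, 59.3], [474.0, 105.0], [379.3, 104.8]]
```

Call:
move_arm(
  commands=[0,0,0,5,0,0,0,0,10,0,0,0,0,15,0,0,0,0,20,0,0,0,0,25,0],
)

```text
t: 2.25
eef_pos: [166.1, -429.9, 317.1]
tool_rot: [[0.933, 0.359, 0.035], [0.361, -0.928, -0.091], [-0.0, 0.098, -0.995]]
force: [-0.3, -2.2, 0.7]
gripper_width: 85.4
finger_force: 0.0
```

```bash
python3 - <<'E'
from h import *
o=get_obs(); print(o['t'],o['joints'],o['eef_pos'],o['tool_rot'])
E
```

```text
2.25 [-1.20199385e+00  5.84544536e-02  2.84954791e-02  1.44277350e+00
 -2.27157107e-05  1.57075769e+00] [ 166.13125278 -429.87021933  317.12062402] [[ 9.32746662e-01  3.58802737e-01  3.52740692e-02]
 [ 3.60532472e-01 -9.28264436e-01 -9.13316692e-02]
 [-2.63890063e-05  9.79067570e-02 -9.95195592e-01]]
```

Call:
move_arm(
  commands=[0,0,-5,0,0,0,0,-10,0,0,0,0,-15,0,0,0,0,-20,0,0,0,0,-25,0,0],
)

```text
t: 2.75
eef_pos: [75.9, -196.3, 293.9]
tool_rot: [[0.933, 0.359, 0.035], [0.361, -0.928, -0.09], [0.0, 0.097, -0.995]]
force: [-0.7, -0.4, 0.3]
gripper_width: 84.8
finger_force: 0.0
```

```bash
python3 - <<'E'
from h import *
o=get_obs(); print(o['t'],o['joints'].round(3),o['eef_pos'],o['tool_rot'].round(3))
E
```

```text
2.75 [-1.202 -0.463 -0.422  1.515  0.     1.571] [  75.86129697 -196.27004887  293.908958  ] [[ 0.933  0.359  0.035]
 [ 0.361 -0.928 -0.09 ]
 [ 0.     0.097 -0.995]]
```

Call:
move_arm(
  commands=[0,0,5,0,0,0,0,10,5,0,0,0,10,10,0,0,0,10,15,0,0,0,10,20,0],
)

```text
t: 3.25
eef_pos: [119.2, -308.4, 120.2]
tool_rot: [[0.933, 0.359, 0.036], [0.36, -0.928, -0.094], [0.0, 0.1, -0.995]]
force: [1.0, -0.4, 0.3]
gripper_width: 85.6
finger_force: 0.0
```

Call:
move_arm(
  commands=[0,0,-5,0,0,0,0,-10,0,0,0,0,-15,0,0,0,0,-20,0,0,0,0,-20,0,0],
)

```text
t: 3.75
eef_pos: [45.1, -116.6, 99.6]
tool_rot: [[0.933, 0.359, 0.035], [0.36, -0.928, -0.092], [0.0, 0.098, -0.995]]
force: [0.5, -1.0, -0.2]
gripper_width: 85.7
finger_force: 0.0
```

```bash
python3 - <<'E'
from h import *
o=get_obs(); print(o['t'],o['joints'].round(3),o['eef_pos'],o['tool_rot'].round(3))
E
```

```text
3.75 [-1.202 -0.614 -0.978  1.108  0.     1.571] [  45.07728132 -116.63695439   99.61464907] [[ 0.933  0.359  0.035]
 [ 0.36  -0.928 -0.092]
 [ 0.     0.098 -0.995]]
```

```bash
cat >> h.py <<'E'
def Rz(a): return np.array([[np.cos(a),-np.sin(a),0],[np.sin(a),np.cos(a),0],[0,0,1]])
def plan(wps):
    """wps: (x,y,z,twist_deg) ; one call per waypoint; prints end row in tool axes, cm/deg"""
    o=get_obs(); R=np.array(o['tool_rot']); p=np.array(o['eef_pos'])
    for w in wps:
        d=np.array(w[:3],float)-p; q=R.T@d/10
        print('call', q.round(2), 'tw',w[3],'len',round(np.linalg.norm(d)), 'tooly',np.degrees(np.arctan2(R[1,1],R[0,1])).round(1))
        p=p+d; R=R@Rz(np.radians(w[3]))
def st():
    o=get_obs(); R=np.array(o['tool_rot']); print(o['t'],'p',np.round(o['eef_pos'],1),'j',np.round(o['joints'],2),'F',np.round(o['force'],1),'w',round(o['gripper_width'],1),'ff',round(float(np.max(o['finger_force'])),1)); print('z',R[:,2].round(3),'ty',np.degrees(np.arctan2(R[1,1],R[0,1])).round(1)); return o
E
python3 - <<'E'
from h import *
st(); plan([(110,-285,250,0),(260,-110,300,-40),(400,100,300,-41.2),(470,340,270,0),(479,442,165,0)])
E
```

```text
3.75 p [  45.1 -116.6   99.6] j [-1.2  -0.61 -0.98  1.11  0.    1.57] F [ 0.5 -1.  -0.2] w 85.7 ff 0.0
z [ 0.035 -0.092 -0.995] ty -68.9
call [-1.000e-02  1.944e+01 -1.319e+01] tw 0 len 235 tooly -68.9
call [ 20.3  -10.37  -6.05] tw -40 len 236 tooly -68.9
call [25.1   2.17 -1.43] tw -41.2 len 252 tooly -28.7
call [22.15 11.93  1.03] tw 0 len 252 tooly 12.4
call [10.75  2.91  9.55] tw 0 len 147 tooly 12.4
```

Call:
move_arm(
  commands=[0,0,4,-2.6,0,0,0,8,-5.2,0,0,0,12,-8,0,0,0,16,-10.6,0,0,0,19.4,-13.2,0],
)

```text
t: 4.25
eef_pos: [113.0, -292.3, 253.3]
tool_rot: [[0.933, 0.359, 0.036], [0.36, -0.928, -0.092], [0.0, 0.098, -0.995]]
force: [-0.2, 0.5, 0.4]
gripper_width: 85.3
finger_force: 0.0
```

Call:
move_arm(
  commands=[0,4,-2,-1.2,-8,0,8,-4,-2.4,-16,0,12,-6.2,-3.6,-24,0,16.2,-8.3,-4.8,-32,0,20.3,-10.4,-6,-40],
)

```text
t: 4.75
eef_pos: [263.3, -113.6, 302.2]
tool_rot: [[0.479, 0.877, 0.036], [0.875, -0.475, -0.093], [-0.064, 0.076, -0.995]]
force: [0.9, -1.4, 0.2]
gripper_width: 85.2
finger_force: 0.0
```

Call:
move_arm(
  commands=[0,5,0.4,-0.3,-8,0,10,0.9,-0.6,-16,0,15,1.3,-0.9,-24,0,20,1.7,-1.1,-32,0,25,2.2,-1.4,-41],
)

```text
t: 5.25
eef_pos: [402.1, 95.3, 300.8]
tool_rot: [[-0.209, 0.977, 0.035], [0.973, 0.211, -0.093], [-0.098, 0.015, -0.995]]
force: [0.7, -1.5, 1.4]
gripper_width: 85.5
finger_force: 0.0
```

Call:
move_arm(
  commands=[0,4.4,2.4,0.2,0,0,8.9,4.8,0.4,0,0,13.3,7.2,0.6,0,0,17.7,9.5,0.8,0,0,22,12,1,0],
)

```text
t: 5.75
eef_pos: [474.7, 332.4, 270.6]
tool_rot: [[-0.202, 0.979, 0.035], [0.974, 0.205, -0.093], [-0.098, 0.015, -0.995]]
force: [0.2, -0.6, 0.7]
gripper_width: 85.3
finger_force: 0.0
```

```bash
python3 - <<'E'
from h import *
st(); plan([(479,442,170,0),(479,442,101,0)])
E
```

```text
5.75 p [474.7 332.4 270.6] j [ 0.66  0.42  0.37  1.56 -0.09  2.03] F [ 0.2 -0.6  0.7] w 85.3 ff 0.0
z [ 0.035 -0.093 -0.995] ty 11.8
call [11.58  2.52  9.  ] tw 0 len 149 tooly 11.8
call [ 0.68 -0.1   6.87] tw 0 len 69 tooly 11.8
```

Call:
move_arm(
  commands=[0,2.5,0.5,2,0,0,5,1,4,0,0,7.5,1.5,6,0,0,10,2.2,8,0,0,11.6,2.5,9,0],
)

```text
t: 6.25
eef_pos: [477.7, 440.7, 167.4]
tool_rot: [[-0.203, 0.979, 0.032], [0.974, 0.205, -0.096], [-0.1, 0.012, -0.995]]
force: [0.2, -0.4, -0.4]
gripper_width: 85.1
finger_force: 0.0
```

Call:
move_arm(
  commands=[0,0.2,0,2.3,0,0,0.4,0,4.6,0,0,0.7,-0.1,6.9,0,0.6,0.7,-0.1,6.9,0,1,0.7,-0.1,6.9,0],
)

```text
t: 6.75
eef_pos: [478.6, 439.9, 102.3]
tool_rot: [[-0.201, 0.979, 0.035], [0.975, 0.204, -0.093], [-0.098, 0.015, -0.995]]
force: [1.3, 0.4, 0.5]
gripper_width: 58.9
finger_force: 0.0
```

Call:
move_arm(
  commands=[1,0,0,0,0,1,0,0,0,0,1,0,0,0,0,1,0,0,0,0,1,0,0,0,0],
)

```text
t: 7.25
eef_pos: [478.8, 440.2, 103.0]
tool_rot: [[-0.201, 0.979, 0.036], [0.975, 0.204, -0.092], [-0.097, 0.017, -0.995]]
force: [0.3, -0.1, 1.2]
gripper_width: -0.1
finger_force: 0.0
```

```bash
python3 - <<'E'
from h import *
st(); plan([(479,442,135,0),(380,300,135,13.5)])
c=cam('side'); cv2.imwrite('pics/s1.png',cv2.resize(c['image'][150:350,210:410,::-1],None,fx=3,fy=3))
E
```

```text
7.25 p [478.8 440.2 103. ] j [ 0.79  0.64  0.3   1.28 -0.09  2.15] F [ 0.3 -0.1  1.2] w -0.1 ff 0.0
z [ 0.036 -0.092 -0.995] ty 11.8
call [-0.14  0.11 -3.2 ] tw 0 len 32 tooly 11.8
call [-11.85 -12.59   0.95] tw 13.5 len 173 tooly 11.8
```

View pics/s1.png

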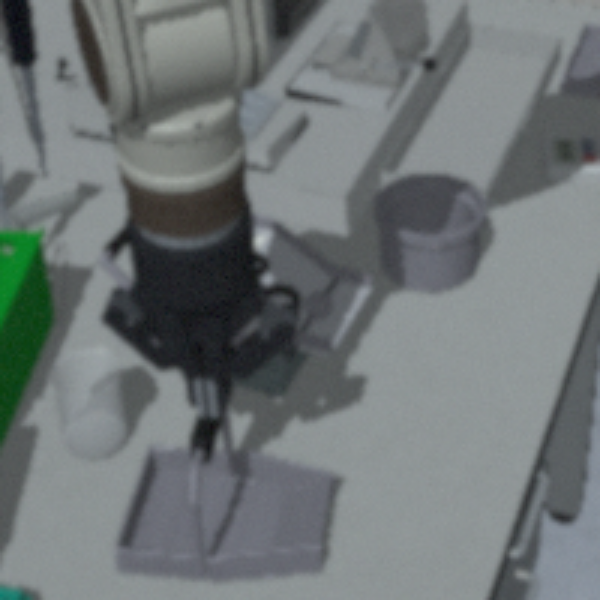

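The side view shows the shut fingers just above the black grip, with the grip at (205,440). The grip was missed, so I'll triangulate its position.

```bash
python3 - <<'E'
from h import *
t=cam('top'); s=cam('side')
def tri(ut,us):
    a=t['T'][:3,3]; b=s['T'][:3,3]; da=(rays(t,[ut])@t['T'][:3,:3].T)[0]; db=(rays(s,[us])@s['T'][:3,:3].T)[0]
    M=np.c_[da,-db]; k=np.linalg.lstsq(M,b-a,rcond=None)[0]; P,Q=a+da*k[0],b+db*k[1]; return ((P+Q)/2).round(1),np.linalg.norm(P-Q).round(1)
cu=lambda p:((np.array(p)+.5)/5-.5+[170,145]); cs=lambda p:np.array([(p[0]+.5)/5-.5+230,(p[1]+.5)/4.1-.5+205])
print(tri(cu((97,312)),cs((247,352))))
print(tri(cu((440,44)),cs((122,86))))
Ps=np.load('Ps.npy'); 
m=(np.abs(Ps[...,0]-480)<45)&(np.abs(Ps[...,1]-440)<70)&(Ps[...,2]>40)&(Ps[...,2]<160)
q=Ps[m]; print(len(q), q.min(0),q.max(0), np.median(q,0)); 
for z in range(40,160,15):
    k=q[(q[:,2]>=z)&(q[:,2]<z+15)]
    if len(k): print(z,len(k),k.mean(0).round(1),k.min(0).round(),k.max(0).round())
print(proj(s,get_obs()['eef_pos']), proj(s,np.array(get_obs()['eef_pos'])+get_obs()['tool_rot'][:,2]*25))
E
```

```text
(array([481.6, 442.4, 100.3]), np.float64(0.4))
(array([641.1, 246.6,  89.1]), np.float64(1.4))
326 [467.28445313 393.90337028  40.13890523] [494.18426891 498.13493574 109.26269847] [476.52495321 459.2550633   97.12549292]
40 31 [481.8 441.7  46.7] [467. 395.  40.] [494. 498.  55.]
55 37 [478. 458.  62.] [468. 394.  55.] [493. 498.  70.]
70 29 [476.1 467.3  77.7] [468. 397.  70.] [493. 496.  84.]
85 101 [475.9 462.2  94.3] [468. 403.  85.] [493. 492. 100.]
100 128 [480.4 447.7 105.6] [471. 417. 100.] [491. 473. 109.]
[[280.64971224 289.19799021]] [[281.59998314 297.1776655 ]]
```

```bash
python3 - <<'E'
from h import *
s=cam('side'); t=cam('top')
a=cv2.resize(s['image'][240:340,235:335,::-1],(500,500),interpolation=cv2.INTER_CUBIC)
cv2.imwrite('pics/s2.png',a); 
E
```

```text
(no output)
```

View pics/s2.png

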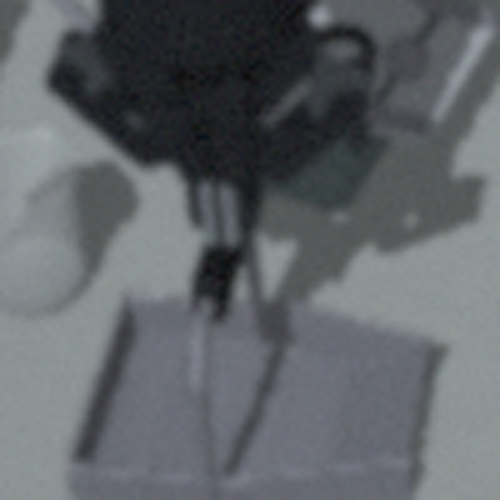

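The pads sit behind the block's near end, so the picture doesn't settle it. I'll lift slightly and see.

Call:
move_arm(
  commands=[1,0,0,-1,0,1,0,0,-2,0,1,0,0,-3,0,1,0,0,-3,0,1,0,0,-3,0],
)

```text
t: 8.0
eef_pos: [477.9, 443.3, 133.2]
tool_rot: [[-0.201, 0.979, 0.037], [0.975, 0.204, -0.091], [-0.097, 0.018, -0.995]]
force: [-0.5, -0.2, 0.6]
gripper_width: -0.3
finger_force: 0.0
```

```bash
python3 - <<'E'
from h import *
o=st(); print(o['wrist_torque'],o['finger_force'])
s=cam('side')
a=cv2.resize(s['image'][230:330,235:335,::-1],(500,500),interpolation=cv2.INTER_CUBIC)
cv2.imwrite('pics/s3.png',a); 
E
```

```text
8.0 p [477.9 443.3 133.2] j [ 0.79  0.62  0.36  1.34 -0.09  2.16] F [-0.5 -0.2  0.6] w -0.3 ff 0.0
z [ 0.037 -0.091 -0.995] ty 11.8
[0.07026498 0.06616484 0.00274948] 0.0
```

View pics/s3.png

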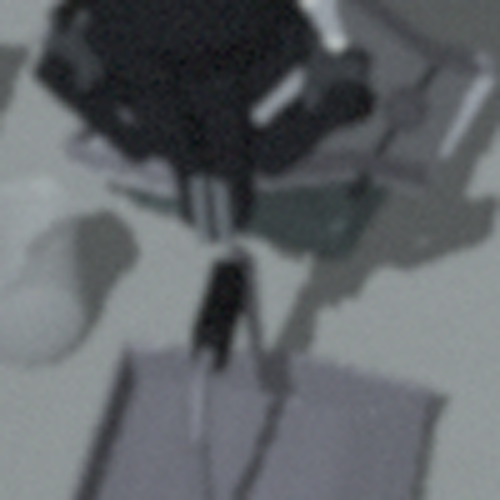

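The grip is still in the tray, at (222,310), and the fingertips at (213,240) are above it, so they closed over its top. I'll locate the fingertips in both cameras.

```bash
python3 - <<'E'
from h import *
o=get_obs(); s=cam('side'); P=cloud(s); p=np.array(o['eef_pos']); R=np.array(o['tool_rot'])
m=(np.linalg.norm(P-p,axis=2)<80)&(P[...,2]>60)
q=(P[m]-p)@R
for z in range(-70,50,8):
    k=q[(q[:,2]>=z)&(q[:,2]<z+8)]
    if len(k)>3: print(z,len(k),k.min(0).round(),k.max(0).round(),k.mean(0).round())
print(proj(s,p),proj(s,p+R[:,2]*25))
print({k:getattr(robot,k) for k in dir(robot) if not k.startswith('_')})
E
```

```text
-70 183 [-12. -39. -70.] [ 14.  37. -62.] [  5.  -2. -66.]
-62 101 [-10. -32. -62.] [ 14.  34. -54.] [  7.   2. -59.]
-54 40 [  3. -25. -54.] [ 13.  21. -46.] [  9.  -0. -50.]
-46 36 [ -3. -14. -45.] [ 12.  13. -38.] [  8.  -3. -42.]
-38 42 [ -2. -14. -38.] [ 13.  13. -30.] [  7.  -2. -34.]
-30 42 [ -8. -13. -30.] [ 12.  13. -22.] [  8.  -1. -26.]
-22 32 [ -4. -13. -22.] [ 11.  12. -14.] [  8.  -3. -18.]
18 59 [-15.  -2.  22.] [25. 10. 26.] [12.  4. 25.]
26 107 [-18.  -3.  26.] [46. 11. 34.] [13.  3. 29.]
34 58 [-35.  -4.  34.] [55. 10. 42.] [21.  1. 38.]
42 25 [-37.  -3.  42.] [60.  7. 50.] [35.  2. 46.]
[[279.45103363 279.2544628 ]] [[280.43885533 287.57043611]]
{'PlanningError': <class 'cell.PlanningError'>, 'nose_length': 25.0}
```

Call:
move_arm(
  commands=[0,0,0,0,0,0,0,0,0,0,0,0,0,0,0,0,0,0,0,0,0,0,0,0,0],
)

```text
t: 8.6
eef_pos: [477.5, 442.8, 132.3]
tool_rot: [[-0.201, 0.979, 0.036], [0.975, 0.204, -0.092], [-0.098, 0.016, -0.995]]
force: [-0.1, 0.0, 0.3]
gripper_width: 71.9
finger_force: 0.0
```

Call:
move_arm(
  commands=[0,0,0.2,1,0,0,0,0.2,2,0,0,0,0.2,3,0,0,0,0.2,4,0,0,0,0.2,5.3,0],
)

```text
t: 9.1
eef_pos: [481.4, 438.3, 78.7]
tool_rot: [[-0.201, 0.979, 0.036], [0.975, 0.204, -0.092], [-0.098, 0.016, -0.995]]
force: [0.6, 1.0, -0.6]
gripper_width: 85.4
finger_force: 0.0
```

Call:
move_arm(
  commands=[1,0,0,0,0,1,0,0,0,0,1,0,0,0,0,1,0,0,0,0,1,0,0,0,0],
)

```text
t: 9.6
eef_pos: [481.9, 438.8, 80.5]
tool_rot: [[-0.201, 0.979, 0.037], [0.975, 0.204, -0.091], [-0.097, 0.018, -0.995]]
force: [-0.9, -0.0, 1.9]
gripper_width: 12.8
finger_force: 49.6
```

Call:
move_arm(
  commands=[1,0,0,0,0,1,0,0,0,0,1,0,0,0,0,1,0,0,0,0,1,0,0,0,0],
)

```text
t: 10.1
eef_pos: [481.9, 438.8, 80.4]
tool_rot: [[-0.201, 0.979, 0.037], [0.975, 0.204, -0.091], [-0.097, 0.018, -0.995]]
force: [0.9, 0.6, 4.9]
gripper_width: 12.8
finger_force: 61.3
```

```bash
python3 - <<'E'
from h import *
o=st(); s=cam('side'); P=cloud(s)
plan([(478,443,150,0)])
E
```

```text
10.1 p [481.9 438.8  80.4] j [ 0.78  0.66  0.27  1.23 -0.09  2.15] F [0.9 0.6 4.9] w 12.8 ff 61.3
z [ 0.037 -0.091 -0.995] ty 11.8
call [-0.18 -0.18 -6.98] tw 0 len 70 tooly 11.8
```

```bash
python3 - <<'E'
from h import *
plan([(482,439,112,0),(363,400,112,0),(363,247.5,112,13),(363,247.5,81,0),(405,246.8,81,0)])
E
```

```text
call [-0.29  0.07 -3.15] tw 0 len 32 tooly 11.8
call [ -1.41 -12.44  -0.08] tw 0 len 125 tooly 11.8
call [-14.86  -3.11   1.39] tw 13 len 152 tooly 11.8
call [ 0.28 -0.12  3.08] tw 0 len 31 tooly -1.2
call [0.03 4.2  0.16] tw 0 len 42 tooly -1.2
```

Call:
move_arm(
  commands=[1,0,0,-0.8,0,1,-0.1,0,-1.6,0,1,-0.2,0,-2.4,0,1,-0.3,0,-3.2,0,1,-0.3,0,-3.2,0],
)

```text
t: 10.65
eef_pos: [481.5, 439.0, 113.5]
tool_rot: [[-0.201, 0.979, 0.037], [0.975, 0.204, -0.09], [-0.096, 0.018, -0.995]]
force: [0.3, 0.5, -1.7]
gripper_width: 12.7
finger_force: 60.3
```

Call:
move_arm(
  commands=[1,-0.3,-2.5,0,0,1,-0.6,-5,0,0,1,-0.9,-7.5,0,0,1,-1.1,-10,0,0,1,-1.4,-12.4,0,0],
)

```text
t: 11.15
eef_pos: [361.2, 399.0, 111.1]
tool_rot: [[-0.202, 0.979, 0.035], [0.975, 0.204, -0.092], [-0.098, 0.016, -0.995]]
force: [-0.7, 0.5, -1.9]
gripper_width: 12.8
finger_force: 37.6
```

Call:
move_arm(
  commands=[1,-3,-0.6,0.3,2.6,1,-6,-1.2,0.6,5.2,1,-9,-1.9,0.8,7.8,1,-12,-2.5,1.1,10.4,1,-14.9,-3.1,1.4,13],
)

```text
t: 11.65
eef_pos: [362.2, 245.4, 111.4]
tool_rot: [[0.025, 0.999, 0.036], [0.996, -0.022, -0.092], [-0.091, 0.038, -0.995]]
force: [0.9, -0.5, -2.5]
gripper_width: 12.3
finger_force: 64.4
```

Call:
move_arm(
  commands=[1,0,0,0,0,1,0.1,0,1,0,1,0.2,0,2,0,1,0.3,0,2.8,0,1,0.3,0,2.8,0],
)

```text
t: 12.15
eef_pos: [363.1, 247.5, 82.0]
tool_rot: [[0.023, 0.999, 0.034], [0.995, -0.019, -0.093], [-0.092, 0.036, -0.995]]
force: [-0.5, 0.2, -0.6]
gripper_width: 12.2
finger_force: 64.6
```

```bash
python3 - <<'E'
from h import *
st(); t=cam('top'); cv2.imwrite('pics/t4.png',cv2.resize(t['image'][140:280,170:350,::-1],None,fx=4,fy=4,interpolation=cv2.INTER_CUBIC))
plan([(405,246.8,81,0)])
E
```

```text
12.15 p [363.1 247.5  82. ] j [ 0.67  0.26 -0.36  0.98 -0.09  2.26] F [-0.5  0.2 -0.6] w 12.2 ff 64.6
z [ 0.034 -0.093 -0.995] ty -1.1
call [0.05 4.2  0.28] tw 0 len 42 tooly -1.1
```

View pics/t4.png

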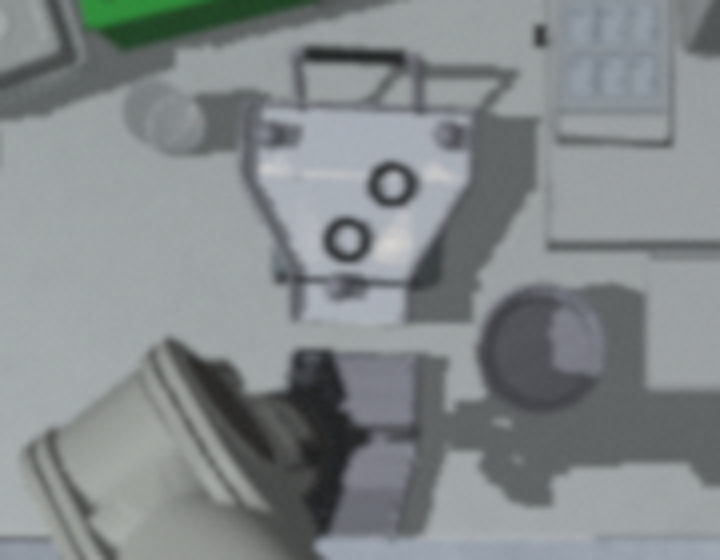

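The tray is lined up in front of the lip. Its right back corner is at crop (415,357) and the lip's right edge at (405,320), as they should be. I'll slide it in.

Call:
move_arm(
  commands=[1,0,1,0,0,1,0,2,0.1,0,1,0,3,0.1,0,1,0,4,0.2,0,1,0,4.5,0.2,0],
)

```text
t: 12.7
eef_pos: [410.1, 245.9, 82.8]
tool_rot: [[0.025, 0.999, 0.036], [0.996, -0.022, -0.092], [-0.091, 0.038, -0.995]]
force: [0.1, 0.8, -2.8]
gripper_width: 12.5
finger_force: 64.4
```

Call:
move_arm(
  commands=[1,0,0.2,0,0,1,0,0.4,0,0,1,0,0.6,0,0,1,0,0.8,0,0,1,0,1,0,0],
)

```text
t: 13.2
eef_pos: [417.8, 245.8, 83.2]
tool_rot: [[0.023, 0.999, 0.034], [0.996, -0.02, -0.092], [-0.091, 0.036, -0.995]]
force: [-3.9, 0.3, 0.1]
gripper_width: 12.4
finger_force: 64.7
```

```bash
python3 - <<'E'
from h import *
st()
E
```

```text
13.2 p [417.8 245.8  83.2] j [ 0.59  0.34 -0.25  1.01 -0.1   2.19] F [-3.9  0.3  0.1] w 12.4 ff 64.7
z [ 0.034 -0.092 -0.995] ty -1.2
```

Call:
move_arm(
  commands=[1,0,0.1,0.1,0,1,0,0.2,0.2,0,1,0,0.3,0.2,0,1,0,0.3,0.2,0,1,0,0.3,0.2,0],
)

```text
t: 13.7
eef_pos: [419.2, 245.5, 80.9]
tool_rot: [[0.023, 0.999, 0.031], [0.996, -0.02, -0.092], [-0.091, 0.033, -0.995]]
force: [-6.1, 0.6, 2.3]
gripper_width: 12.3
finger_force: 65.4
```

Call:
move_arm(
  commands=[0.5,0,0.1,0.1,0,0,0,0.1,0.1,0,0,0,0.1,0.1,0,0,0,0.1,0.1,0,0,0,0.1,0.1,0],
)

```text
t: 14.2
eef_pos: [423.1, 245.4, 80.6]
tool_rot: [[0.024, 0.999, 0.036], [0.996, -0.021, -0.092], [-0.091, 0.038, -0.995]]
force: [0.0, 1.8, 0.1]
gripper_width: 83.0
finger_force: 0.0
```

```bash
python3 - <<'E'
from h import *
st(); plan([(415,246,170,0),(560,246,190,0),(639,247,150,0),(640,247,68,0)])
E
```

```text
14.2 p [423.1 245.4  80.6] j [ 0.59  0.35 -0.24  1.   -0.1   2.18] F [0.  1.8 0.1] w 83.0 ff 0.0
z [ 0.036 -0.092 -0.995] ty -1.2
call [-0.78 -0.47 -8.94] tw 0 len 90 tooly -1.2
call [ 0.17 14.56 -1.46] tw 0 len 146 tooly -1.2
call [0.66 7.74 4.26] tw 0 len 89 tooly -1.2
call [ 0.75 -0.22  8.16] tw 0 len 82 tooly -1.2
```

Call:
move_arm(
  commands=[0,-0.1,0,-2,0,0,-0.3,-0.2,-4,0,0,-0.5,-0.3,-6,0,0,-0.6,-0.4,-8,0,0,-0.8,-0.5,-9,0],
)

```text
t: 14.7
eef_pos: [415.1, 246.4, 172.3]
tool_rot: [[0.024, 0.999, 0.038], [0.996, -0.02, -0.091], [-0.09, 0.04, -0.995]]
force: [0.5, 0.3, -0.3]
gripper_width: 85.5
finger_force: 0.0
```

Call:
move_arm(
  commands=[0.5,0,3,-0.3,0,0.5,0,6,-0.6,0,0.5,0.1,9,-0.9,0,0.5,0.1,12,-1.2,0,0.5,0.2,14.6,-1.5,0],
)

```text
t: 15.2
eef_pos: [561.0, 245.8, 190.2]
tool_rot: [[0.024, 0.999, 0.035], [0.995, -0.021, -0.093], [-0.092, 0.037, -0.995]]
force: [1.1, 0.7, 0.8]
gripper_width: 42.6
finger_force: 0.0
```

Call:
move_arm(
  commands=[0.5,0.1,1.6,0.8,0,0.5,0.2,3.2,1.6,0,0.5,0.4,4.8,2.5,0,0.5,0.5,6.4,3.4,0,0.5,0.6,7.7,4.2,0],
)

```text
t: 15.7
eef_pos: [638.8, 246.3, 149.8]
tool_rot: [[0.024, 0.999, 0.034], [0.995, -0.021, -0.093], [-0.092, 0.037, -0.995]]
force: [0.2, 0.3, 0.3]
gripper_width: 42.6
finger_force: 0.0
```

```bash
python3 - <<'E'
from h import *
st(); plan([(641,247,100,0),(641,247,70,0)]); t=cam('side'); cv2.imwrite('pics/s5.png',cv2.resize(t['image'][160:340,200:380,::-1],None,fx=3,fy=3,interpolation=cv2.INTER_CUBIC))
E
```

```text
15.7 p [638.8 246.3 149.8] j [ 0.41  0.66  0.46  1.38 -0.1   2.01] F [0.2 0.3 0.3] w 42.6 ff 0.0
z [ 0.034 -0.093 -0.995] ty -1.2
call [0.53 0.03 4.96] tw 0 len 50 tooly -1.2
call [ 0.28 -0.11  2.99] tw 0 len 30 tooly -1.2
```

View pics/s5.png

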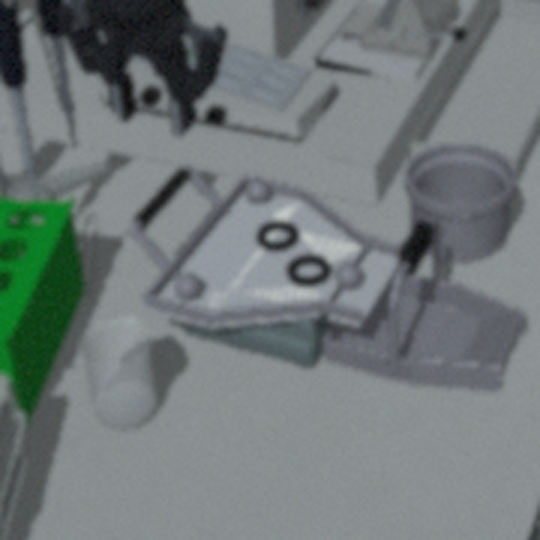

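The tray is home with its wall under the lip, and the gripper stands over the bar at (165,195). Now I'll grip the bar.

Call:
move_arm(
  commands=[0.5,0.2,0,2,0,0.5,0.4,0,4,0,0.5,0.6,0,6,0,0.5,0.8,0,8,0,0.5,0.8,0,8,0],
)

```text
t: 16.25
eef_pos: [638.4, 246.1, 66.8]
tool_rot: [[0.023, 0.999, 0.028], [0.995, -0.02, -0.095], [-0.095, 0.031, -0.995]]
force: [-0.5, -0.4, -0.0]
gripper_width: 42.5
finger_force: 0.0
```

Call:
move_arm(
  commands=[1,0,0,0,0,1,0,0,0,0,1,0,0,0,0,1,0,0,0,0,1,0,0,0,0],
)

```text
t: 16.75
eef_pos: [644.0, 247.6, 73.0]
tool_rot: [[0.025, 0.999, 0.042], [0.996, -0.022, -0.091], [-0.09, 0.044, -0.995]]
force: [5.9, 0.7, -1.1]
gripper_width: 10.2
finger_force: 58.6
```

```bash
python3 - <<'E'
from h import *
o=st(); x,y,z=o['eef_pos']; plan([(x-4.6,y,z+16.3,0),(x-11.1,y,z+32.1,0),(x-15,y,z+40,0)])
E
```

```text
16.75 p [644.  247.6  73. ] j [ 0.41  0.7   0.34  1.21 -0.1   2.01] F [ 5.9  0.7 -1.1] w 10.2 ff 58.6
z [ 0.042 -0.091 -0.995] ty -1.2
call [-0.16 -0.39 -1.64] tw 0 len 17 tooly -1.2
call [-0.16 -0.58 -1.6 ] tw 0 len 17 tooly -1.2
call [-0.08 -0.35 -0.8 ] tw 0 len 9 tooly -1.2
```

Call:
move_arm(
  commands=[1,0,-0.1,-0.3,0,1,0,-0.2,-0.7,0,1,-0.1,-0.2,-1,0,1,-0.1,-0.3,-1.3,0,1,-0.2,-0.4,-1.6,0],
)

```text
t: 17.25
eef_pos: [639.5, 247.7, 88.6]
tool_rot: [[0.025, 0.999, 0.042], [0.996, -0.021, -0.09], [-0.089, 0.044, -0.995]]
force: [7.1, 2.0, -3.3]
gripper_width: 10.2
finger_force: 58.4
```

Call:
move_arm(
  commands=[1,0,-0.1,-0.3,0,1,0,-0.2,-0.6,0,1,-0.1,-0.3,-1,0,1,-0.1,-0.4,-1.3,0,1,-0.2,-0.6,-1.6,0],
)

```text
t: 17.75
eef_pos: [633.2, 248.0, 104.8]
tool_rot: [[0.025, 0.999, 0.043], [0.996, -0.021, -0.089], [-0.088, 0.045, -0.995]]
force: [6.5, 4.2, -2.1]
gripper_width: 9.9
finger_force: 58.4
```

Call:
move_arm(
  commands=[1,0,0,0,0,1,0,0,0,0,1,0,0,0,0,1,0,0,0,0,1,0,0,0,0],
)

```text
t: 18.25
eef_pos: [633.1, 248.0, 105.1]
tool_rot: [[0.025, 0.999, 0.043], [0.996, -0.021, -0.089], [-0.088, 0.045, -0.995]]
force: [5.8, 2.4, -0.9]
gripper_width: 10.3
finger_force: 58.6
```

Call:
move_arm(
  commands=[1,0,0,0,0,1,0,0,0,0,1,0,0,0,0,1,0,0,0,0,1,0,0,0,0],
)

```text
t: 18.75
eef_pos: [633.1, 248.0, 105.1]
tool_rot: [[0.025, 0.999, 0.043], [0.996, -0.021, -0.089], [-0.088, 0.045, -0.995]]
force: [6.2, 1.8, -1.5]
gripper_width: 10.0
finger_force: 58.6
```

```bash
python3 - <<'E'
from h import *
o=st(); s=cam('side'); t=cam('top')
a=cv2.resize(s['image'][200:320,240:400,::-1],None,fx=4,fy=4,interpolation=cv2.INTER_CUBIC)[:300]
b=cv2.resize(t['image'][165:245,210:330,::-1],(640,300),interpolation=cv2.INTER_CUBIC); cv2.imwrite('pics/m6.png',np.vstack([a,b]))
E
```

```text
18.75 p [633.1 248.  105.1] j [ 0.42  0.66  0.35  1.26 -0.1   2.01] F [ 6.2  1.8 -1.5] w 10.0 ff 58.6
z [ 0.043 -0.089 -0.995] ty -1.2
```

View pics/m6.png

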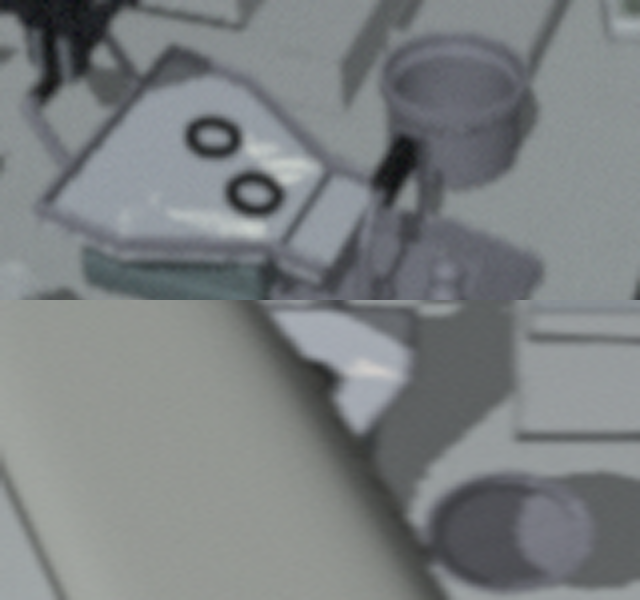

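The board is tilted and clear of balls, the two rings are still on it at (213,137) and (255,193), and a ball shows in the tray at (448,278). I'll lower the board and release the bar.

Call:
move_arm(
  commands=[1,0,0.1,0.3,0,1,0,0.2,0.6,0,1,0.1,0.4,1,0,1,0.1,0.5,1.3,0,1,0.2,0.6,1.6,0],
)

```text
t: 19.35
eef_pos: [639.3, 247.8, 89.2]
tool_rot: [[0.025, 0.999, 0.042], [0.996, -0.021, -0.09], [-0.089, 0.044, -0.995]]
force: [4.6, 0.1, 1.5]
gripper_width: 10.1
finger_force: 59.1
```

Call:
move_arm(
  commands=[1,0,0.1,0.3,0,1,0,0.2,0.7,0,1,0.1,0.3,1,0,1,0.1,0.4,1.4,0,1,0.2,0.4,1.7,0],
)

```text
t: 19.85
eef_pos: [644.0, 247.7, 72.8]
tool_rot: [[0.025, 0.999, 0.042], [0.996, -0.021, -0.091], [-0.09, 0.044, -0.995]]
force: [0.7, -2.4, 17.1]
gripper_width: 10.2
finger_force: 62.1
```

Call:
move_arm(
  commands=[1,0,0,0,0,0.8,0,0,0,0,0.6,0,0,0,0,0.5,0,0,0,0,0.5,0,0,0,0],
)

```text
t: 20.35
eef_pos: [640.4, 247.1, 69.3]
tool_rot: [[0.023, 0.999, 0.034], [0.995, -0.02, -0.093], [-0.092, 0.036, -0.995]]
force: [-0.7, 1.0, -0.4]
gripper_width: 42.8
finger_force: 0.0
```

Call:
move_arm(
  commands=[0.5,0,0,-3,0,0.5,0,0,-6,0,0.5,0,0,-9,0,0.5,0,0,-12,0,0.5,0,-3,-15,0],
)

```text
t: 20.85
eef_pos: [607.5, 261.3, 217.4]
tool_rot: [[0.026, 0.999, 0.035], [0.995, -0.022, -0.093], [-0.092, 0.037, -0.995]]
force: [-0.2, 0.8, 0.2]
gripper_width: 42.8
finger_force: 0.0
```

```bash
python3 - <<'E'
from h import *
o=st(); s=cam('side'); P=cloud(s)
plan([(480,246,200,0),(419,246,170,0),(419,246,81,0)])
t=cam('top')
a=cv2.resize(s['image'][200:320,240:400,::-1],None,fx=4,fy=4,interpolation=cv2.INTER_CUBIC)
cv2.imwrite('pics/m7.png',a)
E
```

```text
20.85 p [607.5 261.3 217.4] j [ 0.45  0.59  0.51  1.51 -0.1   2.05] F [-0.2  0.8  0.2] w 42.8 ff 0.0
z [ 0.035 -0.093 -0.995] ty -1.3
call [ -1.8  -12.42   2.13] tw 0 len 127 tooly -1.1
call [ 0.13 -6.22  2.75] tw 0 len 68 tooly -1.1
call [ 0.78 -0.36  8.86] tw 0 len 89 tooly -1.1
```

View pics/m7.png

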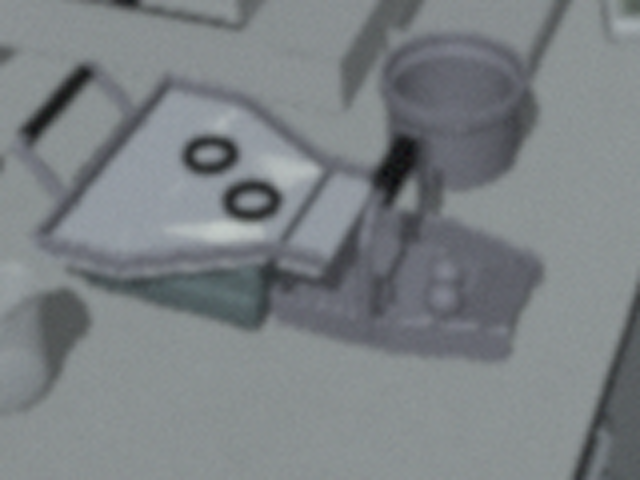

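The board is level again with both rings on it. The tray is home holding the balls, visible at (445,268) and (445,298). Now I'll fetch the tray.

Call:
move_arm(
  commands=[0.5,-0.4,-2.5,0.4,0,0.5,-0.7,-5,0.8,0,0.5,-1.1,-7.5,1.2,0,0.4,-1.4,-10,1.6,0,0.4,-1.8,-12.4,2.1,0],
)

```text
t: 21.45
eef_pos: [481.0, 244.0, 193.1]
tool_rot: [[0.023, 0.999, 0.034], [0.995, -0.02, -0.093], [-0.092, 0.036, -0.995]]
force: [-0.5, 0.4, -0.2]
gripper_width: 51.4
finger_force: 0.0
```

Call:
move_arm(
  commands=[0.4,0,-1.2,0.5,0,0.4,0,-2.4,1,0,0.4,0.1,-3.6,1.6,0,0.4,0.1,-4.8,2.2,0,0.4,0.1,-6.2,2.7,0],
)

```text
t: 21.95
eef_pos: [420.6, 243.7, 163.7]
tool_rot: [[0.024, 0.999, 0.034], [0.995, -0.021, -0.093], [-0.092, 0.036, -0.995]]
force: [-0.6, 0.2, 0.8]
gripper_width: 51.1
finger_force: 0.0
```

```bash
python3 - <<'E'
from h import *
o=st(); plan([(420,245.5,80,0)])
c=cam('top');
def mask(c,P,lo,hi,m): pass
P=cloud(cam('side')); 
m=(np.abs(P[...,0]-418)<40)&(np.abs(P[...,1]-250)<40)&(P[...,2]>85)&(P[...,2]<115); q=P[m]; print(len(q),np.median(q,0),q.min(0),q.max(0))
E
```

```text
21.95 p [420.6 243.7 163.7] j [ 0.59  0.27 -0.12  1.21 -0.1   2.18] F [-0.6  0.2  0.8] w 51.1 ff 0.0
z [ 0.034 -0.093 -0.995] ty -1.2
call [ 0.95 -0.37  8.31] tw 0 len 84 tooly -1.2
153 [417.91009373 259.18513413 103.49526662] [412.39657989 211.31660301  85.59923227] [426.46930065 289.78178057 109.39043096]
```

Call:
move_arm(
  commands=[0.4,0.2,-0.1,2,0,0.4,0.4,-0.2,4,0,0.4,0.7,-0.3,6,0,0.4,0.9,-0.4,8.2,0,0.4,0.9,-0.4,8.2,0],
)

```text
t: 22.55
eef_pos: [419.1, 244.2, 79.5]
tool_rot: [[0.024, 0.999, 0.031], [0.995, -0.021, -0.096], [-0.095, 0.033, -0.995]]
force: [-0.3, -0.4, -0.3]
gripper_width: 51.4
finger_force: 0.0
```

Call:
move_arm(
  commands=[1,0,0,0,0,1,0,0,0,0,1,0,0,0,0,1,0,0,0,0,1,0,0,0,0],
)

```text
t: 23.05
eef_pos: [420.8, 246.3, 83.4]
tool_rot: [[0.024, 0.999, 0.036], [0.996, -0.02, -0.09], [-0.09, 0.038, -0.995]]
force: [-2.9, 1.4, 5.4]
gripper_width: 12.2
finger_force: 61.3
```

Call:
move_arm(
  commands=[1,0,-1.2,0,0,1,0,-2.4,0,0,1,0,-3.6,-0.1,0,1,0,-4.8,-0.2,0,1,0,-5.6,-0.2,0],
)

```text
t: 23.55
eef_pos: [366.5, 247.7, 83.8]
tool_rot: [[0.024, 0.999, 0.042], [0.996, -0.021, -0.091], [-0.09, 0.044, -0.995]]
force: [6.6, -0.8, 8.9]
gripper_width: 12.2
finger_force: 61.1
```

```bash
python3 - <<'E'
from h import *
o=st(); plan([(362,247,105,0),(368,255,108,-30),(375,265,108,-30),(375,280,108,-31),(375,280,80,0)])
E
```

```text
23.55 p [366.5 247.7  83.8] j [ 0.66  0.26 -0.36  0.97 -0.1   2.26] F [ 6.6 -0.8  8.9] w 12.2 ff 61.1
z [ 0.042 -0.091 -0.995] ty -1.2
call [-0.27 -0.36 -2.12] tw 0 len 22 tooly -1.2
call [ 0.78  0.6  -0.35] tw -30 len 10 tooly -1.2
call [ 0.54  1.09 -0.06] tw -30 len 12 tooly 28.7
call [ 0.77  1.28 -0.14] tw -31 len 15 tooly 58.6
call [0.12 0.25 2.79] tw 0 len 28 tooly 89.6
```

Call:
move_arm(
  commands=[1,0,0,-0.5,0,1,-0.1,0,-1,0,1,-0.1,-0.1,-1.6,0,1,-0.2,-0.2,-2.2,0,1,-0.3,-0.3,-2.6,0],
)

```text
t: 24.05
eef_pos: [360.5, 246.3, 108.5]
tool_rot: [[0.024, 0.999, 0.035], [0.996, -0.021, -0.092], [-0.092, 0.037, -0.995]]
force: [-0.0, 0.3, -3.5]
gripper_width: 12.3
finger_force: 59.6
```

Call:
move_arm(
  commands=[1,0.2,0.1,0,-5,1,0.3,0.2,0,-11,1,0.5,0.3,-0.1,-17,1,0.7,0.5,-0.2,-24,1,0.8,0.6,-0.3,-30],
)

```text
t: 24.55
eef_pos: [366.7, 254.5, 110.8]
tool_rot: [[-0.483, 0.875, 0.035], [0.87, 0.484, -0.092], [-0.098, -0.014, -0.995]]
force: [-0.5, 0.2, -2.7]
gripper_width: 12.3
finger_force: 59.6
```

Call:
move_arm(
  commands=[1,0.1,0.2,0,-6,1,0.2,0.4,0,-12,1,0.3,0.6,0,-18,1,0.4,0.8,0,-24,1,0.5,1.1,0,-30],
)

```text
t: 25.05
eef_pos: [373.7, 264.0, 110.0]
tool_rot: [[-0.855, 0.517, 0.035], [0.512, 0.854, -0.093], [-0.078, -0.061, -0.995]]
force: [0.2, 0.7, -3.6]
gripper_width: 12.4
finger_force: 59.6
```

Call:
move_arm(
  commands=[1,0.1,0.2,0,-6,1,0.2,0.4,0,-12,1,0.4,0.7,0,-19,1,0.6,1,0,-25,1,0.8,1.3,0,-31],
)

```text
t: 25.55
eef_pos: [373.7, 279.3, 108.6]
tool_rot: [[-0.999, 0.002, 0.035], [-0.001, 0.996, -0.093], [-0.035, -0.093, -0.995]]
force: [-0.2, 0.7, -3.6]
gripper_width: 12.3
finger_force: 59.6
```

Call:
move_arm(
  commands=[1,0,0,0.5,0,1,0,0,1,0,1,0,0,1.4,0,1,0,0,1.8,0,1,0,0,2.0,0],
)

```text
t: 26.05
eef_pos: [373.8, 275.2, 90.1]
tool_rot: [[-0.999, 0.008, 0.035], [0.004, 0.995, -0.097], [-0.036, -0.097, -0.995]]
force: [-8.8, -9.2, 25.0]
gripper_width: 12.3
finger_force: 63.4
```

```bash
python3 - <<'E'
from h import *
o=st(); plan([(375,280,80,0)])
E
```

```text
26.05 p [373.8 275.2  90.1] j [ 0.7   0.3  -0.28  1.02 -0.1   0.71] F [-8.8 -9.2 25. ] w 12.3 ff 63.4
z [ 0.035 -0.097 -0.995] ty 89.6
call [-0.08  0.58  0.96] tw 0 len 11 tooly 89.6
```

Call:
move_arm(
  commands=[1,0,0,-0.3,0,0.6,0,0,-0.3,0,0.2,0,0,-0.3,0,0,0,0,-0.3,0,0,0,0,-0.3,0],
)

```text
t: 26.55
eef_pos: [374.7, 278.1, 91.7]
tool_rot: [[-0.999, 0.007, 0.036], [0.003, 0.996, -0.092], [-0.036, -0.092, -0.995]]
force: [-0.3, 0.0, -0.4]
gripper_width: 69.9
finger_force: 0.0
```

Call:
move_arm(
  commands=[0,0,0,-2,0,0,0,0,-5,0,0,0,0,-8,0,0,0,0,-11,0,0,0,0,-14,0],
)

```text
t: 27.05
eef_pos: [369.4, 290.9, 232.2]
tool_rot: [[-0.999, 0.006, 0.036], [0.003, 0.996, -0.092], [-0.036, -0.092, -0.995]]
force: [0.5, -0.3, -0.5]
gripper_width: 85.5
finger_force: 0.0
```

```bash
python3 - <<'E'
from h import *
o=st(); plan([(370,60,330,30),(250,-150,380,30),(110,-340,440,30),(0,-420,480,0)])
s=cam('side'); t=cam('top')
a=cv2.resize(s['image'][230:350,270:430,::-1],None,fx=4,fy=4,interpolation=cv2.INTER_CUBIC)
cv2.imwrite('pics/m8.png',a)
E
```

```text
27.05 p [369.4 290.9 232.2] j [ 0.73  0.2  -0.02  1.38 -0.09  0.74] F [ 0.5 -0.3 -0.5] w 85.5 ff 0.0
z [ 0.036 -0.092 -0.995] ty 89.6
call [ -0.49 -23.89  -7.6 ] tw 30 len 251 tooly 89.6
call [ -0.55 -24.45  -3.47] tw 30 len 247 tooly 59.6
call [-10.08 -21.66  -4.72] tw 30 len 244 tooly 29.7
call [ -8.4  -10.82  -3.64] tw 0 len 142 tooly -0.2
```

View pics/m8.png

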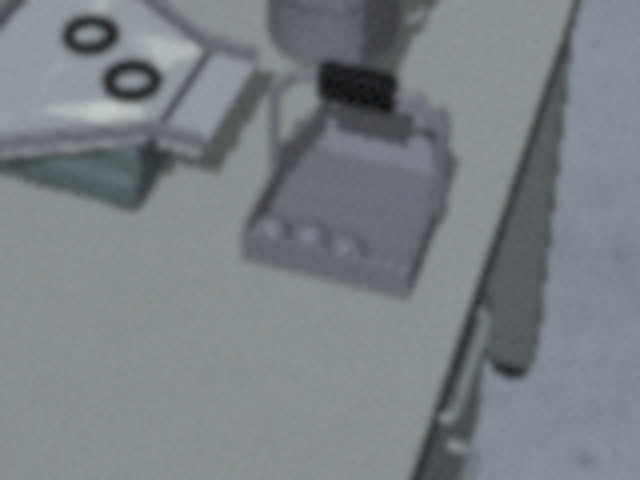

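The tray stands on the bench with its spout toward the jar, and all three balls lie along its back wall at crop (275,228), (312,235) and (350,243). The bail's rods leave the block at its ends, so end-gripping is out. I'll grip the tray's side wall with a tilted tool and twist to pour. The tool gets its tilt at the reach limit on the right side.

Call:
move_arm(
  commands=[0,0,-4.7,-1.5,6,0,-0.2,-9.5,-3,12,0,-0.3,-14.3,-4.5,18,0,-0.4,-19,-6,24,0,-0.5,-23.8,-7.6,30],
)

```text
t: 27.65
eef_pos: [369.7, 59.7, 328.5]
tool_rot: [[-0.861, 0.508, 0.035], [0.504, 0.859, -0.092], [-0.077, -0.062, -0.995]]
force: [0.4, -0.3, -0.2]
gripper_width: 85.4
finger_force: 0.0
```

Call:
move_arm(
  commands=[0,0,-4.8,-0.7,6,0,-0.2,-9.7,-1.4,12,0,-0.3,-14.6,-2.1,18,0,-0.4,-19.5,-2.8,24,0,-0.5,-24.4,-3.5,30],
)

```text
t: 28.15
eef_pos: [248.8, -149.1, 378.7]
tool_rot: [[-0.491, 0.87, 0.036], [0.865, 0.493, -0.093], [-0.098, -0.014, -0.995]]
force: [1.3, -1.4, -0.4]
gripper_width: 85.4
finger_force: 0.0
```

Call:
move_arm(
  commands=[0,-2,-4.3,-0.9,6,0,-4,-8.6,-1.8,12,0,-6,-13,-2.8,18,0,-8,-17.3,-3.7,24,0,-10,-21.6,-4.7,30],
)

```text
t: 28.65
eef_pos: [108.3, -338.3, 438.5]
tool_rot: [[0.012, 0.999, 0.036], [0.996, -0.009, -0.092], [-0.092, 0.037, -0.995]]
force: [1.4, -1.0, -0.1]
gripper_width: 85.2
finger_force: 0.0
```

Call:
move_arm(
  commands=[0,-1.7,-2.2,-0.7,0,0,-3.4,-4.4,-1.4,0,0,-5,-6.5,-2.1,0,0,-6.7,-8.7,-2.8,0,0,-8.4,-10.8,-3.6,0],
)

```text
t: 29.15
eef_pos: [-0.8, -417.7, 477.7]
tool_rot: [[0.007, 0.999, 0.036], [0.996, -0.004, -0.091], [-0.091, 0.036, -0.995]]
force: [0.9, -0.3, -0.4]
gripper_width: 85.3
finger_force: 0.0
```

Call:
move_arm(
  commands=[0,0,0,-10,0,0,0,0,-20,0,0,0,0,-30,0,0,0,0,-40,0,0,0,0,-50,0],
)

```text
t: 29.65
eef_pos: [-3.5, -386.6, 584.9]
tool_rot: [[0.008, 0.999, 0.034], [0.99, -0.003, -0.138], [-0.138, 0.035, -0.99]]
force: [-0.6, 0.7, 0.6]
gripper_width: 85.1
finger_force: 0.0
```

```bash
python3 - <<'E'
from h import *
st()
E
```

```text
29.65 p [  -3.5 -386.6  584.9] j [-1.61  0.08  0.8   2.15  0.04 -0.03] F [-0.6  0.7  0.6] w 85.1 ff 0.0
z [ 0.034 -0.138 -0.99 ] ty -0.2
```

Call:
move_arm(
  commands=[0,0,0,-10,0,0,0,0,-20,0,0,0,0,-30,0,0,0,0,-40,0,0,0,0,-50,0],
)

```text
t: 30.15
eef_pos: [-3.6, -359.8, 603.8]
tool_rot: [[0.01, 0.999, 0.032], [0.982, -0.004, -0.187], [-0.187, 0.033, -0.982]]
force: [-0.4, 0.0, -0.5]
gripper_width: 85.3
finger_force: 0.0
```

Call:
move_arm(
  commands=[0,10,0,-10,0,0,20,0,-20,0,0,30,0,-30,0,0,40,0,-40,0,0,50,0,-50,0],
)

```text
t: 30.65
eef_pos: [1.7, -206.2, 592.8]
tool_rot: [[0.011, 1.0, 0.028], [0.975, -0.004, -0.223], [-0.223, 0.03, -0.974]]
force: [0.7, -0.4, 0.8]
gripper_width: 85.4
finger_force: 0.0
```

```bash
python3 - <<'E'
from h import *
st()
E
```

```text
30.65 p [   1.7 -206.2  592.8] j [-1.62 -0.31  0.49  2.15  0.04 -0.04] F [ 0.7 -0.4  0.8] w 85.4 ff 0.0
z [ 0.028 -0.223 -0.974] ty -0.3
```

Call:
move_arm(
  commands=[0,0,0,-10,0,0,0,0,-20,0,0,0,0,-30,0,0,0,0,-40,0,0,0,0,-50,0],
)

```text
t: 31.15
eef_pos: [8.0, -223.2, 612.0]
tool_rot: [[0.012, 1.0, 0.027], [0.965, -0.004, -0.263], [-0.263, 0.029, -0.964]]
force: [0.2, -0.5, 0.0]
gripper_width: 85.2
finger_force: 0.0
```

Call:
move_arm(
  commands=[0,0,0,-10,0,0,0,0,-20,0,0,0,0,-30,0,0,0,0,-40,0,0,0,0,-50,0],
)

```text
t: 31.65
eef_pos: [12.5, -226.8, 629.6]
tool_rot: [[0.013, 1.0, 0.027], [0.951, -0.004, -0.309], [-0.309, 0.03, -0.951]]
force: [0.3, -0.5, 0.6]
gripper_width: 85.7
finger_force: 0.0
```

Call:
move_arm(
  commands=[0,0,0,-10,0,0,0,0,-20,0,0,0,0,-30,0,0,0,0,-40,0,0,0,0,-50,0],
)

```text
t: 32.15
eef_pos: [15.3, -224.1, 644.8]
tool_rot: [[0.014, 0.999, 0.029], [0.936, -0.003, -0.352], [-0.352, 0.032, -0.935]]
force: [-0.4, 0.6, 0.7]
gripper_width: 85.6
finger_force: 0.0
```

```bash
python3 - <<'E'
from h import *
st()
E
```

```text
32.15 p [  15.3 -224.1  644.8] j [-1.52 -0.3   0.64  2.15  0.01  0.07] F [-0.4  0.6  0.7] w 85.6 ff 0.0
z [ 0.029 -0.352 -0.935] ty -0.2
```

Call:
move_arm(
  commands=[0,0,0,-10,0,0,0,0,-20,0,0,0,0,-30,0,0,0,0,-40,0,0,0,0,-50,0],
)

```text
t: 32.65
eef_pos: [16.4, -216.1, 658.8]
tool_rot: [[0.016, 0.999, 0.032], [0.918, -0.002, -0.395], [-0.395, 0.035, -0.918]]
force: [-0.2, -1.0, 0.1]
gripper_width: 85.3
finger_force: 0.0
```

Call:
move_arm(
  commands=[0,0,0,-10,0,0,0,0,-20,0,0,0,0,-30,0,0,0,0,-40,0,0,0,0,-50,0],
)

```text
t: 33.15
eef_pos: [8.3, -212.7, 686.6]
tool_rot: [[0.009, 0.998, 0.06], [0.879, 0.021, -0.477], [-0.477, 0.057, -0.877]]
force: [1.3, -0.2, 0.8]
gripper_width: 85.7
finger_force: 0.0
```

Call:
move_arm(
  commands=[0,0,0,-10,0,0,0,0,-20,0,0,0,0,-30,0,0,0,0,-40,0,0,0,0,-50,0],
)

```text
t: 33.65
eef_pos: [22.5, -236.6, 804.3]
tool_rot: [[0.083, 0.993, 0.082], [0.711, -0.001, -0.703], [-0.698, 0.116, -0.706]]
force: [0.6, 0.0, -0.5]
gripper_width: 85.4
finger_force: 0.0
```

```bash
python3 - <<'E'
from h import *
st()
t=cam('top'); P=cloud(t); im=t['image'].astype(int)
# tray region: points between z 15 and 30 (walls)
m=(P[...,0]>290)&(P[...,0]<440)&(P[...,1]>180)&(P[...,1]<370)
for lo,hi in((17,32),(85,115)):
    k=m&(P[...,2]>lo)&(P[...,2]<hi); q=P[k]; print(lo,len(q),np.percentile(q,[2,50,98],axis=0).round(1).tolist())
k=m&(P[...,2]>10)&(P[...,2]<34); r=cv2.minAreaRect(P[k][:,:2].astype(np.float32)); print(r)
s=cam('side'); Q=cloud(s); k=(Q[...,0]>290)&(Q[...,0]<440)&(Q[...,1]>180)&(Q[...,1]<370)
kk=k&(Q[...,2]>10)&(Q[...,2]<34); print(cv2.minAreaRect(Q[kk][:,:2].astype(np.float32)))
kk=k&(Q[...,2]>85)&(Q[...,2]<115);q=Q[kk]; print(len(q),np.percentile(q,[2,50,98],axis=0).round(1).tolist())
plan([(130,-300,560,0),(280,-150,480,0),(350,60,380,0),(345,250,300,0)])
E
```

```text
33.65 p [  22.5 -236.6  804.3] j [-1.75 -0.28  1.07  2.15  0.21 -0.05] F [ 0.6  0.  -0.5] w 85.4 ff 0.0
z [ 0.082 -0.703 -0.706] ty -0.1
17 322 [[314.2, 190.1, 17.5], [370.3, 303.6, 23.0], [411.4, 327.0, 30.7]]
85 133 [[319.5, 260.0, 86.3], [364.0, 266.5, 104.2], [408.1, 273.6, 110.4]]
((363.2143859863281, 257.9198913574219), (102.70935821533203, 140.96881103515625), 1.364632487297058)
((364.95025634765625, 258.67041015625), (104.90522766113281, 143.95864868164062), 0.5486341118812561)
285 [[322.2, 262.9, 86.1], [363.8, 272.1, 98.6], [409.3, 276.4, 107.6]]
call [13.31  7.01 22.77] tw 0 len 273 tooly 1.5
call [17.22 14.35 -3.4 ] tw 0 len 227 tooly 1.5
call [22.38  6.33 -7.02] tw 0 len 243 tooly 1.5
call [19.07 -0.94 -7.78] tw 0 len 206 tooly 1.5
```

```bash
python3 - <<'E'
from h import *
plan([(150,-270,620,-36),(310,-90,540,-36),(330,140,480,-36),(190,320,450,-36),(-50,380,430,-36)])
E
```

```text
call [11.37  9.77 16.64] tw -36 len 224 tooly 1.5
call [ 6.65 23.89 -5.41] tw -36 len 254 tooly 27.5
call [  4.6   20.24 -11.75] tw -36 len 239 tooly 61.7
call [  8.78  17.57 -11.96] tw -36 len 230 tooly 110.2
call [10.71 21.77 -5.24] tw -36 len 248 tooly 152.6
```

Call:
move_arm(
  commands=[0.5,2.3,2,3.3,-7,0.5,4.6,4,6.6,-14,0.5,6.8,6,10,-21,0.5,9.1,8,13.3,-28,0.5,11.4,9.8,16.6,-36],
)

```text
t: 34.25
eef_pos: [65.6, -241.3, 718.1]
tool_rot: [[-0.162, 0.984, 0.079], [0.745, 0.174, -0.644], [-0.647, -0.046, -0.761]]
force: [-0.7, -1.2, -0.2]
gripper_width: 42.6
finger_force: 0.0
```

Call:
move_arm(
  commands=[0.5,1.3,4.8,-1.1,-7,0.5,2.7,9.6,-2.2,-14,0.5,4,14.4,-3.3,-21,0.5,5.3,19.2,-4.4,-28,0.5,6.6,23.9,-5.4,-36],
)

```text
t: 34.75
eef_pos: [224.5, -216.4, 666.1]
tool_rot: [[-0.713, 0.694, 0.1], [0.489, 0.595, -0.638], [-0.503, -0.406, -0.763]]
force: [-0.2, -1.0, 0.2]
gripper_width: 42.7
finger_force: 0.0
```

Call:
move_arm(
  commands=[0.5,0.9,4,-2.3,-7,0.5,1.8,8,-4.7,-14,0.5,2.7,12,-7,-21,0.5,3.6,16,-9.4,-28,0.5,4.6,20.2,-11.7,-36],
)

```text
t: 35.25
eef_pos: [318.5, -118.8, 591.6]
tool_rot: [[-0.982, 0.142, 0.127], [0.031, 0.777, -0.629], [-0.189, -0.613, -0.767]]
force: [0.1, -0.9, 0.1]
gripper_width: 42.4
finger_force: 0.0
```

```bash
python3 - <<'E'
from h import *
st(); plan([(190,320,450,-36),(-50,380,430,-36)])
E
```

```text
35.25 p [ 318.5 -118.8  591.6] j [ 0.27 -0.08  0.43  2.15 -0.69  0.39] F [ 0.1 -0.9  0.1] w 42.4 ff 0.0
z [ 0.127 -0.629 -0.767] ty 79.6
call [ 16.65  40.95 -18.38] tw -36 len 479 tooly 79.6
call [18.06 16.18 -5.3 ] tw -36 len 248 tooly 125.5
```

```bash
python3 - <<'E'
from h import *
plan([(340,60,430,-20),(260,270,400,-30),(60,370,400,-30),(-90,380,400,-10)])
E
```

```text
call [ 1.5  24.11  1.42] tw -20 len 242 tooly 79.6
call [  2.71  19.09 -11.92] tw -30 len 227 tooly 105.2
call [ 9.05 18.44 -8.84] tw -30 len 224 tooly 141.6
call [ 3.9  14.29 -2.54] tw -10 len 150 tooly 170.0
```

Call:
move_arm(
  commands=[0.5,0.3,4.8,0.3,-4,0.5,0.6,9.6,0.6,-8,0.5,0.9,14.4,0.9,-12,0.5,1.2,19.3,1.2,-16,0.5,1.5,24.1,1.4,-20],
)

```text
t: 35.75
eef_pos: [340.8, 59.2, 429.3]
tool_rot: [[-0.972, -0.199, 0.126], [-0.233, 0.74, -0.631], [0.033, -0.642, -0.766]]
force: [2.0, 0.3, 0.0]
gripper_width: 43.2
finger_force: 0.0
```

Call:
move_arm(
  commands=[0.5,0.5,3.8,-2.4,-6,0.5,1,7.6,-4.8,-12,0.5,1.6,11.4,-7.2,-18,0.5,2.2,15.2,-9.6,-24,0.5,2.7,19,-11.9,-30],
)

```text
t: 36.25
eef_pos: [263.3, 262.5, 384.9]
tool_rot: [[-0.74, -0.66, 0.132], [-0.58, 0.526, -0.623], [0.341, -0.537, -0.771]]
force: [1.2, 0.0, -0.3]
gripper_width: 42.6
finger_force: 0.0
```

Call:
move_arm(
  commands=[0.5,1.8,3.7,-1.8,-6,0.5,3.6,7.4,-3.6,-12,0.5,5.4,11.1,-5.4,-18,0.5,7.2,14.8,-7.1,-24,0.5,9,18.4,-8.8,-30],
)

```text
t: 36.75
eef_pos: [76.7, 339.6, 345.7]
tool_rot: [[-0.308, -0.942, 0.136], [-0.779, 0.168, -0.604], [0.546, -0.292, -0.785]]
force: [1.5, 1.2, 0.2]
gripper_width: 42.8
finger_force: 0.0
```

Call:
move_arm(
  commands=[0.5,0.8,2.9,-0.5,-2,0.5,1.6,5.8,-1,-4,0.5,2.4,8.6,-1.5,-6,0.5,3.2,11.4,-2,-8,0.5,3.9,14.3,-2.5,-10],
)

```text
t: 37.25
eef_pos: [-71.5, 343.4, 333.8]
tool_rot: [[-0.143, -0.981, 0.135], [-0.801, 0.034, -0.598], [0.582, -0.193, -0.79]]
force: [-0.4, -0.0, -0.6]
gripper_width: 42.8
finger_force: 0.0
```

```bash
python3 - <<'E'
from h import *
st()
E
```

```text
37.25 p [-71.5 343.4 333.8] j [ 1.78  0.45  0.37  2.15 -0.01  0.31] F [-0.4 -0.  -0.6] w 42.8 ff 0.0
z [ 0.135 -0.598 -0.79 ] ty 178.0
```

```bash
python3 - <<'E'
from h import *
plan([(-235,270,350,0),(-235,270,600,0)])
E
```

```text
call [ 9.15 15.47  0.9 ] tw 0 len 180 tooly 178.0
call [ 14.54  -4.83 -19.76] tw 0 len 250 tooly 178.0
```

Call:
move_arm(
  commands=[0.5,1.8,3.1,0.2,0,0.5,3.6,6.2,0.4,0,0.5,5.5,9.3,0.6,0,0.5,7.3,12.4,0.8,0,0.5,9.1,15.4,0.9,0],
)

```text
t: 37.75
eef_pos: [-233.9, 269.1, 347.7]
tool_rot: [[-0.144, -0.98, 0.136], [-0.801, 0.035, -0.598], [0.581, -0.195, -0.79]]
force: [0.2, 0.9, 0.0]
gripper_width: 42.8
finger_force: 0.0
```

Call:
move_arm(
  commands=[0.5,3,-1,-4,0,0.5,6,-2,-8,0,0.5,9,-3,-12,0,0.5,12,-4,-16,0,0.5,15,-5,-20,0],
)

```text
t: 38.25
eef_pos: [-225.5, 224.1, 376.9]
tool_rot: [[-0.14, -0.983, 0.121], [-0.82, 0.046, -0.571], [0.556, -0.179, -0.812]]
force: [-0.3, 0.7, 0.2]
gripper_width: 42.7
finger_force: 0.0
```

```bash
python3 - <<'E'
from h import *
st(); R=get_obs()['tool_rot']; print((R.T@[0,0,1]).round(2))
E
```

```text
38.25 p [-225.5  224.1  376.9] j [2.15 0.3  0.29 2.15 0.21 0.62] F [-0.3  0.7  0.2] w 42.7 ff 0.0
z [ 0.121 -0.571 -0.812] ty 177.3
[ 0.56 -0.18 -0.81]
```

Call:
move_arm(
  commands=[0.5,4,2,-12,0,0.5,8,4,-24,0,0.5,12,6,-36,0,0.5,16,8,-48,0,0.5,20,10,-60,0],
)

```text
t: 38.75
eef_pos: [-281.5, 222.0, 385.1]
tool_rot: [[-0.135, -0.986, 0.099], [-0.836, 0.059, -0.546], [0.533, -0.157, -0.832]]
force: [0.0, -0.5, 0.2]
gripper_width: 42.9
finger_force: 0.0
```

Call:
move_arm(
  commands=[0.5,4,2,-12,0,0.5,8,4,-24,0,0.5,12,6,-36,0,0.5,16,8,-48,0,0.5,20,10,-60,0],
)

```text
t: 39.25
eef_pos: [-328.4, 209.7, 399.6]
tool_rot: [[-0.133, -0.989, 0.069], [-0.85, 0.078, -0.521], [0.51, -0.128, -0.851]]
force: [0.3, 0.3, -0.1]
gripper_width: 42.5
finger_force: 0.0
```

Call:
move_arm(
  commands=[0.5,4,2,-12,0,0.5,8,4,-24,0,0.5,12,6,-36,0,0.5,16,8,-48,0,0.5,20,10,-60,0],
)

```text
t: 39.75
eef_pos: [-368.1, 190.1, 419.5]
tool_rot: [[-0.131, -0.991, 0.034], [-0.863, 0.097, -0.496], [0.488, -0.095, -0.868]]
force: [-0.3, -0.1, -0.5]
gripper_width: 43.0
finger_force: 0.0
```

```bash
python3 - <<'E'
from h import *
st(); R=get_obs()['tool_rot']; print((R.T@[0,0,1]).round(2))
E
```

```text
39.75 p [-368.1  190.1  419.5] j [2.4  0.35 0.53 2.15 0.35 0.88] F [-0.3 -0.1 -0.5] w 43.0 ff 0.0
z [ 0.034 -0.496 -0.868] ty 174.4
[ 0.49 -0.09 -0.87]
```

```bash
python3 - <<'E'
from h import *
R=get_obs()['tool_rot']; print((R@Rz(np.radians(-6))).round(3))
plan([(-180,330,400,-6),(60,390,370,0),(290,360,310,0),(316,310,190,0)])
E
```

```text
[[-0.027 -0.999  0.034]
 [-0.868  0.007 -0.496]
 [ 0.496 -0.043 -0.868]]
call [-15.49 -17.09  -4.61] tw -6 len 235 tooly 174.4
call [ -7.34 -23.81   0.45] tw 0 len 249 tooly 179.6
call [ -0.99 -22.74   7.48] tw 0 len 240 tooly 179.6
call [-1.68 -2.11 12.98] tw 0 len 133 tooly 179.6
```

Call:
move_arm(
  commands=[0.6,-3.1,-3.4,-0.9,-1,0.6,-6.2,-6.8,-1.8,-2,0.6,-9.3,-10.3,-2.8,-3,0.6,-12.4,-13.7,-3.7,-5,0.6,-15.5,-17.1,-4.6,-6],
)

```text
t: 40.25
eef_pos: [-177.5, 325.6, 384.1]
tool_rot: [[-0.025, -0.999, 0.029], [-0.874, 0.008, -0.486], [0.485, -0.038, -0.874]]
force: [-0.8, 1.7, 0.4]
gripper_width: 33.9
finger_force: 0.0
```

Call:
move_arm(
  commands=[0.6,-1.5,-4.8,0,0,0.6,-2.9,-9.6,0.2,0,0.6,-4.4,-14.3,0.3,0,0.6,-5.9,-19,0.4,0,0.6,-7.3,-23.8,0.4,0],
)

```text
t: 40.75
eef_pos: [62.6, 384.9, 354.2]
tool_rot: [[-0.027, -0.999, 0.029], [-0.874, 0.009, -0.486], [0.485, -0.038, -0.874]]
force: [-0.7, 0.8, 0.4]
gripper_width: 34.1
finger_force: 0.0
```

Call:
move_arm(
  commands=[0.6,-0.2,-4.5,1.5,0,0.6,-0.4,-9,3,0,0.6,-0.6,-13.6,4.5,0,0.6,-0.8,-18.2,6,0,0.6,-1,-22.7,7.5,0],
)

```text
t: 41.25
eef_pos: [291.8, 354.6, 292.2]
tool_rot: [[-0.027, -0.999, 0.028], [-0.874, 0.01, -0.486], [0.485, -0.038, -0.874]]
force: [-0.0, 0.9, -0.2]
gripper_width: 34.3
finger_force: 0.0
```

Call:
move_arm(
  commands=[0.6,-0.3,-0.4,2.6,0,0.6,-0.6,-0.8,5.2,0,0.6,-1,-1.2,7.8,0,0.6,-1.3,-1.6,10.4,0,0.6,-1.7,-2.1,13,0],
)

```text
t: 41.75
eef_pos: [315.3, 306.2, 170.7]
tool_rot: [[-0.027, -0.999, 0.028], [-0.874, 0.009, -0.485], [0.485, -0.038, -0.874]]
force: [0.3, 0.4, -0.0]
gripper_width: 34.2
finger_force: 0.0
```

```bash
python3 - <<'E'
from h import *
o=st(); p=o['eef_pos'];R=o['tool_rot']
for n in('side','top'):
    c=cam(n);P=cloud(c); m=(np.linalg.norm(P-p,axis=2)<90)&(P[...,2]>115); q=(P[m]-p)@R
    for z in range(-70,30,7):
        k=q[(q[:,2]>=z)&(q[:,2]<z+7)]
        if len(k)>2: print(n,z,len(k),k.min(0).round(),k.max(0).round())
    if n=='side':
        u=proj(c,np.array([p+R[:,2]*d for d in(-30,0,25)])); print(u)
        a=c['image'][int(u[1,1])-55:int(u[1,1])+65,int(u[1,0])-60:int(u[1,0])+60,::-1]; cv2.imwrite('pics/f9.png',cv2.resize(a,(600,600),interpolation=cv2.INTER_CUBIC))
E
```

```text
41.75 p [315.3 306.2 170.7] j [ 0.98  0.48  0.09  1.6  -0.3  -0.51] F [ 0.3  0.4 -0. ] w 34.2 ff 0.0
z [ 0.028 -0.485 -0.874] ty 179.5
side -70 114 [-13. -51. -70.] [ 11.  51. -63.]
side -63 64 [-13. -48. -63.] [ 12.  47. -56.]
side -56 20 [-13. -37. -56.] [  1.  35. -49.]
side -49 16 [-11. -23. -49.] [  2.  29. -42.]
side -42 22 [-11. -27. -42.] [  8.  30. -35.]
side -35 25 [-11. -31. -35.] [ 11.  30. -28.]
side -28 29 [-11. -29. -28.] [ 11.  30. -22.]
side -21 20 [-10. -28. -20.] [ 11.  28. -14.]
[[376.71905316 233.74210261]
 [377.57479887 239.71782175]
 [378.2527444  244.45267589]]
top -70 60 [-12. -50. -70.] [ 16.  51. -63.]
top -63 90 [-13. -48. -63.] [ 17.  49. -56.]
top -56 33 [  5. -42. -56.] [ 15.  42. -49.]
top -49 20 [ -9. -31. -49.] [ 13.  33. -42.]
top -42 20 [  6. -28. -41.] [ 13.  31. -35.]
top -35 20 [-10. -28. -35.] [ 14.  30. -28.]
top -28 25 [  2. -27. -27.] [ 13.  30. -21.]
top -21 17 [  7. -27. -21.] [ 15.  28. -14.]
top -14 6 [  6. -21. -12.] [12. 26. -9.]
```

View pics/f9.png

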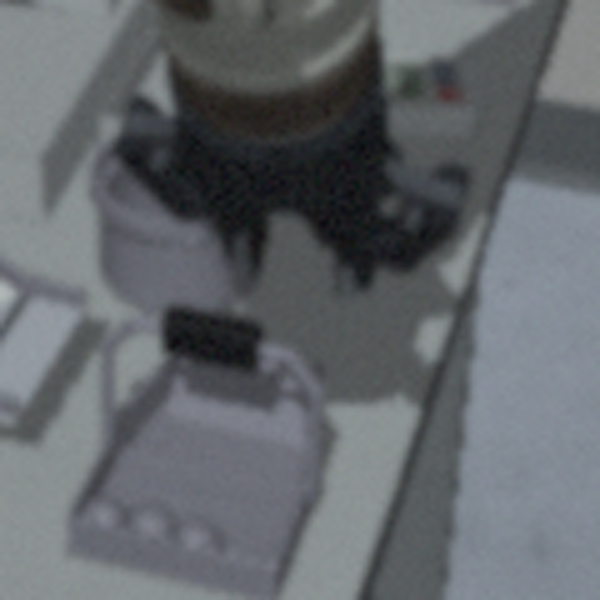

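The tray is at (75-320, 320-590) with its balls along the back wall, the nearest about 39 mm from the robot-side wall. The fingertips are at (250,280) and (355,285), about 10 mm behind the nominal TCP. Now I'll descend onto the robot-side wall.

```bash
python3 - <<'E'
from h import *
plan([(315.3,284,60,0),(315.3,284,20,0),(315.3,284,5,0)])
E
```

```text
call [-3.59  0.26 10.52] tw 0 len 111 tooly 179.4
call [-1.96  0.14  3.49] tw 0 len 40 tooly 179.4
call [-0.73  0.05  1.31] tw 0 len 15 tooly 179.4
```

Call:
move_arm(
  commands=[0.76,-0.7,0,2.1,0,0.76,-1.4,0.1,4.2,0,0.76,-2.1,0.1,6.3,0,0.76,-2.8,0.2,8.4,0,0.76,-3.6,0.2,10.5,0],
)

```text
t: 42.35
eef_pos: [317.6, 288.4, 62.9]
tool_rot: [[-0.027, -0.999, 0.03], [-0.875, 0.009, -0.484], [0.483, -0.039, -0.875]]
force: [0.3, -0.0, -1.0]
gripper_width: 20.4
finger_force: 0.0
```

Call:
move_arm(
  commands=[0.76,-0.4,0,0.7,0,0.76,-0.8,0,1.4,0,0.76,-1.2,0.1,2.1,0,0.76,-1.6,0.1,2.8,0,0.76,-2,0.1,3.5,0],
)

```text
t: 42.85
eef_pos: [318.3, 288.3, 22.2]
tool_rot: [[-0.027, -0.999, 0.03], [-0.875, 0.009, -0.484], [0.484, -0.039, -0.874]]
force: [0.1, 0.2, 0.3]
gripper_width: 20.4
finger_force: 0.0
```

```bash
python3 - <<'E'
from h import *
st();plan([(315.3,284,20,0),(315.3,284,4,0)])
E
```

```text
42.85 p [318.3 288.3  22.2] j [ 0.96  0.61 -0.13  1.25 -0.31 -0.53] F [0.1 0.2 0.3] w 20.4 ff 0.0
z [ 0.03  -0.484 -0.874] ty 179.5
call [0.28 0.3  0.39] tw 0 len 6 tooly 179.5
call [-0.77  0.06  1.4 ] tw 0 len 16 tooly 179.5
```

Call:
move_arm(
  commands=[0.76,0.2,0.3,0.3,0,0.76,0,0.3,0.7,0,0.76,-0.1,0.3,1,0,0.76,-0.3,0.3,1.4,0,0.76,-0.3,0.3,1.4,0],
)

```text
t: 43.35
eef_pos: [315.4, 283.3, 8.1]
tool_rot: [[-0.027, -0.999, 0.029], [-0.874, 0.009, -0.486], [0.485, -0.038, -0.874]]
force: [-0.5, -0.5, 0.1]
gripper_width: 20.3
finger_force: 0.0
```

Call:
move_arm(
  commands=[0.76,-0.2,0,0.2,0,0.76,-0.2,0,0.4,0,0.76,-0.2,0,0.4,0,0.76,-0.2,0,0.4,0,0.76,-0.2,0,0.4,0],
)

```text
t: 43.85
eef_pos: [315.7, 283.4, 4.1]
tool_rot: [[-0.027, -0.999, 0.029], [-0.874, 0.009, -0.485], [0.484, -0.038, -0.874]]
force: [0.5, 0.8, 0.4]
gripper_width: 20.5
finger_force: 0.0
```

```bash
python3 - <<'E'
from h import *
st()
E
```

```text
43.85 p [315.7 283.4   4.1] j [ 0.96  0.63 -0.15  1.2  -0.31 -0.53] F [0.5 0.8 0.4] w 20.5 ff 0.0
z [ 0.029 -0.485 -0.874] ty 179.5
```

Call:
move_arm(
  commands=[0.76,-0.1,0,0.2,0,0.76,-0.1,0,0.3,0,0.76,-0.1,0,0.3,0,0.9,-0.1,0,0.3,0,1,-0.1,0,0.3,0],
)

```text
t: 44.35
eef_pos: [315.6, 282.8, 1.0]
tool_rot: [[-0.026, -0.999, 0.028], [-0.874, 0.009, -0.485], [0.485, -0.038, -0.874]]
force: [0.9, -0.1, -1.4]
gripper_width: 1.3
finger_force: 58.7
```

Call:
move_arm(
  commands=[1,0,0,0,0,1,0,0,0,0,1,0,0,0,0,1,0,0,0,0,1,0,0,0,0],
)

```text
t: 44.85
eef_pos: [315.7, 282.8, 1.0]
tool_rot: [[-0.026, -0.999, 0.029], [-0.874, 0.009, -0.485], [0.485, -0.038, -0.874]]
force: [-0.6, 0.2, 0.5]
gripper_width: 1.5
finger_force: 59.0
```

```bash
python3 - <<'E'
from h import *
st()
E
```

```text
44.85 p [315.7 282.8   1. ] j [ 0.96  0.63 -0.16  1.19 -0.31 -0.53] F [-0.6  0.2  0.5] w 1.5 ff 59.0
z [ 0.029 -0.485 -0.874] ty 179.5
```

Call:
move_arm(
  commands=[1,0.2,0,-0.4,0,1,0.5,0,-0.9,0,1,0.7,0,-1.3,0,1,1,0,-1.7,0,1,1.2,0,-2.2,0],
)

```text
t: 45.35
eef_pos: [314.8, 282.8, 26.4]
tool_rot: [[-0.027, -0.999, 0.029], [-0.874, 0.009, -0.485], [0.485, -0.038, -0.874]]
force: [0.4, -0.2, -3.0]
gripper_width: 1.4
finger_force: 58.7
```

```bash
cat > pour.py <<'E'
from h import *
p0=np.array([315.7,282.8,1.0]); R0=np.array([[-.026,-.999,.029],[-.874,.009,-.485],[.485,-.038,-.874]])
T={'spout':(364,189,23),'sL':(331,189,23),'sR':(397,189,23),'back':(364,328,0),'orig':(364,268,0),'blk':(364,268,106)}
T={k:R0.T@(np.array(v)-p0) for k,v in T.items()}
def show(R,p): 
    for k,v in T.items(): print('   ',k,(p+R@v).round(0))
E
python3 - <<'E'
from pour import *
o=st(); print(o['wrist_torque'])
t=cam('top'); P=cloud(t)
m=(abs(P[...,0]-430)<90)&(abs(P[...,1]-95)<80)&(P[...,2]>58)&(P[...,2]<76); q=P[m][:,:2].astype(np.float32); print(len(q),cv2.minEnclosingCircle(q), cv2.minAreaRect(q))
# tray now
for lo,hi in((85,150),):
    m=(P[...,0]>290)&(P[...,0]<440)&(P[...,1]>200)&(P[...,1]<340)&(P[...,2]>lo)&(P[...,2]<hi); q=P[m]; print(np.percentile(q,[2,50,98],axis=0).round(1).tolist())
s=cam('side'); Q=cloud(s); m=(Q[...,0]>290)&(Q[...,0]<440)&(Q[...,1]>180)&(Q[...,1]<345)&(Q[...,2]>8)&(Q[...,2]<75); q=Q[m]; A=np.c_[q[:,:2],np.ones(len(q))]; print('plane',np.linalg.lstsq(A,q[:,2],rcond=None)[0], len(q))
for f in (0,60,90,110,130,150,165,180):
    R=o['tool_rot']@Rz(np.radians(f)); p=np.array([427,105,85])-R@T['spout']
    s=R@(T['spout']-T['orig']); y=R@(T['sR']-T['sL']); print(f,'tcp',p.round(0),'s',s.round(0),'y',(y/66).round(2),'blk',(p+R@T['blk']).round(0))
E
```

```text
45.35 p [314.8 282.8  26.4] j [ 0.96  0.59 -0.14  1.25 -0.31 -0.53] F [ 0.4 -0.2 -3. ] w 1.4 ff 58.7
z [ 0.029 -0.485 -0.874] ty 179.5
[ 0.87115772  0.24193379 -0.08731869]
178 ((426.823974609375, 108.81607818603516), 48.825008392333984) ((425.5694274902344, 109.66555786132812), (94.89126586914062, 94.91266632080078), 89.67818450927734)
[[293.9, 260.3, 86.8], [342.1, 311.5, 121.5], [403.7, 337.1, 140.0]]
plane [ 0.02403441  0.06378142 14.33209489] 1032
0 tcp [379. 199.  63.] s [ -0. -79.  23.] y [ 1. -0.  0.] blk [427. 184. 168.]
60 tcp [483. 196.  68.] s [-69. -44.   2.] y [ 0.5  -0.76  0.41] blk [450. 169. 177.]
90 tcp [519. 161.  88.] s [-80.  -9. -18.] y [ 0.   -0.89  0.46] blk [453. 156. 184.]
110 tcp [530. 131. 106.] s [-75.  15. -31.] y [-0.34 -0.84  0.42] blk [450. 148. 189.]
130 tcp [528. 100. 123.] s [-61.  36. -43.] y [-0.64 -0.69  0.33] blk [444. 141. 193.]
150 tcp [514.  70. 139.] s [-39.  52. -51.] y [-0.86 -0.46  0.2 ] blk [435. 136. 195.]
165 tcp [496.  52. 148.] s [-20.  59. -54.] y [-0.96 -0.25  0.08] blk [428. 134. 196.]
180 tcp [474.  38. 155.] s [  1.  61. -55.] y [-1.   -0.03 -0.05] blk [421. 134. 196.]
```

```bash
python3 - <<'E'
from h import *
plan([(310,320,55,0)]); print('next'); plan([(306,354,40,0),(306,354,2.5,0)])
E
```

```text
call [-1.81  0.44 -4.25] tw 0 len 46 tooly 179.5
next
call [-5.5   0.93 -4.6 ] tw 0 len 72 tooly 179.5
call [-1.81  0.15  3.28] tw 0 len 38 tooly 179.5
```

Call:
move_arm(
  commands=[1,-0.4,0.1,-0.9,0,1,-0.8,0.2,-1.8,0,1,-1.2,0.3,-2.7,0,1,-1.5,0.4,-3.5,0,1,-1.8,0.4,-4.2,0],
)

```text
t: 45.95
eef_pos: [310.0, 320.1, 54.3]
tool_rot: [[-0.026, -0.999, 0.029], [-0.875, 0.009, -0.485], [0.484, -0.038, -0.874]]
force: [-0.3, -0.5, -4.1]
gripper_width: 1.4
finger_force: 58.7
```

Call:
move_arm(
  commands=[1,0,0,0,6,1,0,0,0,12,1,0,0,0,18,1,0,0,0,24,1,0,0,0,30],
)

```text
t: 46.45
eef_pos: [310.2, 319.5, 54.0]
tool_rot: [[-0.526, -0.85, 0.029], [-0.751, 0.448, -0.485], [0.399, -0.277, -0.874]]
force: [-0.6, -0.1, -2.3]
gripper_width: 1.1
finger_force: 58.9
```

Call:
move_arm(
  commands=[1,0,0,0,0,1,0,0,0,0,1,0,0,0,0,1,0,0,0,0,1,0,0,0,0],
)

```text
t: 46.95
eef_pos: [310.1, 319.1, 53.8]
tool_rot: [[-0.522, -0.852, 0.029], [-0.753, 0.445, -0.485], [0.401, -0.275, -0.874]]
force: [0.0, -0.2, -3.4]
gripper_width: 1.6
finger_force: 58.9
```

Call:
move_arm(
  commands=[1,0,0,0,-6,1,0,0,0,-12,1,0,0,0,-18,1,0,0,0,-24,1,0,0,0,-29],
)

```text
t: 47.45
eef_pos: [310.1, 319.1, 53.8]
tool_rot: [[-0.04, -0.999, 0.029], [-0.874, 0.021, -0.485], [0.484, -0.044, -0.874]]
force: [0.3, 0.7, -3.3]
gripper_width: 1.5
finger_force: 58.9
```

```bash
python3 - <<'E'
from h import *
st(); plan([(306,354,35,0),(306,354,2.5,0)])
s=cam('side'); Q=cloud(s); 
m=(Q[...,0]>280)&(Q[...,0]<440)&(Q[...,1]>200)&(Q[...,1]<420)&(Q[...,2]>25)&(Q[...,2]<110); q=Q[m]; print(len(q),np.percentile(q,[2,50,98],axis=0).round(0).tolist())
E
```

```text
47.45 p [310.1 319.1  53.8] j [ 1.    0.61 -0.03  1.36 -0.29 -0.47] F [ 0.3  0.7 -3.3] w 1.5 ff 58.9
z [ 0.029 -0.485 -0.874] ty 178.8
call [-3.95  0.57 -0.06] tw 0 len 40 tooly 178.8
call [-1.57  0.14  2.84] tw 0 len 32 tooly 178.8
1155 [[287.0, 262.0, 56.0], [369.0, 340.0, 66.0], [407.0, 364.0, 107.0]]
```

Call:
move_arm(
  commands=[1,-0.8,0.1,0,-0.3,1,-1.6,0.2,0,-0.5,1,-2.4,0.4,0,-0.7,1,-3.2,0.5,0,-0.7,1,-4,0.6,0,-0.7],
)

```text
t: 48.0
eef_pos: [305.7, 354.9, 33.6]
tool_rot: [[-0.032, -0.999, 0.029], [-0.874, 0.014, -0.485], [0.485, -0.041, -0.874]]
force: [-0.8, -0.1, -3.1]
gripper_width: 1.5
finger_force: 58.9
```

Call:
move_arm(
  commands=[1,-0.4,0,0.6,0,1,-0.8,0.1,1.2,0,1,-1.2,0.1,1.9,0,1,-1.7,0.1,2.8,0,1,-2.3,0.1,4,0],
)

```text
t: 48.5
eef_pos: [306.8, 355.7, -1.9]
tool_rot: [[-0.03, -0.999, 0.032], [-0.874, 0.01, -0.486], [0.486, -0.042, -0.873]]
force: [-13.8, -0.4, 77.7]
gripper_width: 1.4
finger_force: 88.3
```

```bash
python3 - <<'E'
from h import *
st()
E
```

```text
48.5 p [306.8 355.7  -1.9] j [ 1.04  0.72  0.02  1.3  -0.28 -0.45] F [-13.8  -0.4  77.7] w 1.4 ff 88.3
z [ 0.032 -0.486 -0.873] ty 179.4
```

Call:
move_arm(
  commands=[1,0.2,0,-0.4,0,1,0.3,0,-0.6,0,0.8,0.3,0,-0.6,0,0.76,0.3,0,-0.6,0,0.74,0.3,0,-0.6,0],
)

```text
t: 49.0
eef_pos: [304.1, 353.9, -2.5]
tool_rot: [[-0.03, -0.999, 0.025], [-0.873, 0.014, -0.487], [0.487, -0.037, -0.873]]
force: [-10.7, 0.2, 18.2]
gripper_width: 22.3
finger_force: 9.3
```

Call:
move_arm(
  commands=[0.74,0,0,-1,0,0.74,0,0,-4,0,0.74,0,0,-8,0,0.74,0,0,-12,0,0.74,0,0,-16,0],
)

```text
t: 49.5
eef_pos: [302.3, 433.3, 136.1]
tool_rot: [[-0.033, -0.999, 0.03], [-0.874, 0.014, -0.485], [0.484, -0.042, -0.874]]
force: [0.4, 1.6, -1.0]
gripper_width: 22.3
finger_force: 0.0
```

```bash
python3 - <<'E'
from h import *
st()
for n in('top','side'):
    c=cam(n); P=cloud(c); m=(P[...,0]>270)&(P[...,0]<430)&(P[...,1]>230)&(P[...,1]<430)&(P[...,2]>10)&(P[...,2]<34); q=P[m]
    print(n,len(q),cv2.minAreaRect(q[:,:2].astype(np.float32)),np.percentile(q,[1,99],axis=0).round(0).tolist())
    m2=(P[...,0]>270)&(P[...,0]<430)&(P[...,1]>230)&(P[...,1]<430)&(P[...,2]>80)&(P[...,2]<112); q=P[m2]; print(np.percentile(q,[2,50,98],axis=0).round(0).tolist())
# balls: brightness within tray near floor
s=cam('side'); im=s['image'].astype(int).sum(2); Q=cloud(s); m=(Q[...,0]>305)&(Q[...,0]<405)&(Q[...,1]>340)&(Q[...,1]<400)&(Q[...,2]>14)&(Q[...,2]<30)
print(np.c_[np.argwhere(m)[:,::-1],Q[m].round(0)][::6][:40])
E
```

```text
49.5 p [302.3 433.3 136.1] j [ 1.11  0.71  0.4   1.71 -0.25 -0.38] F [ 0.4  1.6 -1. ] w 22.3 ff 0.0
z [ 0.03  -0.485 -0.874] ty 179.2
top 466 ((358.09368896484375, 332.33892822265625), (109.04167938232422, 153.24166870117188), 6.869905471801758) [[305.0, 262.0, 10.0], [405.0, 404.0, 31.0]]
[[305.0, 335.0, 83.0], [353.0, 341.0, 102.0], [401.0, 349.0, 109.0]]
side 610 ((355.8105773925781, 353.1556701660156), (101.58277893066406, 103.04352569580078), 86.2534408569336) [[304.0, 311.0, 10.0], [407.0, 405.0, 31.0]]Traceback (most recent call last):
  File "<stdin>", line 6, in <module>
    return _quantile_unchecked(
        a, q, axis, out, overwrite_input, method, keepdims, weights)
    return _ureduce(a,
                    func=_quantile_ureduce_func,
    ...<5 lines>...
                    overwrite_input=overwrite_input,
                    method=method)
    r = func(a, **kwargs)
    result = _quantile(arr,
                       quantiles=q,
    ...<2 lines>...
                       out=out,
                       weights=wgt)
    slices_having_nans = np.isnan(arr[-1, ...])
                                  ~~~^^^^^^^^^
IndexError: index -1 is out of bounds for axis 0 with size 0
```

```bash
python3 - <<'E'
from h import *
c=cam('top'); P=cloud(c); im=c['image'].astype(int).sum(2)
b=lambda lo,hi:(P[...,0]>290)&(P[...,0]<420)&(P[...,1]>240)&(P[...,1]<420)&(P[...,2]>lo)&(P[...,2]<hi)
k=b(85,115); q=P[k]; print('bail',np.polyfit(q[:,0],q[:,1],1), np.median(q,0))
uv=np.argwhere(b(85,120)&(im<130))[:,::-1]; w=onplane(c,uv,105); print(len(uv),w.mean(0), np.polyfit(w[:,0],w[:,1],1) if len(uv)>5 else 0, np.ptp(w,axis=0))
k=b(17,30)
for y0 in (285,300,320,345,360,380): 
    q=P[k&(abs(P[...,1]-y0)<7)]; print(y0,len(q),np.percentile(q[:,0],[1,99]) if len(q) else 0)
q=P[k&(P[...,1]>393)]; print('back',np.polyfit(q[:,0],q[:,1],1) if len(q)>4 else 0,len(q))
plan([(300,430,160,35),(310,430,160,36),(340,430,160,36),(380,430,160,36),(404,410,120,36)])
E
```

```text
bail [-5.61050271e-02  3.60843614e+02] [352.60172501 341.15561759 102.85821393]
38 [354.75819354 340.4202183  105.        ] [-8.10065098e-02  3.69157941e+02] [36.95387104  8.66021683  0.        ]
285 9 [311.60351425 392.89419716]
300 9 [308.29735359 396.11611012]
320 33 [305.2017415  401.18708304]
345 29 [303.12614263 329.1065047 ]
360 5 [305.05792695 402.14373031]
380 27 [304.74467478 405.16927136]
back [-2.10375168e-02  4.07074248e+02] 64
call [ 1.6   0.19 -1.79] tw 35 len 24 tooly 179.3
call [-0.6  -0.8   0.03] tw 36 len 10 tooly 147.3
call [-2.87 -0.88  0.1 ] tw 36 len 30 tooly 109.4
call [-3.78  1.29  0.13] tw 36 len 40 tooly 68.8
call [-1.16  1.94  4.55] tw 36 len 51 tooly 32.3
```

Call:
move_arm(
  commands=[0.74,0.3,0,-0.4,7,0.74,0.6,0,-0.8,14,0.74,1,0.1,-1.2,21,0.74,1.3,0.2,-1.5,28,0.74,1.6,0.2,-1.8,35],
)

```text
t: 50.15
eef_pos: [298.8, 426.3, 156.7]
tool_rot: [[-0.603, -0.797, 0.028], [-0.704, 0.516, -0.488], [0.374, -0.314, -0.873]]
force: [-0.1, -0.2, -0.1]
gripper_width: 22.3
finger_force: 0.0
```

Call:
move_arm(
  commands=[0.74,-0.1,-0.2,0,7,0.74,-0.2,-0.3,0,14,0.74,-0.4,-0.5,0,21,0.74,-0.5,-0.6,0,28,0.74,-0.6,-0.8,0,36],
)

```text
t: 50.65
eef_pos: [308.9, 426.5, 156.7]
tool_rot: [[-0.957, -0.29, 0.028], [-0.266, 0.831, -0.488], [0.118, -0.474, -0.873]]
force: [-0.3, -0.1, 0.1]
gripper_width: 21.9
finger_force: 0.0
```

Call:
move_arm(
  commands=[0.74,-0.6,-0.2,0,7,0.74,-1.2,-0.4,0,14,0.74,-1.8,-0.6,0,21,0.74,-2.4,-0.7,0,28,0.74,-2.9,-0.9,0.1,36],
)

```text
t: 51.15
eef_pos: [339.6, 426.5, 156.6]
tool_rot: [[-0.944, 0.328, 0.028], [0.273, 0.829, -0.488], [-0.183, -0.453, -0.873]]
force: [-0.1, 0.1, -1.0]
gripper_width: 22.2
finger_force: 0.0
```

Call:
move_arm(
  commands=[0.74,-0.8,0.3,0,7,0.74,-1.6,0.5,0,14,0.74,-2.4,0.8,0,21,0.74,-3.1,1,0,28,0.74,-3.8,1.3,0.1,36],
)

```text
t: 51.65
eef_pos: [379.8, 426.6, 156.8]
tool_rot: [[-0.571, 0.82, 0.028], [0.709, 0.51, -0.487], [-0.414, -0.259, -0.873]]
force: [-0.1, 0.1, -0.6]
gripper_width: 21.7
finger_force: 0.0
```

Call:
move_arm(
  commands=[0.74,-0.2,0.4,0.9,7,0.74,-0.4,0.8,1.8,14,0.74,-0.7,1.2,2.7,21,0.74,-0.9,1.6,3.6,28,0.74,-1.2,1.9,4.5,36],
)

```text
t: 52.15
eef_pos: [403.2, 405.7, 116.9]
tool_rot: [[0.02, 0.999, 0.027], [0.873, -0.004, -0.488], [-0.487, 0.034, -0.873]]
force: [-0.6, -0.3, 0.3]
gripper_width: 22.1
finger_force: 0.0
```

```bash
python3 - <<'E'
from h import *
o=st(); print(o['tool_rot'].round(3)); plan([(403.5,384,55,0),(403.5,366,22,1.5),(403.5,355,3,0)])
E
```

```text
52.15 p [403.2 405.7 116.9] j [ 0.96  0.78  0.48  1.69 -0.31  2.6 ] F [-0.6 -0.3  0.3] w 22.1 ff 0.0
z [ 0.027 -0.488 -0.873] ty -0.2
[[ 0.02   0.999  0.027]
 [ 0.873 -0.004 -0.488]
 [-0.487  0.034 -0.873]]
call [ 1.12 -0.17  6.47] tw 0 len 66 tooly -0.2
call [ 0.04 -0.1   3.76] tw 1.5 len 38 tooly -0.2
call [-0.04 -0.06  2.19] tw 0 len 22 tooly -1.5
```

Call:
move_arm(
  commands=[0.76,0.2,0,1.3,0,0.76,0.4,0,2.6,0,0.76,0.6,-0.1,3.9,0,0.76,0.9,-0.1,5.2,0,0.76,1.1,-0.1,6.5,0],
)

```text
t: 52.65
eef_pos: [403.9, 383.6, 54.8]
tool_rot: [[0.014, 1.0, 0.028], [0.873, 0.001, -0.488], [-0.487, 0.031, -0.873]]
force: [0.4, 0.5, 0.1]
gripper_width: 20.6
finger_force: 0.0
```

Call:
move_arm(
  commands=[0.76,0,0,0.8,0.5,0.76,0,0,1.6,1,0.76,0,0,2.4,1.5,0.76,0,0,3.2,1.5,0.76,0,-0.1,3.7,1.5],
)

```text
t: 53.15
eef_pos: [404.3, 366.9, 23.9]
tool_rot: [[0.041, 0.999, 0.029], [0.874, -0.022, -0.485], [-0.484, 0.045, -0.874]]
force: [-0.7, 0.4, -0.6]
gripper_width: 20.3
finger_force: 0.0
```

```bash
python3 - <<'E'
from h import *
o=st(); plan([(403.5,355,3,0)])
c=cam('top'); P=cloud(c)
k=(P[...,0]>290)&(P[...,0]<420)&(P[...,1]>240)&(P[...,1]<420)&(P[...,2]>17)&(P[...,2]<30)
for y0 in (300,320,345,360,380): 
    q=P[k&(abs(P[...,1]-y0)<7)]; print(y0,len(q),np.percentile(q[:,0],[1,99]) if len(q) else 0)
E
```

```text
53.15 p [404.3 366.9  23.9] j [ 0.92  0.8   0.25  1.43 -0.32  2.59] F [-0.7  0.4 -0.6] w 20.3 ff 0.0
z [ 0.029 -0.485 -0.874] ty -1.2
call [-0.03 -0.14  2.4 ] tw 0 len 24 tooly -1.2
300 9 [308.35693777 396.1051802 ]
320 31 [305.09184959 399.13251188]
345 27 [302.77017483 331.25511109]
360 5 [305.00884981 402.180326  ]
380 26 [304.76735721 405.23940364]
```

Call:
move_arm(
  commands=[0.76,0,-0.1,0.7,0,0.76,0,-0.1,1.4,0,0.76,0,-0.1,2,0,0.76,0,-0.1,2.6,0,0.76,0,-0.1,2.6,0],
)

```text
t: 53.7
eef_pos: [403.6, 353.9, 0.8]
tool_rot: [[0.04, 0.999, 0.028], [0.873, -0.022, -0.486], [-0.485, 0.044, -0.873]]
force: [0.2, -0.7, 0.1]
gripper_width: 20.6
finger_force: 0.0
```

Call:
move_arm(
  commands=[0.9,0,0,0,0,1,0,0,0,0,1,0,0,0,0,1,0,0,0,0,1,0,0,0,0],
)

```text
t: 54.2
eef_pos: [404.2, 355.5, 2.2]
tool_rot: [[0.041, 0.999, 0.03], [0.875, -0.021, -0.484], [-0.483, 0.046, -0.875]]
force: [-0.4, 2.8, 4.0]
gripper_width: 1.3
finger_force: 59.3
```

```bash
python3 - <<'E'
from h import *
st()
E
```

```text
54.2 p [404.2 355.5   2.2] j [ 0.91  0.8   0.2   1.36 -0.33  2.58] F [-0.4  2.8  4. ] w 1.3 ff 59.3
z [ 0.03  -0.484 -0.875] ty -1.2
```

```bash
cat > pour.py <<'E'
from h import *
p0=np.array([404.2,355.5,2.2]); R0=np.array([[.041,.999,.03],[.875,-.021,-.484],[-.483,.046,-.875]])
T={'spout':(352,262,23),'sL':(319,263,23),'sR':(385,261,23),'orig':(354.5,341,0),'blk':(354.5,341,106),'bkL':(306,403,0),'bkR':(406,399,0)}
T={k:R0.T@(np.array(v)-p0) for k,v in T.items()}
E
python3 - <<'E'
from pour import *
J=np.array([426.8,108.5,0])
W=[]
o=get_obs(); R=np.array(o['tool_rot']); p=np.array(o['eef_pos']); fprev=0
def call(tgt,f):
    global R,p,fprev
    q=R.T@(tgt-p)/10; print('f',f,'tcp',tgt.round(0),'cmd',q.round(2),'tw',f-fprev,'len',np.linalg.norm(tgt-p).round(0))
    Rn=R0@Rz(np.radians(f)); print('    ',{k:(tgt+Rn@v).round(0).tolist() for k,v in T.items() if k!='sL'}); R=Rn;p=tgt;fprev=f
call(np.array([395,340,75.]),0); call(np.array([370,290,130.]),-20); call(np.array([340,250,140.]),-45)
for f,dz in ((-70,112),(-85,100),(-105,92),(-125,90),(-145,90),(-165,92)):
    Rn=R0@Rz(np.radians(f)); call(J+[-4,-20,dz]-Rn@T['spout'],f)
E
```

```text
f 0 tcp [395. 340.  75.] cmd [-4.91 -0.56 -5.65] tw 0 len 75.0
     {'spout': [343.0, 246.0, 96.0], 'sR': [376.0, 245.0, 96.0], 'orig': [345.0, 325.0, 73.0], 'blk': [345.0, 325.0, 179.0], 'bkL': [297.0, 387.0, 73.0], 'bkR': [397.0, 384.0, 73.0]}
f -20 tcp [370. 290. 130.] cmd [-7.13 -2.14 -2.47] tw -20 len 78.0
     {'spout': [352.0, 186.0, 158.0], 'sR': [384.0, 195.0, 152.0], 'orig': [327.0, 261.0, 136.0], 'blk': [345.0, 265.0, 241.0], 'bkL': [263.0, 306.0, 145.0], 'bkR': [358.0, 332.0, 128.0]}
f -45 tcp [340. 250. 140.] cmd [-2.88 -4.1   0.97] tw -25 len 51.0
     {'spout': [368.0, 148.0, 168.0], 'sR': [392.0, 168.0, 156.0], 'orig': [313.0, 208.0, 154.0], 'blk': [349.0, 223.0, 253.0], 'bkL': [240.0, 226.0, 177.0], 'bkR': [313.0, 285.0, 142.0]}
f -70 tcp [354. 171.  93.] cmd [-4.19 -2.31  7.97] tw -25 len 93.0
     {'spout': [423.0, 88.0, 112.0], 'sR': [435.0, 115.0, 96.0], 'orig': [348.0, 123.0, 111.0], 'blk': [394.0, 155.0, 201.0], 'bkL': [280.0, 114.0, 150.0], 'bkR': [317.0, 193.0, 101.0]}
f -85 tcp [335. 153.  91.] cmd [ 1.2  -2.08  1.05] tw -15 len 26.0
     {'spout': [423.0, 8
[... 461 characters left out ...]
7] tw -20 len 36.0
     {'spout': [423.0, 88.0, 90.0], 'sR': [405.0, 112.0, 75.0], 'orig': [355.0, 58.0, 125.0], 'blk': [392.0, 131.0, 192.0], 'bkL': [337.0, 12.0, 186.0], 'bkR': [282.0, 82.0, 140.0]}
f -145 tcp [326.  60. 132.] cmd [ 1.12 -3.51 -0.  ] tw -20 len 37.0
     {'spout': [423.0, 88.0, 90.0], 'sR': [396.0, 105.0, 79.0], 'orig': [374.0, 41.0, 136.0], 'blk': [398.0, 124.0, 196.0], 'bkL': [381.0, -7.0, 198.0], 'bkR': [301.0, 42.0, 162.0]}
f -165 tcp [347.  34. 149.] cmd [ 1.19 -3.58 -0.18] tw -20 len 38.0
     {'spout': [423.0, 88.0, 92.0], 'sR': [391.0, 96.0, 85.0], 'orig': [399.0, 30.0, 144.0], 'blk': [406.0, 119.0, 201.0], 'bkL': [429.0, -11.0, 204.0], 'bkR': [334.0, 11.0, 183.0]}
```

Call:
move_arm(
  commands=[1,-1,-0.1,-1.1,0,1,-2,-0.2,-2.2,0,1,-3,-0.3,-3.4,0,1,-4,-0.5,-4.6,0,1,-4.9,-0.6,-5.6,0],
)

```text
t: 54.7
eef_pos: [394.3, 339.1, 75.8]
tool_rot: [[0.041, 0.999, 0.03], [0.875, -0.021, -0.484], [-0.483, 0.046, -0.874]]
force: [-0.8, -0.3, -2.7]
gripper_width: 1.5
finger_force: 58.9
```

Call:
move_arm(
  commands=[1,-1.4,-0.4,-0.5,-4,1,-2.8,-0.8,-1,-8,1,-4.2,-1.3,-1.5,-12,1,-5.7,-1.7,-2,-16,1,-7.1,-2.1,-2.5,-20],
)

```text
t: 55.2
eef_pos: [369.5, 289.2, 130.6]
tool_rot: [[-0.306, 0.952, 0.029], [0.828, 0.281, -0.485], [-0.469, -0.124, -0.874]]
force: [0.7, -0.0, -2.7]
gripper_width: 1.4
finger_force: 59.0
```

Call:
move_arm(
  commands=[1,-0.6,-0.8,0.2,-5,1,-1.2,-1.6,0.4,-10,1,-1.7,-2.4,0.6,-15,1,-2.3,-3.3,0.8,-20,1,-2.9,-4.1,1,-25],
)

```text
t: 55.7
eef_pos: [339.4, 249.0, 140.1]
tool_rot: [[-0.68, 0.732, 0.029], [0.631, 0.606, -0.484], [-0.372, -0.311, -0.874]]
force: [-0.5, 0.7, -3.1]
gripper_width: 1.3
finger_force: 59.4
```

```bash
cat >> pour.py <<'E'
def jar():
    P=cloud(cam('top')); m=(abs(P[...,0]-427)<75)&(abs(P[...,1]-105)<75)&(P[...,2]>58)&(P[...,2]<74); q=P[m][:,:2].astype(np.float32); return len(q),cv2.minEnclosingCircle(q)
E
python3 - <<'E'
from pour import *
o=st(); print(jar()); R=np.array(o['tool_rot']); p=np.array(o['eef_pos']); R1=R
J=np.array([426.8,108.5,0]); fp=-45
for f,dz in ((-70,116),(-85,106),(-105,98),(-125,96),(-145,96),(-165,98)):
    Rn=R1@Rz(np.radians(f+45)); t=J+[-4,-20,dz]-Rn@T['spout']; print(f,(R.T@(t-p)/10).round(2),f-fp); R,p,fp=Rn,t,f
# is tray where expected? block location
Q=cloud(cam('side')); e=o['eef_pos']+R1@T['blk']; m=np.linalg.norm(Q-e,axis=2)<25; print(e.round(0),m.sum(),np.median(Q[m],0))
E
```

```text
55.7 p [339.4 249.  140.1] j [ 0.88  0.44 -0.06  1.46 -0.34  1.76] F [-0.5  0.7 -3.1] w 1.3 ff 59.4
z [ 0.029 -0.484 -0.874] ty 39.6
(176, ((426.89447021484375, 108.82121276855469), 48.882965087890625))
-70 [-4.31 -2.37  7.58] -25
-85 [ 1.16 -2.16  0.87] -15
-105 [ 1.19 -3.13  0.7 ] -20
-125 [ 1.1  -3.42  0.17] -20
-145 [ 1.12 -3.51  0.  ] -20
-165 [ 1.19 -3.57 -0.17] -20
[348. 222. 253.] 0 [nan nan nan]
  return _methods._mean(a, axis=axis, dtype=dtype,
  ret = um.true_divide(
```

```bash
python3 - <<'E'
from pour import *
o=get_obs(); R=np.array(o['tool_rot']); p=np.array(o['eef_pos'])
P0=R0; 
for n in('top','side'):
    c=cam(n); Q=cloud(c).reshape(-1,3)
    # express in tray frame: world at grasp
    q=(Q-p)@R@R0.T+p0-np.array([354.5,341,0])
    m=(abs(q[:,0])<62)&(q[:,1]>-95)&(q[:,1]<75)&(q[:,2]>-40)&(q[:,2]<50); a=q[m]
    h,e=np.histogram(a[:,2],bins=np.arange(-40,51,10)); print(n,m.sum(),h)
    f=a[(a[:,2]>-5)&(a[:,2]<15)]; print(np.percentile(f,[2,50,98],axis=0).round(0).tolist()); A=np.c_[f[:,:2],np.ones(len(f))]; print(np.linalg.lstsq(A,f[:,2],rcond=None)[0].round(3))
    b=a[(a[:,2]>17)&(a[:,2]<28)]; print(np.percentile(b,[2,50,98],axis=0).round(0).tolist())
    m=(abs(q[:,0])<40)&(abs(q[:,1])<25)&(q[:,2]>75)&(q[:,2]<125); print('blk',m.sum(),np.median(q[m],0) if m.any() else '')
E
```

```text
top 1638 [  0   0   0 376 661 316 228  32  25]
[[-51.0, -64.0, -4.0], [-8.0, -4.0, 1.0], [39.0, 58.0, 14.0]]
[ 0.026 -0.049  2.724]
[[-52.0, -76.0, 17.0], [22.0, -33.0, 21.0], [47.0, 61.0, 27.0]]
blk 139 [ -7.61217679   0.53246192 102.02079772]
side 1187 [  0   0   0 137 522 276 165  34  53]
[[-46.0, -30.0, -2.0], [-11.0, 23.0, 3.0], [52.0, 62.0, 14.0]]
[0.018 0.055 2.828]
[[-49.0, -65.0, 17.0], [-11.0, 57.0, 21.0], [57.0, 63.0, 27.0]]
blk 41 [-25.45671348   5.11802788  93.19563583]
```

Call:
move_arm(
  commands=[1,-0.9,-0.5,1.5,-5,1,-1.7,-1,3,-10,1,-2.6,-1.4,4.5,-15,1,-3.4,-1.9,6,-20,1,-4.3,-2.4,7.6,-25],
)

```text
t: 56.4
eef_pos: [354.1, 171.0, 96.1]
tool_rot: [[-0.925, 0.378, 0.029], [0.317, 0.815, -0.484], [-0.207, -0.439, -0.874]]
force: [1.0, -0.2, -1.7]
gripper_width: 1.5
finger_force: 59.5
```

Call:
move_arm(
  commands=[1,0.2,-0.4,0.2,-3,1,0.5,-0.9,0.4,-6,1,0.7,-1.3,0.5,-9,1,0.9,-1.7,0.7,-12,1,1.2,-2.2,0.9,-15],
)

```text
t: 56.9
eef_pos: [334.8, 153.0, 95.7]
tool_rot: [[-0.991, 0.127, 0.029], [0.097, 0.869, -0.484], [-0.087, -0.477, -0.874]]
force: [0.2, 0.3, -3.2]
gripper_width: 1.2
finger_force: 59.4
```

```bash
python3 - <<'E'
from pour import *
o=st(); R=np.array(o['tool_rot']); p=np.array(o['eef_pos']); R1=R; print((p+R@T['spout']).round(0),(p+R@T['sR']).round(0))
J=np.array([426.8,108.5,0]); fp=-85
for f,dz in ((-105,98),(-125,96),(-145,96),(-165,98)):
    Rn=R1@Rz(np.radians(f+85)); t=J+[-4,-20,dz]-Rn@T['spout']; print(f,(R.T@(t-p)/10).round(2),f-fp); R,p,fp=Rn,t,f
E
```

```text
56.9 p [334.8 153.   95.7] j [ 0.75  0.35 -0.33  1.23 -0.38  0.94] F [ 0.2  0.3 -3.2] w 1.2 ff 59.4
z [ 0.029 -0.484 -0.874] ty 81.7
[422.  89. 105.] [426. 117.  88.]
-105 [ 1.14 -3.19  0.63] -20
-125 [ 1.1  -3.42  0.17] -20
-145 [ 1.12 -3.51 -0.  ] -20
-165 [ 1.19 -3.57 -0.17] -20
```

Call:
move_arm(
  commands=[1,0.1,-0.6,0.1,-4,1,0.3,-1.2,0.3,-8,1,0.6,-1.9,0.4,-12,1,0.9,-2.5,0.5,-16,1,1.1,-3.2,0.6,-20],
)

```text
t: 57.4
eef_pos: [319.7, 123.1, 104.9]
tool_rot: [[-0.975, -0.221, 0.029], [-0.207, 0.85, -0.485], [0.083, -0.478, -0.874]]
force: [0.6, -0.3, -2.5]
gripper_width: 0.9
finger_force: 59.4
```

Call:
move_arm(
  commands=[1,0.1,-0.7,0,-4,1,0.3,-1.4,0,-8,1,0.6,-2.1,0.1,-12,1,0.8,-2.8,0.1,-16,1,1.1,-3.4,0.2,-20],
)

```text
t: 57.9
eef_pos: [316.7, 90.9, 120.5]
tool_rot: [[-0.841, -0.541, 0.029], [-0.485, 0.728, -0.485], [0.241, -0.421, -0.874]]
force: [-0.1, 0.2, -3.7]
gripper_width: 1.2
finger_force: 59.4
```

Call:
move_arm(
  commands=[1,0.1,-0.7,0,-4,1,0.3,-1.4,0,-8,1,0.6,-2.1,0,-12,1,0.8,-2.8,0,-16,1,1.1,-3.5,0,-20],
)

```text
t: 58.4
eef_pos: [326.3, 59.9, 137.9]
tool_rot: [[-0.605, -0.796, 0.029], [-0.705, 0.518, -0.485], [0.371, -0.313, -0.874]]
force: [-0.3, 0.8, -3.1]
gripper_width: 1.5
finger_force: 59.3
```

Call:
move_arm(
  commands=[1,0.1,-0.7,0,-4,1,0.3,-1.4,0,-8,1,0.6,-2.1,-0.1,-12,1,0.9,-2.8,-0.1,-16,1,1.2,-3.6,-0.2,-20],
)

```text
t: 58.9
eef_pos: [347.6, 33.6, 155.6]
tool_rot: [[-0.296, -0.955, 0.029], [-0.839, 0.245, -0.485], [0.456, -0.168, -0.874]]
force: [0.1, 0.2, -1.5]
gripper_width: 1.4
finger_force: 59.4
```

```bash
python3 - <<'E'
from pour import *
o=st(); R=np.array(o['tool_rot']); p=np.array(o['eef_pos']); print({k:(p+R@v).round(0).tolist() for k,v in T.items()})
c=cam('side'); Q=cloud(c); m=(np.hypot(Q[...,0]-427,Q[...,1]-108)<42)&(Q[...,2]<45)&(Q[...,2]>0); print('in jar pts',m.sum(), np.percentile(Q[m][:,2],[5,50,95]) if m.any() else 0)
P=cloud(cam('top')); m=(np.hypot(P[...,0]-427,P[...,1]-108)<38)&(P[...,2]<60); print(m.sum(),np.histogram(P[m][:,2],bins=[0,5,10,15,20,25,30,40,60]))
E
```

```text
58.9 p [347.6  33.6 155.6] j [ 0.5   0.15 -0.41  1.25 -0.45 -0.72] F [ 0.1  0.2 -1.5] w 1.4 ff 59.4
z [ 0.029 -0.485 -0.874] ty 165.6
{'spout': [423.0, 88.0, 99.0], 'sL': [455.0, 81.0, 105.0], 'sR': [392.0, 95.0, 92.0], 'orig': [399.0, 29.0, 151.0], 'blk': [407.0, 119.0, 208.0], 'bkL': [430.0, -11.0, 211.0], 'bkR': [335.0, 10.0, 190.0]}
in jar pts 396 [ 2.83019781 27.42135484 42.92406433]
216 (array([48, 86,  7,  4, 18, 17, 25, 11]), array([ 0,  5, 10, 15, 20, 25, 30, 40, 60]))
```

Call:
move_arm(
  commands=[1,0,0,0,0,1,0,0,0,0,1,0,0,0,0,1,0,0,0,0,1,0,0,0,0],
)

```text
t: 59.5
eef_pos: [347.2, 33.8, 155.1]
tool_rot: [[-0.298, -0.954, 0.029], [-0.839, 0.247, -0.485], [0.456, -0.169, -0.874]]
force: [0.4, -0.8, -1.7]
gripper_width: 1.4
finger_force: 59.4
```

```bash
python3 - <<'E'
from pour import *
o=st(); 
c=cam('side'); t=cam('top')
u=proj(c,[427,108,40])[0].astype(int); v=proj(t,[427,108,40])[0].astype(int); print(u,v)
f=lambda im,a:cv2.resize(im[a[1]-25:a[1]+25,a[0]-33:a[0]+33,::-1],(396,300),interpolation=cv2.INTER_CUBIC)
g=cv2.resize(c['image'][150:350,200:420,::-1],(330,300)); h=cv2.resize(t['image'][150:280,210:353,::-1],(330,300))
cv2.imwrite('pics/last.png',np.vstack([np.hstack([f(c['image'],u),g]),np.hstack([f(t['image'],v),h])]))
E
```

```text
59.5 p [347.2  33.8 155.1] j [ 0.5   0.15 -0.41  1.24 -0.45 -0.72] F [ 0.4 -0.8 -1.7] w 1.4 ff 59.4
z [ 0.029 -0.485 -0.874] ty 165.5
[353 226] [304 226]
```

```bash
python3 - <<'E'
from pour import *
plan([(325,60,175,40),(325,130,175,40),(340,210,160,40),(375,290,130,40),(400,345,60,4.5),(402,353,25,0)])
E
```

```text
call [-0.63  2.43 -3.08] tw 40 len 40 tooly 165.5
call [-3.39  5.1  -3.4 ] tw 40 len 70 tooly 126.5
call [-0.58  7.86 -2.53] tw 40 len 83 tooly 81.7
call [ 3.82  8.33 -1.16] tw 40 len 92 tooly 39.4
call [8.09 2.78 3.52] tw 4.5 len 92 tooly 3.1
call [2.4  0.05 2.68] tw 0 len 36 tooly -0.8
```

Call:
move_arm(
  commands=[1,-0.1,0.5,-0.8,8,1,-0.2,1,-1.5,16,1,-0.4,1.5,-2.2,24,1,-0.5,2,-2.8,32,1,-0.6,2.4,-3.1,40],
)

```text
t: 60.1
eef_pos: [325.3, 60.2, 175.8]
tool_rot: [[-0.845, -0.535, 0.03], [-0.48, 0.731, -0.485], [0.238, -0.424, -0.874]]
force: [0.6, -0.9, -1.8]
gripper_width: 2.0
finger_force: 59.4
```

Call:
move_arm(
  commands=[1,-0.7,1,-0.7,8,1,-1.4,2,-1.4,16,1,-2,3,-2,24,1,-2.7,4,-2.7,32,1,-3.4,5.1,-3.4,40],
)

```text
t: 60.6
eef_pos: [325.5, 130.5, 175.5]
tool_rot: [[-0.991, 0.134, 0.029], [0.103, 0.869, -0.485], [-0.09, -0.477, -0.874]]
force: [-0.1, -0.2, -2.3]
gripper_width: 1.5
finger_force: 59.4
```

Call:
move_arm(
  commands=[1,-0.1,1.6,-0.5,8,1,-0.2,3.2,-1,16,1,-0.3,4.8,-1.5,24,1,-0.5,6.4,-2,32,1,-0.6,7.9,-2.5,40],
)

```text
t: 61.1
eef_pos: [341.1, 210.9, 159.8]
tool_rot: [[-0.673, 0.739, 0.03], [0.637, 0.599, -0.485], [-0.376, -0.307, -0.874]]
force: [-0.5, 0.4, -1.8]
gripper_width: 1.5
finger_force: 59.4
```

Call:
move_arm(
  commands=[1,0.8,1.7,-0.2,8,1,1.6,3.4,-0.4,16,1,2.4,5,-0.7,24,1,3.1,6.7,-0.9,32,1,3.8,8.3,-1.2,40],
)

```text
t: 61.6
eef_pos: [376.1, 290.7, 130.0]
tool_rot: [[-0.041, 0.999, 0.029], [0.873, 0.05, -0.485], [-0.486, 0.006, -0.874]]
force: [0.6, 0.0, -2.5]
gripper_width: 1.5
finger_force: 59.4
```

Call:
move_arm(
  commands=[1,1.6,0.6,0.7,1,1,3.2,1.2,1.4,2,1,4.8,1.7,2.1,3,1,6.5,2.3,2.8,4,1,8.1,2.8,3.5,4.5],
)

```text
t: 62.1
eef_pos: [401.3, 345.8, 59.7]
tool_rot: [[0.033, 0.999, 0.03], [0.874, -0.014, -0.485], [-0.484, 0.042, -0.874]]
force: [-0.2, -0.3, -2.1]
gripper_width: 1.4
finger_force: 59.4
```

```bash
python3 - <<'E'
from pour import *
o=st(); print(jar()); R=o['tool_rot']; print(R.round(3))
c=cam('side'); t=cam('top')
u=proj(c,[427,108,40])[0].astype(int); v=proj(t,[427,108,40])[0].astype(int)
f=lambda im,a:cv2.resize(im[a[1]-25:a[1]+25,a[0]-33:a[0]+33,::-1],(396,300),interpolation=cv2.INTER_CUBIC)
g=cv2.resize(c['image'][190:350,230:410,::-1],(338,300)); h=cv2.resize(t['image'][150:280,200:346,::-1],(338,300))
cv2.imwrite('pics/last.png',np.vstack([np.hstack([f(c['image'],u),g]),np.hstack([f(t['image'],v),h])]))
plan([(404,355,4,0)])
E
```

```text
62.1 p [401.3 345.8  59.7] j [ 0.9   0.72  0.22  1.46 -0.33  2.57] F [-0.2 -0.3 -2.1] w 1.4 ff 59.4
z [ 0.03  -0.485 -0.874] ty -0.8
(172, ((426.8674621582031, 108.73860168457031), 48.83229064941406))
[[ 0.033  0.999  0.03 ]
 [ 0.874 -0.014 -0.485]
 [-0.484  0.042 -0.874]]
call [3.58 0.12 4.36] tw 0 len 56 tooly -0.8
```

View pics/last.png

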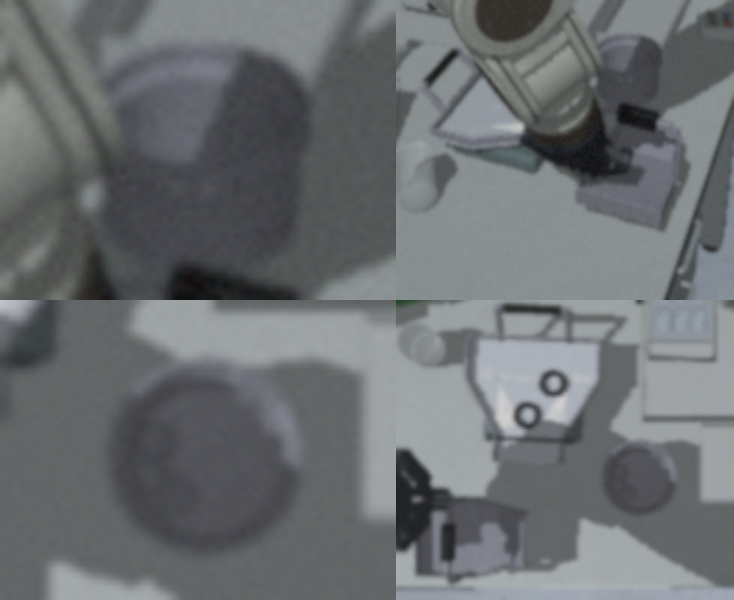

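The jar stands where it was, with balls inside it at the left, crop (155,440) and (180,485), and none on the bench. The force reading also fits an empty tray. I'll set the tray down and level the tool again.

Call:
move_arm(
  commands=[1,0.7,0,0.9,0,1,1.4,0,1.8,0,1,2.1,0.1,2.7,0,1,2.8,0.1,3.5,0,1,3.5,0.1,4.2,0],
)

```text
t: 62.75
eef_pos: [404.0, 355.2, 6.0]
tool_rot: [[0.032, 0.999, 0.028], [0.874, -0.014, -0.486], [-0.485, 0.04, -0.874]]
force: [-0.6, 0.5, -1.7]
gripper_width: 0.7
finger_force: 59.4
```

Call:
move_arm(
  commands=[0.9,0,0,0.1,0,0.76,0,0,0.1,0,0.74,0,0,0.1,0,0.74,0,0,0.1,0,0.74,0,0,0.1,0],
)

```text
t: 63.25
eef_pos: [404.3, 355.1, 6.8]
tool_rot: [[0.032, 0.999, 0.03], [0.875, -0.014, -0.484], [-0.484, 0.041, -0.874]]
force: [0.2, 0.4, -0.9]
gripper_width: 21.9
finger_force: 0.0
```

Call:
move_arm(
  commands=[0.74,0,0,-1,0,0.74,0,0,-4,0,0.74,0,0,-8,0,0.74,0,0,-12,0,0.74,0,0,-16,0],
)

```text
t: 63.75
eef_pos: [399.3, 433.3, 148.4]
tool_rot: [[0.032, 0.999, 0.029], [0.875, -0.014, -0.484], [-0.484, 0.041, -0.874]]
force: [0.9, 1.2, -0.3]
gripper_width: 22.3
finger_force: 0.0
```

```bash
python3 - <<'E'
from pour import *
o=st()
plan([(300,430,250,-40),(120,440,330,-40),(0,420,400,-40)])
E
```

```text
63.75 p [399.3 433.3 148.4] j [ 0.98  0.81  0.62  1.8  -0.3   2.64] F [ 0.9  1.2 -0.3] w 22.3 ff 0.0
z [ 0.029 -0.484 -0.874] ty -0.8
call [-5.52 -9.49 -9.01] tw -40 len 142 tooly -0.8
call [  8.62 -15.83  -8.01] tw -40 len 197 tooly 35.1
call [10.54 -7.46 -5.51] tw -40 len 140 tooly 76.6
```

Call:
move_arm(
  commands=[0.5,-1.1,-1.9,-1.8,-8,0.5,-2.2,-3.8,-3.6,-16,0.5,-3.3,-5.7,-5.4,-24,0.5,-4.4,-7.6,-7.2,-32,0.5,-5.5,-9.5,-9,-40],
)

```text
t: 64.25
eef_pos: [299.3, 429.5, 249.2]
tool_rot: [[-0.622, 0.782, 0.029], [0.676, 0.556, -0.484], [-0.395, -0.281, -0.874]]
force: [-0.4, -0.1, -0.4]
gripper_width: 42.9
finger_force: 0.0
```

Call:
move_arm(
  commands=[0.5,1.7,-3.2,-1.6,-8,0.5,3.4,-6.4,-3.2,-16,0.5,5.2,-9.5,-4.8,-24,0.5,6.9,-12.6,-6.4,-32,0.5,8.6,-15.8,-8,-40],
)

```text
t: 64.75
eef_pos: [119.1, 439.3, 329.0]
tool_rot: [[-0.979, 0.199, 0.029], [0.161, 0.86, -0.484], [-0.122, -0.47, -0.874]]
force: [0.2, -0.1, 0.1]
gripper_width: 42.8
finger_force: 0.0
```

Call:
move_arm(
  commands=[0.5,2.1,-1.5,-1.1,-8,0.5,4.2,-3,-2.2,-16,0.5,6.3,-4.5,-3.3,-24,0.5,8.4,-6,-4.4,-32,0.5,10.5,-7.5,-5.5,-40],
)

```text
t: 65.25
eef_pos: [0.4, 405.5, 368.6]
tool_rot: [[-0.878, -0.478, 0.029], [-0.437, 0.774, -0.458], [0.196, -0.415, -0.889]]
force: [0.7, -0.2, 0.6]
gripper_width: 42.8
finger_force: 0.0
```

```bash
python3 - <<'E'
from pour import *
o=st(); R=np.array(o['tool_rot'])
for v in((0,0,1),(0,.5,1),(0,1,0)): print(v,(R.T@np.array(v)).round(2))
E
```

```text
65.25 p [4.000e-01 4.055e+02 3.686e+02] j [ 1.59  0.43  0.54  2.15 -0.02  1.09] F [ 0.7 -0.2  0.6] w 42.8 ff 0.0
z [ 0.029 -0.458 -0.889] ty 121.7
(0, 0, 1) [ 0.2  -0.41 -0.89]
(0, 0.5, 1) [-0.02 -0.03 -1.12]
(0, 1, 0) [-0.44  0.77 -0.46]
```

Call:
move_arm(
  commands=[0.5,0,0,-12,0,0.5,0,0,-24,0,0.5,0,0,-36,0,0.5,0,0,-48,0,0.5,0,0,-60,0],
)

```text
t: 65.75
eef_pos: [-0.3, 424.3, 374.1]
tool_rot: [[-0.881, -0.472, 0.028], [-0.439, 0.794, -0.421], [0.176, -0.383, -0.907]]
force: [-0.4, -0.3, -0.4]
gripper_width: 42.8
finger_force: 0.0
```

Call:
move_arm(
  commands=[0.5,0,0,-12,0,0.5,0,0,-24,0,0.5,0,0,-36,0,0.5,0,0,-48,0,0.5,0,0,-60,0],
)

```text
t: 66.25
eef_pos: [-3.1, 434.7, 386.4]
tool_rot: [[-0.88, -0.475, 0.028], [-0.449, 0.81, -0.377], [0.156, -0.344, -0.926]]
force: [-0.3, 0.6, 0.3]
gripper_width: 42.7
finger_force: 0.0
```

Call:
move_arm(
  commands=[0.5,0,0,-12,0,0.5,0,0,-24,0,0.5,0,0,-36,0,0.5,0,0,-48,0,0.5,0,0,-60,0],
)

```text
t: 66.75
eef_pos: [-5.1, 439.7, 401.2]
tool_rot: [[-0.879, -0.476, 0.027], [-0.457, 0.824, -0.334], [0.136, -0.306, -0.942]]
force: [0.7, -0.3, 0.5]
gripper_width: 42.7
finger_force: 0.0
```

Call:
move_arm(
  commands=[0.5,0,0,-12,0,0.5,0,0,-24,0,0.5,0,0,-36,0,0.5,0,0,-48,0,0.5,0,0,-60,0],
)

```text
t: 67.25
eef_pos: [-6.9, 440.5, 418.1]
tool_rot: [[-0.878, -0.477, 0.026], [-0.464, 0.837, -0.289], [0.116, -0.266, -0.957]]
force: [0.9, -0.0, -0.0]
gripper_width: 42.5
finger_force: 0.0
```

```bash
python3 - <<'E'
from pour import *
o=st()
E
```

```text
67.25 p [ -6.9 440.5 418.1] j [ 1.6   0.39  0.67  2.15 -0.02  1.1 ] F [ 0.9 -0.  -0. ] w 42.5 ff 0.0
z [ 0.026 -0.289 -0.957] ty 119.7
```

Call:
move_arm(
  commands=[0.5,0,0,-12,0,0.5,0,0,-24,0,0.5,0,0,-36,0,0.5,0,0,-48,0,0.5,0,0,-60,0],
)

```text
t: 67.75
eef_pos: [-8.4, 437.9, 436.3]
tool_rot: [[-0.878, -0.478, 0.025], [-0.469, 0.849, -0.244], [0.095, -0.226, -0.97]]
force: [-0.5, -0.7, -0.1]
gripper_width: 42.4
finger_force: 0.0
```

Call:
move_arm(
  commands=[0.5,0,0,-12,0,0.5,0,0,-24,0,0.5,0,0,-36,0,0.5,0,0,-48,0,0.5,0,0,-60,0],
)

```text
t: 68.25
eef_pos: [-9.7, 432.7, 455.3]
tool_rot: [[-0.877, -0.479, 0.024], [-0.474, 0.858, -0.198], [0.074, -0.185, -0.98]]
force: [-0.1, -0.3, -0.4]
gripper_width: 42.5
finger_force: 0.0
```

Call:
move_arm(
  commands=[0.5,0,0,-12,0,0.5,0,0,-24,0,0.5,0,0,-36,0,0.5,0,0,-48,0,0.5,0,0,-60,0],
)

```text
t: 68.75
eef_pos: [-10.8, 425.3, 474.7]
tool_rot: [[-0.877, -0.48, 0.022], [-0.478, 0.865, -0.151], [0.053, -0.143, -0.988]]
force: [1.1, 0.2, -0.5]
gripper_width: 42.8
finger_force: 0.0
```

Call:
move_arm(
  commands=[0.5,0,0,-12,0,0.5,0,0,-24,0,0.5,0,0,-36,0,0.5,0,0,-48,0,0.5,0,0,-60,0],
)

```text
t: 69.25
eef_pos: [-11.7, 416.0, 494.1]
tool_rot: [[-0.876, -0.481, 0.021], [-0.481, 0.871, -0.104], [0.032, -0.101, -0.994]]
force: [-0.5, 0.1, -0.7]
gripper_width: 42.4
finger_force: 0.0
```

Call:
move_arm(
  commands=[0.5,0,0,-12,0,0.5,0,0,-24,0,0.5,0,0,-36,0,0.5,0,0,-48,0,0.5,0,0,-60,0],
)

```text
t: 69.75
eef_pos: [-12.4, 405.1, 513.2]
tool_rot: [[-0.876, -0.482, 0.019], [-0.482, 0.874, -0.056], [0.011, -0.058, -0.998]]
force: [-0.4, -0.1, -0.5]
gripper_width: 42.9
finger_force: 0.0
```

```bash
python3 - <<'E'
from pour import *
o=st()
E
```

```text
69.75 p [-12.4 405.1 513.2] j [ 1.61  0.19  0.71  2.15 -0.02  1.11] F [-0.4 -0.1 -0.5] w 42.9 ff 0.0
z [ 0.019 -0.056 -0.998] ty 118.9
```

Call:
move_arm(
  commands=[0.5,0,0,-12,0,0.5,0,0,-24,0,0.5,0,0,-36,0,0.5,0,0,-48,0,0.5,0,0,-60,0],
)

```text
t: 70.25
eef_pos: [-12.8, 392.9, 532.0]
tool_rot: [[-0.876, -0.483, 0.017], [-0.483, 0.876, -0.009], [-0.011, -0.016, -1.0]]
force: [0.3, 0.3, -0.1]
gripper_width: 42.7
finger_force: 0.0
```

```bash
python3 - <<'E'
from pour import *
o=st(); c=cam('top'); P=cloud(c); im=c['image'].astype(int).sum(2)
b=lambda lo,hi:(P[...,0]>280)&(P[...,0]<430)&(P[...,1]>230)&(P[...,1]<430)&(P[...,2]>lo)&(P[...,2]<hi)
uv=np.argwhere(b(85,120)&(im<150))[:,::-1]; w=onplane(c,uv,105); print(len(uv),w.mean(0), np.polyfit(w[:,0],w[:,1],1), np.ptp(w,axis=0))
q=P[b(15,30)]; print(np.percentile(q,[1,99],axis=0).round(0).tolist(), cv2.minAreaRect(q[:,:2].astype(np.float32)))
q=P[b(15,30)&(P[...,1]>390)]; print('back',np.polyfit(q[:,0],q[:,1],1),len(q))
q=P[b(3,40)&(abs(P[...,0]-355)<45)&(P[...,1]>310)&(P[...,1]<395)]; print('inside z hist',np.histogram(q[:,2],bins=[0,5,10,15,20,25,40])[0])
m=(np.hypot(P[...,0]-427,P[...,1]-108)<38)&(P[...,2]<60)&(P[...,2]>14); lab=(m).astype(np.uint8); n,l,s,ce=cv2.connectedComponentsWithStats(lab); print([(s[i,4],P[l==i].mean(0).round(0).tolist()) for i in range(1,n) if s[i,4]>3])
plan([(150,420,400,10),(300,380,300,10),(354,341,180,10),(354,341,80,0)])
E
```

```text
70.25 p [-12.8 392.9 532. ] j [ 1.62  0.15  0.71  2.15 -0.02  1.11] F [ 0.3  0.3 -0.1] w 42.7 ff 0.0
z [ 0.017 -0.009 -1.   ] ty 118.9
40 [353.93928238 339.29204772 105.        ] [4.68342741e-03 3.37634399e+02] [36.94502928  8.77053543  0.        ]
[[305.0, 261.0, 15.0], [402.0, 402.0, 29.0]] ((353.45257568359375, 331.45477294921875), (142.28045654296875, 103.48014831542969), 89.39866638183594)
back [-1.53680067e-02  4.04477860e+02] 57
inside z hist [185 189   7   0   1   3]
[(np.int32(103), [421.0, 132.0, 29.0])]
call [-15.44  -5.26  13.46] tw 10 len 211 tooly 118.9
call [-12.77  -8.5   10.29] tw 10 len 185 tooly 108.9
call [-4.55 -4.55 12.12] tw 10 len 137 tooly 98.9
call [ 0.17  0.09 10.  ] tw 0 len 100 tooly 88.9
```

Call:
move_arm(
  commands=[0.4,-3.1,-1.1,2.7,2,0.4,-6.2,-2.1,5.4,4,0.4,-9.3,-3.2,8.1,6,0.4,-12.4,-4.2,10.8,8,0.4,-15.4,-5.3,13.5,10],
)

```text
t: 70.8
eef_pos: [151.2, 419.8, 397.9]
tool_rot: [[-0.947, -0.322, 0.016], [-0.322, 0.947, -0.009], [-0.013, -0.014, -1.0]]
force: [-0.9, 1.4, -0.6]
gripper_width: 51.7
finger_force: 0.0
```

Call:
move_arm(
  commands=[0.4,-2.6,-1.7,2.1,2,0.4,-5.1,-3.4,4.1,4,0.4,-7.7,-5.1,6.2,6,0.4,-10.2,-6.8,8.2,8,0.4,-12.8,-8.5,10.3,10],
)

```text
t: 71.3
eef_pos: [301.2, 379.4, 298.1]
tool_rot: [[-0.988, -0.153, 0.016], [-0.153, 0.988, -0.009], [-0.015, -0.012, -1.0]]
force: [0.2, -0.1, 0.2]
gripper_width: 51.0
finger_force: 0.0
```

Call:
move_arm(
  commands=[0.4,-0.9,-0.9,2.4,2,0.4,-1.8,-1.8,4.8,4,0.4,-2.7,-2.7,7.2,6,0.4,-3.6,-3.6,9.6,8,0.4,-4.5,-4.5,12.1,10],
)

```text
t: 71.8
eef_pos: [353.9, 340.9, 178.2]
tool_rot: [[-1.0, 0.021, 0.016], [0.021, 1.0, -0.009], [-0.016, -0.009, -1.0]]
force: [-0.6, 0.8, -0.3]
gripper_width: 51.3
finger_force: 0.0
```

Call:
move_arm(
  commands=[0.4,0,0,2.5,0,0.4,0.1,0,5,0,0.4,0.1,0,7.5,0,0.4,0.2,0,10,0,0.4,0.2,0,10,0],
)

```text
t: 72.3
eef_pos: [350.8, 338.1, 75.9]
tool_rot: [[-1.0, 0.02, 0.011], [0.019, 1.0, -0.015], [-0.011, -0.014, -1.0]]
force: [0.2, 0.2, -0.0]
gripper_width: 51.5
finger_force: 0.0
```

Call:
move_arm(
  commands=[1,0,0,0,0,1,0,0,0,0,1,0,0,0,0,1,0,0,0,0,1,0,0,0,0],
)

```text
t: 72.8
eef_pos: [354.3, 341.5, 81.1]
tool_rot: [[-1.0, 0.02, 0.019], [0.02, 1.0, -0.007], [-0.019, -0.006, -1.0]]
force: [-0.3, -0.5, 5.7]
gripper_width: 12.2
finger_force: 61.3
```

```bash
python3 - <<'E'
from pour import *
o=st(); plan([(354,330,115,30),(356,290,115,30),(359,250,115,30.5),(359,250,83,0)])
E
```

```text
72.8 p [354.3 341.5  81.1] j [ 0.78  0.33 -0.26  0.97 -0.02  0.8 ] F [-0.3 -0.5  5.7] w 12.2 ff 61.3
z [ 0.019 -0.007 -1.   ] ty 88.9
call [-0.06 -1.17 -3.38] tw 30 len 36 tooly 88.9
call [-2.24 -3.32  0.03] tw 30 len 40 tooly 58.9
call [-3.65 -1.67  0.03] tw 30.5 len 40 tooly 28.9
call [ 0.02 -0.06  3.2 ] tw 0 len 32 tooly -1.6
```

Call:
move_arm(
  commands=[1,0,-0.2,-0.7,6,1,0,-0.4,-1.4,12,1,0,-0.7,-2.1,18,1,0,-0.9,-2.8,24,1,-0.1,-1.2,-3.4,30],
)

```text
t: 73.3
eef_pos: [353.2, 328.7, 113.8]
tool_rot: [[-0.854, 0.52, 0.016], [0.52, 0.854, -0.009], [-0.018, 0.001, -1.0]]
force: [0.0, 0.2, -2.7]
gripper_width: 12.3
finger_force: 60.2
```

Call:
move_arm(
  commands=[1,-0.4,-0.7,0,6,1,-0.9,-1.3,0,12,1,-1.3,-2,0,18,1,-1.8,-2.6,0,24,1,-2.2,-3.3,0,30],
)

```text
t: 73.8
eef_pos: [355.1, 288.9, 113.9]
tool_rot: [[-0.479, 0.878, 0.016], [0.878, 0.479, -0.009], [-0.016, 0.01, -1.0]]
force: [-0.3, 1.4, -1.9]
gripper_width: 12.3
finger_force: 60.2
```

Call:
move_arm(
  commands=[1,-0.7,-0.3,0,6,1,-1.4,-0.6,0,12,1,-2.1,-0.9,0,18,1,-2.7,-1.2,0,24,1,-3.4,-1.6,0,30.2],
)

```text
t: 74.3
eef_pos: [357.4, 251.5, 114.2]
tool_rot: [[0.027, 0.999, 0.016], [1.0, -0.027, -0.009], [-0.008, 0.016, -1.0]]
force: [-0.0, -0.3, -2.2]
gripper_width: 12.4
finger_force: 60.2
```

```bash
python3 - <<'E'
from pour import *
o=st(); c=cam('top'); P=cloud(c)
m=(P[...,0]>400)&(P[...,0]<432)&(P[...,1]>170)&(P[...,1]<330)&(P[...,2]>40)&(P[...,2]<75); q=P[m]; print(len(q),np.percentile(q,[1,99],axis=0).round(0).tolist())
plan([(360,252,82.5,0),(405,251,82.5,0)])
E
```

```text
74.3 p [357.4 251.5 114.2] j [ 0.63  0.19 -0.35  1.02 -0.02  2.22] F [-0.  -0.3 -2.2] w 12.4 ff 60.2
z [ 0.016 -0.009 -1.   ] ty -1.6
46 [[402.0, 202.0, 40.0], [417.0, 298.0, 62.0]]
call [0.23 0.24 3.16] tw 0 len 32 tooly -1.8
call [0.04 4.5  0.07] tw 0 len 45 tooly -1.8
```

Call:
move_arm(
  commands=[1,0,0,0.8,0,1,0,0,1.6,0,1,0.1,0.1,2.4,0,1,0.1,0.2,3,0,1,0.1,0.2,3,0],
)

```text
t: 74.85
eef_pos: [359.6, 252.2, 83.2]
tool_rot: [[0.022, 1.0, 0.015], [1.0, -0.022, -0.01], [-0.01, 0.015, -1.0]]
force: [0.6, -1.1, -2.3]
gripper_width: 12.6
finger_force: 60.2
```

Call:
move_arm(
  commands=[1,0,1,0,0,1,0,2,0,0,1,0,3,0,0,1,0,4,0.1,0,1,0,4.8,0.1,0],
)

```text
t: 75.35
eef_pos: [409.7, 251.4, 84.4]
tool_rot: [[0.024, 1.0, 0.017], [1.0, -0.024, -0.008], [-0.008, 0.018, -1.0]]
force: [0.4, -0.4, -2.8]
gripper_width: 12.4
finger_force: 60.2
```

Call:
move_arm(
  commands=[1,0,0.2,0,0,1,0,0.4,0,0,1,0,0.6,0,0,1,0,0.8,0.1,0,1,0,1,0.1,0],
)

```text
t: 75.85
eef_pos: [418.1, 251.2, 83.4]
tool_rot: [[0.023, 1.0, 0.017], [1.0, -0.023, -0.009], [-0.008, 0.017, -1.0]]
force: [0.1, -0.6, -0.8]
gripper_width: 12.2
finger_force: 60.2
```

```bash
python3 - <<'E'
from pour import *
o=st()
E
```

```text
75.85 p [418.1 251.2  83.4] j [ 0.55  0.32 -0.27  0.97 -0.02  2.14] F [ 0.1 -0.6 -0.8] w 12.2 ff 60.2
z [ 0.017 -0.009 -1.   ] ty -1.3
```

Call:
move_arm(
  commands=[1,0,0.1,0.1,0,1,0,0.3,0.2,0,1,0,0.5,0.2,0,1,0,0.6,0.2,0,1,0,0.6,0.2,0],
)

```text
t: 76.35
eef_pos: [420.4, 251.5, 81.3]
tool_rot: [[0.022, 1.0, 0.009], [1.0, -0.022, -0.007], [-0.007, 0.009, -1.0]]
force: [-9.9, 2.7, 5.2]
gripper_width: 12.3
finger_force: 61.5
```

```bash
python3 - <<'E'
from pour import *
o=st()
E
```

```text
76.35 p [420.4 251.5  81.3] j [ 0.55  0.33 -0.26  0.97 -0.01  2.14] F [-9.9  2.7  5.2] w 12.3 ff 61.5
z [ 0.009 -0.007 -1.   ] ty -1.3
```

Call:
move_arm(
  commands=[0.8,0,0,0,0,0.6,0,0,0,0,0.4,0,0,0,0,0.3,0,0,0,0,0.3,0,0,0,0],
)

```text
t: 76.85
eef_pos: [424.9, 251.1, 81.7]
tool_rot: [[0.023, 1.0, 0.018], [1.0, -0.023, -0.008], [-0.008, 0.018, -1.0]]
force: [0.1, -1.2, 0.1]
gripper_width: 59.9
finger_force: 0.0
```

Call:
move_arm(
  commands=[0.3,0,0,-3,0,0.3,0,0,-6,0,0.3,0,0,-9,0,0.3,0,-3,-12,0,0.3,0,-6,-15,0],
)

```text
t: 77.35
eef_pos: [361.7, 253.5, 231.6]
tool_rot: [[0.025, 1.0, 0.017], [1.0, -0.024, -0.009], [-0.008, 0.017, -1.0]]
force: [0.1, 0.3, -0.4]
gripper_width: 60.2
finger_force: 0.0
```

Call:
move_arm(
  commands=[0.5,0,-4,-2,0,0.5,0,-8,-4,0,0.5,0,-12,-6,0,0.5,0,-12,-8,0,0.5,0,-12,-8,0],
)

```text
t: 77.85
eef_pos: [240.8, 258.4, 311.3]
tool_rot: [[0.021, 1.0, 0.022], [1.0, -0.021, -0.004], [-0.003, 0.022, -1.0]]
force: [0.1, 0.5, 0.3]
gripper_width: 43.1
finger_force: 0.0
```

```bash
cat > rings.py <<'E'
from h import *
def rings(c,z=52):
    im=cv2.cvtColor(c['image'],cv2.COLOR_RGB2GRAY)
    poly=proj(c,[[450,212,50],[450,290,50],[485,295,50],[540,325,50],[604,325,50],[604,160,50],[540,165,50],[485,205,50]]).astype(np.int32)
    M=np.zeros_like(im); cv2.fillPoly(M,[poly],255); b=((im<85)&(M>0)).astype(np.uint8)
    n,l,s,ce=cv2.connectedComponentsWithStats(b); out=[]
    for i in range(1,n):
        if s[i,4]>25:
            v,u=np.nonzero(l==i); (cu,cv),r=cv2.minEnclosingCircle(np.c_[u,v].astype(np.float32)); out.append((onplane(c,[(cu,cv)],z)[0].round(1).tolist(),round(r,1),int(s[i,4])))
    return out
def dish(c):
    P=cloud(c); m=(P[...,0]>270)&(P[...,0]<460)&(P[...,1]>-420)&(P[...,1]<-180)&(P[...,2]>14)&(P[...,2]<26); q=P[m]; return len(q),cv2.minAreaRect(q[:,:2].astype(np.float32))
E
python3 - <<'E'
from rings import *
st(); t=cam('top'); s=cam('side'); print(rings(t)); print(rings(s)); print(dish(t)); print(dish(s))
P=cloud(s); m=(abs(P[...,0]-420)<40)&(abs(P[...,1]-250)<30)&(P[...,2]>85)&(P[...,2]<115); print('blk',np.median(P[m],0))
E
```

```text
77.85 p [240.8 258.4 311.3] j [ 0.84 -0.09 -0.12  1.52 -0.02  2.43] F [0.1 0.5 0.3] w 43.1 ff 0.0
z [ 0.022 -0.004 -1.   ] ty -1.2
[([550.4, 219.9, 52.0], 5.3, 41), ([508.5, 253.4, 52.0], 5.1, 38)]
[([552.7, 219.0, 52.0], 6.3, 67), ([510.6, 252.5, 52.0], 6.7, 76)]
(196, ((381.4691467285156, -278.677978515625), (151.44281005859375, 128.33718872070312), 0.6265215277671814))
(221, ((362.4964599609375, -274.5326232910156), (156.7196044921875, 155.87013244628906), 34.20652770996094))
blk [417.76363543 258.88826003 104.13444761]
```

```bash
python3 - <<'E'
from rings import *
plan([(420,255,230,-27),(509.5,253,120,-26),(509.5,253,55,0)])
for n in('top','side'):
    c=cam(n);P=cloud(c); m=(P[...,0]>270)&(P[...,0]<393)&(P[...,1]>-420)&(P[...,1]<-190)&(P[...,2]>13)&(P[...,2]<28); q=P[m]; print(n,len(q),cv2.minAreaRect(q[:,:2].astype(np.float32)),np.percentile(q,[1,50,99],axis=0).round(0).tolist())
E
```

```text
call [ 0.23 17.76  8.18] tw -27 len 196 tooly -1.3
call [-3.9   7.83 11.16] tw -26 len 142 tooly 25.7
call [ 0.12 -0.03  6.5 ] tw 0 len 65 tooly 51.7
top 186 ((349.0738830566406, -279.78759765625), (129.49099731445312, 86.21243286132812), 89.73896026611328) [[306.0, -343.0, 13.0], [343.0, -277.0, 19.0], [392.0, -216.0, 26.0]]
side 125 ((350.2166442871094, -279.9671325683594), (83.30179595947266, 135.23556518554688), 0.5348122119903564) [[309.0, -347.0, 13.0], [335.0, -225.0, 18.0], [391.0, -213.0, 23.0]]
```

Call:
move_arm(
  commands=[0.5,0,3.6,1.6,-5,0.5,0.1,7.1,3.2,-10,0.5,0.1,10.6,4.9,-16,0.5,0.2,14.2,6.5,-22,0.5,0.2,17.8,8.2,-27],
)

```text
t: 78.55
eef_pos: [421.4, 253.3, 227.2]
tool_rot: [[-0.435, 0.9, 0.015], [0.9, 0.436, -0.01], [-0.015, 0.009, -1.0]]
force: [-0.6, -0.3, 0.1]
gripper_width: 42.7
finger_force: 0.0
```

Call:
move_arm(
  commands=[0.5,-0.8,1.6,2.2,-5,0.5,-1.6,3.1,4.4,-10,0.5,-2.4,4.7,6.7,-16,0.5,-3.1,6.3,9,-21,0.5,-3.9,7.8,11.2,-26],
)

```text
t: 79.05
eef_pos: [509.3, 250.8, 115.9]
tool_rot: [[-0.786, 0.618, 0.014], [0.618, 0.786, -0.01], [-0.017, 0.0, -1.0]]
force: [-0.1, 0.1, -0.0]
gripper_width: 42.6
finger_force: 0.0
```

Call:
move_arm(
  commands=[0.48,0,0,1.5,0,0.48,0,0,3,0,0.48,0.1,0,4.5,0,0.48,0.1,0,6,0,0.48,0.1,0,6.5,0],
)

```text
t: 79.55
eef_pos: [507.6, 250.3, 50.5]
tool_rot: [[-0.784, 0.621, 0.011], [0.621, 0.784, -0.012], [-0.016, -0.002, -1.0]]
force: [-0.5, 0.3, 0.2]
gripper_width: 44.3
finger_force: 0.0
```

```bash
python3 - <<'E'
from rings import *
o=st(); plan([(509.5,253,40,0)])
c=cam('side');P=cloud(c);p=o['eef_pos'];R=o['tool_rot']; q=(P.reshape(-1,3)-p)@R; m=(abs(q[:,0])<14)&(abs(q[:,1])<45)&(q[:,2]>-70)&(q[:,2]<10)&(abs(q[:,1])>18); h,e=np.histogram(q[m][:,2],bins=np.arange(-70,11,5)); print(h)
E
```

```text
79.55 p [507.6 250.3  50.5] j [ 0.47  0.49 -0.09  0.98 -0.02  1.14] F [-0.5  0.3  0.2] w 44.3 ff 0.0
z [ 0.011 -0.012 -1.   ] ty 51.6
call [0.03 0.33 1.05] tw 0 len 11 tooly 51.6
[ 55  47  32  18  28  28  27  24  27  22  21   5   1  19 141   0]
```

Call:
move_arm(
  commands=[0.48,0,0.1,0.4,0,0.48,0,0.2,0.8,0,0.48,0,0.3,1,0,0.48,0,0.3,1,0,0.48,0,0.3,1,0],
)

```text
t: 80.1
eef_pos: [511.5, 254.6, 44.4]
tool_rot: [[-0.785, 0.62, 0.017], [0.62, 0.785, -0.008], [-0.019, 0.004, -1.0]]
force: [0.1, 0.4, -0.4]
gripper_width: 44.0
finger_force: 0.0
```

Call:
move_arm(
  commands=[0.48,0,0,0.1,0,0.48,0,0,0.2,0,0.48,0,0,0.2,0,0.48,0,0,0.2,0,0.48,0,0,0.2,0],
)

```text
t: 80.6
eef_pos: [511.3, 254.4, 42.1]
tool_rot: [[-0.784, 0.62, 0.017], [0.62, 0.785, -0.009], [-0.019, 0.004, -1.0]]
force: [-0.9, 0.7, 0.5]
gripper_width: 44.5
finger_force: 0.0
```

Call:
move_arm(
  commands=[0.48,0,0,0.1,0,0.48,0,0,0.2,0,0.48,0,0,0.2,0,0.48,0,0,0.2,0,0.48,0,0,0.2,0],
)

```text
t: 81.1
eef_pos: [511.3, 254.4, 40.0]
tool_rot: [[-0.784, 0.62, 0.017], [0.62, 0.785, -0.009], [-0.019, 0.004, -1.0]]
force: [0.4, 0.8, -0.0]
gripper_width: 44.4
finger_force: 0.0
```

```bash
python3 - <<'E'
from rings import *
o=st()
E
```

```text
81.1 p [511.3 254.4  40. ] j [ 0.47  0.51 -0.1   0.95 -0.02  1.14] F [ 0.4  0.8 -0. ] w 44.4 ff 0.0
z [ 0.017 -0.009 -1.   ] ty 51.7
```

Call:
move_arm(
  commands=[0.48,0,-0.1,0.1,0,0.48,0,-0.2,0.2,0,0.48,0,-0.2,0.3,0,0.48,0,-0.2,0.4,0,0.48,0,-0.2,0.4,0],
)

```text
t: 81.6
eef_pos: [510.1, 252.6, 36.7]
tool_rot: [[-0.784, 0.62, 0.017], [0.62, 0.785, -0.009], [-0.019, 0.004, -1.0]]
force: [-1.7, -1.4, 4.9]
gripper_width: 44.2
finger_force: 2.4
```

Call:
move_arm(
  commands=[0.48,0,0,0.1,0,0.48,0,0,0.2,0,0.48,0,0,0.2,0,0.48,0,0,0.2,0,0.48,0,0,0.2,0],
)

```text
t: 82.1
eef_pos: [510.1, 252.6, 36.5]
tool_rot: [[-0.784, 0.62, 0.018], [0.62, 0.785, -0.008], [-0.019, 0.004, -1.0]]
force: [-4.9, -1.8, 15.7]
gripper_width: 44.2
finger_force: 7.8
```

```bash
python3 - <<'E'
from rings import *
o=st()
E
```

```text
82.1 p [510.1 252.6  36.5] j [ 0.47  0.51 -0.11  0.94 -0.02  1.14] F [-4.9 -1.8 15.7] w 44.2 ff 7.8
z [ 0.018 -0.008 -1.   ] ty 51.7
```

Call:
move_arm(
  commands=[0.48,0,0,-0.2,0,0.6,0,0,-0.3,0,0.8,0,0,-0.3,0,1,0,0,-0.3,0,1,0,0,-0.3,0],
)

```text
t: 82.6
eef_pos: [510.3, 252.3, 38.2]
tool_rot: [[-0.784, 0.62, 0.017], [0.62, 0.784, -0.009], [-0.019, 0.004, -1.0]]
force: [-2.8, -2.5, 9.0]
gripper_width: 32.8
finger_force: 60.6
```

Call:
move_arm(
  commands=[1,0,0,0,0,1,0,0,0,0,1,0,0,0,0,1,0,0,-1,0,1,0,0,-2,0],
)

```text
t: 83.1
eef_pos: [509.7, 252.9, 57.2]
tool_rot: [[-0.784, 0.62, 0.016], [0.62, 0.785, -0.009], [-0.018, 0.003, -1.0]]
force: [0.6, 1.0, -0.3]
gripper_width: 32.6
finger_force: 59.5
```

```bash
python3 - <<'E'
from rings import *
o=st(); plan([(470,235,160,20),(400,90,200,30),(350,-100,200,30),(350,-255,150,0),(350,-255,60,0)])
E
```

```text
83.1 p [509.7 252.9  57.2] j [ 0.47  0.49 -0.08  0.99 -0.02  1.14] F [ 0.6  1.  -0.3] w 32.6 ff 59.5
z [ 0.016 -0.009 -1.   ] ty 51.7
call [  1.81  -3.83 -10.33] tw 20 len 112 tooly 51.7
call [ -8.73 -13.54  -3.99] tw 30 len 166 tooly 31.7
call [-18.84  -5.56   0.09] tw 30 len 196 tooly 1.7
call [-13.65   7.26   5.14] tw 0 len 163 tooly -28.3
call [ 0.   -0.17  9.  ] tw 0 len 90 tooly -28.3
```

```bash
python3 - <<'E'
from rings import *
plan([(480,235,150,22),(420,110,200,40),(350,-80,200,40),(350,-240,150,40),(349.5,-260,60,0),(349.5,-260,8,0)])
E
```

```text
call [ 1.05 -3.21 -9.31] tw 22 len 99 tooly 51.7
call [ -7.97 -11.35  -4.99] tw 40 len 147 tooly 29.7
call [-19.95  -3.48   0.05] tw 40 len 202 tooly -10.3
call [-10.25  12.23   5.14] tw 40 len 168 tooly -50.3
call [-0.19  1.92  9.02] tw 0 len 92 tooly -90.3
call [-0.08 -0.05  5.2 ] tw 0 len 52 tooly -90.3
```

Call:
move_arm(
  commands=[1,0.2,-0.4,-2,4,1,0.4,-0.9,-4,8,1,0.6,-1.6,-6,13,1,0.8,-2.4,-8,18,1,1,-3.2,-9.3,22],
)

```text
t: 83.6
eef_pos: [481.2, 235.2, 151.9]
tool_rot: [[-0.492, 0.87, 0.019], [0.87, 0.493, -0.007], [-0.016, 0.013, -1.0]]
force: [0.3, -0.3, -0.5]
gripper_width: 32.5
finger_force: 59.6
```

Call:
move_arm(
  commands=[1,-1.6,-2.3,-1,8,1,-3.2,-4.6,-2,16,1,-4.8,-6.8,-3,24,1,-6.4,-9.1,-4,32,1,-8,-11.4,-5,40],
)

```text
t: 84.1
eef_pos: [420.0, 108.6, 200.7]
tool_rot: [[0.184, 0.983, 0.018], [0.983, -0.184, -0.008], [-0.005, 0.019, -1.0]]
force: [-0.3, -0.5, -0.2]
gripper_width: 32.1
finger_force: 59.6
```

Call:
move_arm(
  commands=[1,-4,-0.7,0,8,1,-8,-1.4,0,16,1,-12,-2.1,0,24,1,-16,-2.8,0,32,1,-20,-3.5,0,40],
)

```text
t: 84.6
eef_pos: [349.6, -82.4, 201.0]
tool_rot: [[0.773, 0.634, 0.019], [0.635, -0.773, -0.009], [0.009, 0.019, -1.0]]
force: [0.8, -0.9, 0.0]
gripper_width: 32.4
finger_force: 59.6
```

Call:
move_arm(
  commands=[1,-2,2.4,1,8,1,-4.1,4.9,2,16,1,-6.2,7.3,3,24,1,-8.2,9.8,4,32,1,-10.2,12.2,5.1,40],
)

```text
t: 85.1
eef_pos: [350.6, -242.4, 151.0]
tool_rot: [[1.0, -0.012, 0.019], [-0.012, -1.0, -0.009], [0.019, 0.009, -1.0]]
force: [1.0, -0.1, 0.5]
gripper_width: 32.7
finger_force: 59.6
```

```bash
python3 - <<'E'
from rings import *
o=st(); plan([(349.5,-262,60,0),(349.5,-262,5,0)])
for n in('top','side'):
    c=cam(n);P=cloud(c); m=(P[...,0]>270)&(P[...,0]<393)&(P[...,1]>-420)&(P[...,1]<-190)&(P[...,2]>13)&(P[...,2]<28); q=P[m]; print(n,len(q),cv2.minAreaRect(q[:,:2].astype(np.float32)))
E
```

```text
85.1 p [ 350.6 -242.4  151. ] j [-0.61  0.13 -0.33  1.1   0.    2.55] F [ 1.  -0.1  0.5] w 32.7 ff 59.6
z [ 0.019 -0.009 -1.   ] ty -90.7
call [-0.26  1.88  9.12] tw 0 len 93 tooly -90.7
call [-0.1  -0.05  5.5 ] tw 0 len 55 tooly -90.7
top 122 ((349.08099365234375, -278.3243103027344), (126.15135192871094, 86.2692642211914), 89.7176513671875)
side 148 ((350.2474670410156, -279.32427978515625), (83.87289428710938, 137.91253662109375), 0.6616755723953247)
```

Call:
move_arm(
  commands=[1,-0.1,0.5,2.3,0,1,-0.1,1,4.6,0,1,-0.2,1.5,6.8,0,1,-0.3,1.9,9.1,0,1,-0.3,1.9,9.1,0],
)

```text
t: 85.7
eef_pos: [347.0, -258.6, 57.9]
tool_rot: [[1.0, -0.004, 0.013], [-0.004, -1.0, -0.005], [0.013, 0.005, -1.0]]
force: [-0.5, -0.1, 0.0]
gripper_width: 32.7
finger_force: 59.6
```

Call:
move_arm(
  commands=[1,0,0,1.5,0,1,0,0,3,0,1,-0.1,0,4.5,0,1,-0.1,0,5.8,0,1,-0.1,0,5.8,0],
)

```text
t: 86.2
eef_pos: [348.6, -260.0, 1.8]
tool_rot: [[1.0, -0.004, 0.016], [-0.004, -1.0, -0.007], [0.016, 0.007, -1.0]]
force: [-1.3, -0.9, -0.4]
gripper_width: 32.5
finger_force: 59.6
```

```bash
python3 - <<'E'
from rings import *
o=st()
E
```

```text
86.2 p [ 348.6 -260.     1.8] j [-0.64  0.34 -0.51  0.7   0.    2.5 ] F [-1.3 -0.9 -0.4] w 32.5 ff 59.6
z [ 0.016 -0.007 -1.   ] ty -90.2
```

Call:
move_arm(
  commands=[1,0,0,0.2,0,1,0,0,0.4,0,0.8,0,0,0.4,0,0.5,0,0,0.4,0,0.47,0,0,0.4,0],
)

```text
t: 86.7
eef_pos: [349.0, -261.1, -1.9]
tool_rot: [[1.0, -0.006, 0.017], [-0.005, -1.0, -0.009], [0.017, 0.009, -1.0]]
force: [-0.2, 0.4, 0.2]
gripper_width: 45.1
finger_force: 0.0
```

Call:
move_arm(
  commands=[0.47,0,0,0,0,0.47,0,0,-3,0,0.47,0,0,-7,0,0.47,0,0,-12,0,0.47,0,0,-17,0],
)

```text
t: 87.2
eef_pos: [345.2, -259.0, 169.2]
tool_rot: [[1.0, -0.006, 0.016], [-0.005, -1.0, -0.008], [0.016, 0.008, -1.0]]
force: [2.3, -0.5, 0.2]
gripper_width: 45.3
finger_force: 0.0
```

```bash
python3 - <<'E'
from rings import *
o=st(); t=cam('top'); s=cam('side'); print(rings(t),rings(s))
for c in(t,s):
    im=cv2.cvtColor(c['image'],cv2.COLOR_RGB2GRAY); P=cloud(c); m=((P[...,0]>305)&(P[...,0]<395)&(P[...,1]>-345)&(P[...,1]<-215)&(P[...,2]<15)&(im<60)); v,u=np.nonzero(m); print(len(u), onplane(c,[(u.mean(),v.mean())],8) if len(u) else '')
plan([(350,-80,220,-40),(420,110,220,-40),(500,200,170,-30),(551,219.5,100,-32),(551,219.5,45,0)])
E
```

```text
87.2 p [ 345.2 -259.   169.2] j [-0.65  0.12 -0.28  1.15  0.    2.5 ] F [ 2.3 -0.5  0.2] w 45.3 ff 0.0
z [ 0.016 -0.008 -1.   ] ty -90.3
[([550.4, 219.9, 52.0], 5.3, 39)] [([552.7, 219.0, 52.0], 6.3, 66)]
0 
42 [[315.76839489 -43.47019045   8.        ]]
call [  0.06 -18.16  -4.83] tw -40 len 188 tooly -90.3
call [ 17.52 -10.15  -0.13] tw -40 len 202 tooly -50.3
call [10.35  6.1   5.07] tw -30 len 130 tooly -10.3
call [0.3  5.31 7.11] tw -32 len 89 tooly 19.7
call [ 0.18 -0.02  5.5 ] tw 0 len 55 tooly 51.7
```

```bash
python3 - <<'E'
from rings import *
plan([(350,-80,220,-40),(420,110,220,-40),(500,200,170,-10.5),(551.5,219.5,100,0),(551.5,219.5,47,0)])
E
```

```text
call [  0.06 -18.16  -4.83] tw -40 len 188 tooly -90.3
call [ 17.52 -10.15  -0.13] tw -40 len 202 tooly -50.3
call [10.35  6.1   5.07] tw -10.5 len 130 tooly -10.3
call [2.05 4.96 7.11] tw 0 len 89 tooly 0.2
call [ 0.09 -0.15  5.3 ] tw 0 len 53 tooly 0.2
```

Call:
move_arm(
  commands=[0.47,0,-3.6,-1,-8,0.47,0,-7.2,-2,-16,0.47,0,-10.8,-3,-24,0.47,0,-14.4,-4,-32,0.47,0.1,-18.2,-4.8,-40],
)

```text
t: 87.8
eef_pos: [346.6, -75.9, 214.3]
tool_rot: [[0.767, 0.642, 0.017], [0.642, -0.767, -0.009], [0.007, 0.017, -1.0]]
force: [1.7, 0.2, -1.2]
gripper_width: 45.0
finger_force: 0.0
```

Call:
move_arm(
  commands=[0.47,3.5,-2,0,-8,0.47,7,-4,0,-16,0.47,10.5,-6,0,-24,0.47,14,-8.1,0,-32,0.47,17.5,-10.2,-0.1,-40],
)

```text
t: 88.3
eef_pos: [416.5, 114.8, 214.1]
tool_rot: [[0.173, 0.985, 0.016], [0.985, -0.173, -0.009], [-0.006, 0.017, -1.0]]
force: [1.2, -1.4, 0.4]
gripper_width: 45.0
finger_force: 0.0
```

Call:
move_arm(
  commands=[0.47,2,1.2,1,-2,0.47,4,2.4,2,-4,0.47,6,3.6,3,-6,0.47,8.2,4.9,4,-8,0.47,10.4,6.1,5.1,-10.5],
)

```text
t: 88.8
eef_pos: [496.4, 204.8, 163.1]
tool_rot: [[-0.005, 1.0, 0.016], [1.0, 0.005, -0.009], [-0.009, 0.016, -1.0]]
force: [-0.3, -0.1, 0.6]
gripper_width: 45.1
finger_force: 0.0
```

Call:
move_arm(
  commands=[0.47,0.4,1,1.4,0,0.47,0.8,2,2.8,0,0.47,1.2,3,4.2,0,0.47,1.6,4,5.6,0,0.47,2,5,7.1,0],
)

```text
t: 89.3
eef_pos: [547.2, 223.7, 92.5]
tool_rot: [[-0.003, 1.0, 0.016], [1.0, 0.003, -0.009], [-0.009, 0.016, -1.0]]
force: [0.2, -0.8, -0.7]
gripper_width: 45.0
finger_force: 0.0
```

```bash
python3 - <<'E'
from rings import *
o=st();plan([(551.5,219.5,42,0)])
E
```

```text
89.3 p [547.2 223.7  92.5] j [ 0.4   0.49  0.03  1.09 -0.01  1.96] F [ 0.2 -0.8 -0.7] w 45.0 ff 0.0
z [ 0.016 -0.009 -1.   ] ty 0.2
call [-0.37  0.34  5.06] tw 0 len 51 tooly 0.2
```

Call:
move_arm(
  commands=[0.48,-0.1,0.1,1.5,0,0.48,-0.2,0.2,3,0,0.48,-0.3,0.3,4.4,0,0.48,-0.4,0.4,5,0,0.48,-0.4,0.4,5,0],
)

```text
t: 89.8
eef_pos: [551.2, 218.7, 42.6]
tool_rot: [[-0.003, 1.0, 0.014], [1.0, 0.003, -0.01], [-0.01, 0.014, -1.0]]
force: [-0.9, 0.4, 0.2]
gripper_width: 44.6
finger_force: 0.0
```

```bash
python3 - <<'E'
from rings import *
o=st();plan([(551.5,219.5,38,0)])
E
```

```text
89.8 p [551.2 218.7  42.6] j [ 0.39  0.55 -0.03  0.99 -0.01  1.95] F [-0.9  0.4  0.2] w 44.6 ff 0.0
z [ 0.014 -0.01  -1.   ] ty 0.2
call [0.08 0.02 0.46] tw 0 len 5 tooly 0.2
```

Call:
move_arm(
  commands=[0.48,0.1,0,0.2,0,0.48,0.1,0,0.5,0,0.6,0.1,0,0.5,0,0.8,0.1,0,0.5,0,1,0.1,0,0.5,0],
)

```text
t: 90.3
eef_pos: [552.6, 220.5, 39.8]
tool_rot: [[-0.003, 1.0, 0.018], [1.0, 0.003, -0.008], [-0.008, 0.018, -1.0]]
force: [0.0, -0.9, 2.9]
gripper_width: 31.8
finger_force: 59.6
```

Call:
move_arm(
  commands=[1,0,0,0,0,1,0,0,0,0,1,0,0,0,0,1,0,0,-1,0,1,0,0,-2,0],
)

```text
t: 90.8
eef_pos: [551.4, 220.1, 59.0]
tool_rot: [[-0.003, 1.0, 0.015], [1.0, 0.003, -0.009], [-0.009, 0.015, -1.0]]
force: [0.3, 0.5, 0.0]
gripper_width: 32.0
finger_force: 59.4
```

```bash
python3 - <<'E'
from rings import *
o=st();plan([(490,215,150,10),(420,110,200,10),(350,-80,200,40),(350,-270,150,30),(349.5,-303,60,0)])
P=cloud(cam('top')); m=(P[...,0]>300)&(P[...,0]<392)&(P[...,1]>-345)&(P[...,1]<-215)&(P[...,2]>13)&(P[...,2]<28); print(cv2.minAreaRect(P[m][:,:2].astype(np.float32)))
E
```

```text
90.8 p [551.4 220.1  59. ] j [ 0.39  0.53 -0.01  1.02 -0.01  1.96] F [0.3 0.5 0. ] w 32.0 ff 59.4
z [ 0.015 -0.009 -1.   ] ty 0.2
call [-0.58 -6.   -9.19] tw 10 len 110 tooly 0.2
call [-11.57  -5.02  -5.01] tw 10 len 136 tooly -9.8
call [-20.25  -0.14   0.07] tw 40 len 202 tooly -19.8
call [-9.6  16.34  5.18] tw 30 len 196 tooly -59.8
call [-0.2   3.22  9.03] tw 0 len 96 tooly -89.8
((348.0953369140625, -278.7543029785156), (85.81189727783203, 128.35516357421875), 1.503279209136963)
```

Call:
move_arm(
  commands=[1,-0.1,-0.8,-2,2,1,-0.2,-1.8,-4,4,1,-0.3,-3,-6,6,1,-0.5,-4.5,-8,8,1,-0.6,-6,-9.2,10],
)

```text
t: 91.35
eef_pos: [490.7, 215.2, 152.1]
tool_rot: [[0.172, 0.985, 0.02], [0.985, -0.172, -0.008], [-0.004, 0.021, -1.0]]
force: [-0.3, 0.3, 0.6]
gripper_width: 32.0
finger_force: 59.6
```

Call:
move_arm(
  commands=[1,-2.3,-1,-1,2,1,-4.6,-2,-2,4,1,-6.9,-3,-3,6,1,-9.2,-4,-4,8,1,-11.6,-5,-5,10],
)

```text
t: 91.85
eef_pos: [419.9, 108.9, 200.6]
tool_rot: [[0.34, 0.94, 0.018], [0.94, -0.34, -0.008], [-0.002, 0.02, -1.0]]
force: [0.1, -1.1, -0.4]
gripper_width: 31.9
finger_force: 59.6
```

Call:
move_arm(
  commands=[1,-4,0,0,8,1,-8.1,0,0,16,1,-12.2,0,0,24,1,-16.2,-0.1,0,32,1,-20.2,-0.1,0,40],
)

```text
t: 92.35
eef_pos: [350.3, -81.4, 200.8]
tool_rot: [[0.867, 0.498, 0.018], [0.498, -0.867, -0.009], [0.011, 0.017, -1.0]]
force: [0.7, 0.1, -0.4]
gripper_width: 31.7
finger_force: 59.6
```

Call:
move_arm(
  commands=[1,-1.9,3.3,1,6,1,-3.8,6.5,2,12,1,-5.8,9.8,3,18,1,-7.7,13,4,24,1,-9.6,16.3,5.2,30],
)

```text
t: 92.85
eef_pos: [350.8, -271.6, 150.2]
tool_rot: [[1.0, -0.002, 0.018], [-0.002, -1.0, -0.01], [0.018, 0.01, -1.0]]
force: [1.7, -0.2, 0.4]
gripper_width: 32.1
finger_force: 59.6
```

```bash
python3 - <<'E'
from rings import *
o=st();plan([(349.3,-302,50,0),(349.3,-302,-1,0)])
P=cloud(cam('top')); m=(P[...,0]>300)&(P[...,0]<392)&(P[...,1]>-345)&(P[...,1]<-215)&(P[...,2]>13)&(P[...,2]<28); print(cv2.minAreaRect(P[m][:,:2].astype(np.float32)))
E
```

```text
92.85 p [ 350.8 -271.6  150.2] j [-0.66  0.16 -0.29  1.1   0.    2.48] F [ 1.7 -0.2  0.4] w 32.1 ff 59.6
z [ 0.018 -0.01  -1.   ] ty -90.1
call [-0.33  2.95 10.05] tw 0 len 105 tooly -90.1
call [-0.09 -0.05  5.1 ] tw 0 len 51 tooly -90.1
((348.9825134277344, -278.509765625), (85.80286407470703, 126.91011047363281), 0.1470281034708023)
```

Call:
move_arm(
  commands=[1,-0.1,0.6,2.5,0,1,-0.2,1.2,5,0,1,-0.2,1.8,7.5,0,1,-0.3,2.5,10,0,1,-0.3,2.8,10,0],
)

```text
t: 93.4
eef_pos: [347.5, -297.0, 47.6]
tool_rot: [[1.0, 0.003, 0.012], [0.003, -1.0, -0.005], [0.012, 0.005, -1.0]]
force: [-0.9, 1.3, 0.2]
gripper_width: 32.0
finger_force: 59.6
```

Call:
move_arm(
  commands=[1,0,0,1,0,1,0,0,2,0,1,0,0,3,0,1,-0.1,0,4,0,1,-0.1,0,4.2,0],
)

```text
t: 93.9
eef_pos: [348.5, -298.0, 6.9]
tool_rot: [[1.0, 0.003, 0.015], [0.004, -1.0, -0.007], [0.015, 0.007, -1.0]]
force: [0.6, 0.1, -0.5]
gripper_width: 32.2
finger_force: 59.6
```

```bash
python3 - <<'E'
from rings import *
o=st()
E
```

```text
93.9 p [ 348.5 -298.     6.9] j [-0.71  0.37 -0.45  0.74  0.    2.43] F [ 0.6  0.1 -0.5] w 32.2 ff 59.6
z [ 0.015 -0.007 -1.   ] ty -89.8
```

Call:
move_arm(
  commands=[1,0,0.2,0,0,0.7,0,0.2,0,0,0.54,0,0.2,0,0,0.53,0,0.2,0,0,0.53,0,0.2,0,0],
)

```text
t: 94.4
eef_pos: [349.6, -301.1, 8.4]
tool_rot: [[1.0, 0.003, 0.017], [0.003, -1.0, -0.009], [0.017, 0.009, -1.0]]
force: [-0.3, 0.2, 0.5]
gripper_width: 40.2
finger_force: 0.0
```

Call:
move_arm(
  commands=[0.53,0,0,-2,0,0.53,0,0,-5,0,0.53,0,0,-9,0,0.53,0,0,-13,0,0.53,0,0,-17,0],
)

```text
t: 94.9
eef_pos: [346.2, -299.2, 179.8]
tool_rot: [[1.0, 0.003, 0.017], [0.003, -1.0, -0.009], [0.017, 0.009, -1.0]]
force: [1.2, 0.2, -0.4]
gripper_width: 40.3
finger_force: 0.0
```

Call:
move_arm(
  commands=[0.53,-4,0,-3,0,0.53,-8,0,-6,0,0.53,-12,0,-9,0,0.53,-16,0,-11,0,0.53,-18,0,-12,0],
)

```text
t: 95.4
eef_pos: [162.5, -299.0, 297.3]
tool_rot: [[1.0, 0.001, 0.018], [0.002, -1.0, -0.012], [0.018, 0.012, -1.0]]
force: [0.0, -0.5, -0.6]
gripper_width: 39.8
finger_force: 0.0
```

```bash
python3 - <<'E'
from rings import *
st(); t=cam('top'); s=cam('side'); print('board rings',rings(t),rings(s))
for n,c in(('top',t),('side',s)):
    im=cv2.cvtColor(c['image'],cv2.COLOR_RGB2GRAY); poly=proj(c,[[308,-340,4],[390,-340,4],[390,-218,4],[308,-218,4]]).astype(np.int32); M=np.zeros_like(im); cv2.fillPoly(M,[poly],255)
    g=im[M>0]; th=np.percentile(g,50)*0.72; b=((im<th)&(M>0)).astype(np.uint8); k,l,st_,ce=cv2.connectedComponentsWithStats(b)
    print(n,np.percentile(g,[1,10,50,90]),[(onplane(c,[ce[i]],6)[0].round(0).tolist(),st_[i].tolist()) for i in range(1,k) if st_[i,4]>12])
P=cloud(t); m=(P[...,0]>300)&(P[...,0]<392)&(P[...,1]>-345)&(P[...,1]<-215)&(P[...,2]>13)&(P[...,2]<28); print('dish',cv2.minAreaRect(P[m][:,:2].astype(np.float32)))
m=(P[...,0]>540)&(P[...,0]<605)&(abs(P[...,1]-245)<60)&(P[...,2]>30)&(P[...,2]<70); q=P[m]; A=np.c_[q[:,:2],np.ones(len(q))]; print('board plane',np.linalg.lstsq(A,q[:,2],rcond=None)[0])
m=(P[...,0]>320)&(P[...,0]<475)&(abs(P[...,1]-251)<56)&(P[...,2]>12)&(P[...,2]<32); print('tray',np.percentile(P[m],[1,99],axis=0).round(0).tolist())
m=(abs(P[...,0]-418)<45)&(abs(P[...,1]-251)<35)&(P[...,2]>85)&(P[...,2]<115); print('blk',np.median(P[m],0))
m=(np.hypot(P[...,0]-427,P[...,1]-108)<39)&(P[...,2]<45)&(P[...,2]>-5); q=P[m]; print('jar',np.histogram(q[:,2],bins=[-5,5,10,15,20,25,30,35,45])[0]); b=q[q[:,2]>14]; print(b.round(0)[::6].tolist())
E
```

```text
95.4 p [ 162.5 -299.   297.3] j [-1.08 -0.12 -0.19  1.48  0.01  2.06] F [ 0.  -0.5 -0.6] w 39.8 ff 0.0
z [ 0.018 -0.012 -1.   ] ty -89.9
board rings [] []
top [ 76.  88. 118. 123.] [([349.0, -271.0, 6.0], [419, 247, 19, 11, 70])]
side [ 34.  55. 101. 107.] [([351.0, -285.0, 6.0], [404, 166, 14, 12, 105])]
dish ((348.85443115234375, -279.4473876953125), (85.8265609741211, 127.47306823730469), 0.35230788588523865)
board plane [ 3.11071809e-03 -1.25150335e-04  4.63459929e+01]
tray [[341.0, 203.0, 12.0], [464.0, 300.0, 31.0]]
blk [418.28703735 248.69840642 105.24837033]
jar [121 235  28   9  35  27   6  37]
[[465.0, 110.0, 41.0], [461.0, 90.0, 20.0], [442.0, 142.0, 22.0], [439.0, 142.0, 25.0], [436.0, 145.0, 23.0], [436.0, 126.0, 28.0], [433.0, 132.0, 28.0], [430.0, 132.0, 24.0], [426.0, 135.0, 38.0], [423.0, 134.0, 43.0], [420.0, 135.0, 39.0], [417.0, 134.0, 43.0], [414.0, 140.0, 43.0], [415.0, 123.0, 22.0], [411.0, 132.0, 37.0], [408.0, 138.0, 31.0], [408.0, 120.0, 27.0], [405.0, 123.0, 23.0], [402.0, 123.0, 28.0], [399.0, 120.0, 23.0]]
```

```bash
python3 - <<'E'
from rings import *
t=cam('top'); im=cv2.cvtColor(t['image'],cv2.COLOR_RGB2GRAY); print(im[240:270:1,410:458:1][::1,::2].tolist().__str__().replace('], [','\n'))
P=cloud(cam('side')); m=(P[...,0]>312)&(P[...,0]<388)&(P[...,1]>-336)&(P[...,1]<-222)&(P[...,2]<20)
q=P[m]; im2=None
H=np.full((8,12),np.nan)
for i in range(8):
    for j in range(12):
        k=(q[:,0]>=312+i*9.5)&(q[:,0]<321.5+i*9.5)&(q[:,1]>=-336+j*9.5)&(q[:,1]<-326.5+j*9.5)
        if k.any(): H[i,j]=np.median(q[k][:,2])
print(H.round(0))
E
```

```text
[[107, 94, 111, 122, 120, 120, 122, 119, 119, 119, 119, 121, 119, 120, 121, 120, 122, 121, 124, 116, 120, 113, 135, 151
107, 94, 102, 121, 119, 121, 119, 120, 120, 120, 119, 120, 120, 121, 121, 122, 121, 121, 121, 117, 117, 111, 135, 152
109, 95, 100, 121, 121, 120, 119, 120, 118, 119, 119, 119, 122, 120, 120, 122, 123, 119, 123, 118, 113, 109, 135, 151
108, 97, 100, 123, 120, 120, 120, 121, 120, 122, 120, 122, 122, 123, 123, 123, 122, 124, 124, 119, 114, 108, 134, 152
108, 99, 100, 121, 121, 123, 121, 122, 122, 122, 120, 123, 122, 122, 123, 124, 123, 122, 124, 117, 114, 109, 135, 150
108, 96, 100, 121, 122, 120, 119, 118, 119, 122, 122, 121, 118, 121, 120, 123, 124, 122, 124, 121, 112, 108, 136, 151
110, 98, 100, 123, 121, 116, 106, 106, 110, 120, 123, 121, 111, 107, 109, 119, 123, 122, 123, 117, 114, 108, 136, 150
110, 97, 101, 121, 121, 105, 84, 86, 91, 113, 122, 115, 94, 89, 93, 110, 122, 122, 123, 119, 111, 106, 137, 151
109, 98, 100, 121, 117, 89, 76, 82, 78, 98, 117, 102, 81, 86, 84, 97, 115, 123, 123, 117, 110, 108, 137, 152
110, 99, 101, 121, 108, 76, 89, 97, 83, 84, 106, 89
[... 2274 characters left out ...]
52, 154, 152, 153, 153, 154, 152, 152, 153, 152, 152, 152, 151, 155, 152, 152, 153, 151, 153, 152]]
[[-757.    2. -380. -760. -759.    3. -758.    2. -761. -758. -760. -759.]
 [-546. -489. -500.    1. -378.    1. -755.    3. -376. -759. -761. -762.]
 [   3. -536. -517.    6.    4. -380. -377.    5.    4. -759. -761. -761.]
 [   4. -621. -546. -374. -757.    6.    4. -758. -762. -751. -760. -763.]
 [   5. -619. -580. -756. -760.    6.    4.    4. -761.    7. -763.    5.]
 [   5. -645. -616. -719.    6. -754. -759. -753.    4. -756. -759. -758.]
 [   5. -687. -637. -670.    3.    3.    3.    4.    3.    7.   nan    8.]
 [   3. -654.    3.    4.    3.    4.    4.    5.    4.   nan   nan    3.]]
```

The pixel values show two separate, complete rings lying side by side in the dish. The board is level, the tray is back in place, and the jar has not moved.

```bash
python3 -c "
from cell import job; print(job.hand_in())"
```

```text
the job is handed in; nothing more can be done
None
```

I handed the job in at about 95 s with the balls poured into the jar, both rings flat in the dish, the board level, the empty tray back under the lip and the beaker not touched; I did not count all three balls in the jar, but none were left in the tray or seen on the bench.

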